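# Stock the bit dispenser and set the price screen

## Robot

A 6-joint arm with a two-finger parallel gripper is mounted at the origin on the work surface. World frame = base frame: x ahead of the robot, y to its left, z up, the work surface at z = 0. Lengths are in m, angles in rad, forces in N, time in s.
With the tool pointing down it reaches from about 0.25 to 0.725 m from the base axis. Payload 4 kg.
Tool frame: the origin (TCP) lies on the centre line of the jaws, within the pads' length; the fingertips stand 22 mm ahead of it and the grasp point (between the pads) lies 3 mm ahead of it (bot.tip_reach is the distance from the TCP to the fingertips, in m); z points along the fingers, y is the line along which they close (so a half turn about z gives the same grasp; the last joint's range is limited). The gripper opens to 85 mm and grips with 20 to 120 N. Pads are 22 mm wide; open, the fingers measure 114 mm over their backs; the gripper's body (76 mm by 85 mm) begins 54 mm behind the grasp point. The pads swing forward as they close: fully open they stand 13 mm farther back than shut.
Start: joints at [-1.267, 0.241, 0.005, 1.335, 0, 1.571], TCP at [0.15, -0.477, 0.253] pointing down, gripper open.
Joint ranges: [-2.72, 2.72], [-1.05, 1.87], [-1.09, 1.28], [-1.99, 2.15], [-1.42, 1.44], [-3.14, 3.14]. Speed limits (rad/s): [2.79, 2.79, 3.14, 3.14, 3.14, 3.14].

## Interface

Orientations are given as a unit quaternion [x, y, z, w].
In Python, from workcell import bot gives the robot as it stands. The module is installed in compiled form; this text tells all that it offers.
- The arm moves only by the tool apply_moves, never from a script. Its argument "commands" is a list of rows, each a list of 4 numbers: the shift along the tool's x, y, z scaled (see below), then the turn about the tool's z scaled (see below). In form: [[tx, ty, tz, roll], ...]. A call has exactly 5 rows; each row shifts and turns the commanded pose from where the row before left it, along the tool's axes as they then stand; what a row does not reach is not made up. The controller multiplies each number of a shift by 20 mm and each number of a turn by 60 degrees. A row lasts 1/12 s, in which the tool goes at most 41.7 mm and 7.16 degrees, less where a joint would pass 70% of its speed; a pose out of reach is approached as far as the arm can. A call with a number of a shift or a turn outside -1 to 1 is refused whole. A call with a gripper value outside its range is refused whole. "claw" is the closure, from 0 (fully open) to 1 (shut), set as the call begins (left out, the last holds). The fingers move at their own pace and stop on an object; the grip force is fixed at half the most. Time passes only in rows, so rows that do not move let the fingers close, or fill a call up. It gives the time, the measured TCP pose, the force, the opening and the grip force at its end, in the units of the state.
- bot.get_obs(): the state, without advancing time (a new reading comes with each control period).
- bot.camera(name): name is "side" or "top" or "wrist"; returns a dict with "image" (420x560x3 uint8, blue, green, red), "camera_matrix" (3x3 intrinsics, pixels), "R" (3x3) and "t" (3): a world point X has camera coordinates R X + t. Camera axes: x right, y down, z forward; pixel columns grow to the right and rows downward; lengths in m; the calibration is good to about 2 mm. A picture is of the moment at which its call begins. There is no depth.
- bot.job_done(): hands the job in; it is judged then, once.
The state is a dict: "clock": time; "joint_pos": joint angles; "joint_vel": joint speeds; "tau": joint torques, N m; "eef_pos": TCP position; "tool_rot": TCP orientation; "ft_force": force on the tool from outside, world axes, zero at the start; "ft_torque": the same for the moment, N m; "grip_width": finger opening in m; "grasp_force": force on a finger pad.
Only numpy, scipy, OpenCV 4.12 (cv2) and the standard library are available. Lean on these libraries where they do the work, as an engineer would, in place of code of your own. Each camera call takes 0.05 s, during which the arm holds its last target. There are 200 camera calls.

## Task

Get the drill-bit offer ready on the shop counter: slide every loose bit cassette nose first, lying flat, into a tunnel of its own width in the dispenser, wide ones into wide tunnels and slim ones into slim, each pushed fully home against the back with its ribbed grip end sticking out. Turn the price screen square with its foot, leaning back 30 degrees, and put the tape measure that comes free with the offer on the counter in front of it: centred on the customer side of the foot (the side the screen then faces), within 5 cm of it. Leave everything else on the counter where it is.

Things in the scene. Friction and masses are not known exactly. Their poses are not given: they have to be found in the camera images.
- rack: Bit dispenser, fixed: grey steel block 74 mm deep (x) x 290 mm wide (y) x 37 mm tall, with four level tunnels whose mouths open in its -x face. Origin: centre of its underside; +x runs from mouths to back. Tunnels: floor 4 mm above the counter, 29 mm high, 68 mm deep, mouths at x = -37 mm; from +y to -y wide, slim, wide, slim, with 29 to 35 mm of solid steel between.
- bay_wide1 (a point): Back end of the wide tunnel (53 mm wide) whose centre line is at y = 111.5 mm of the dispenser: point on the tunnel floor, middle of its width, at the back stop (68 mm behind the mouth). Axes as the dispenser's.
- bay_slim1 (a point): Back end of the slim tunnel (37 mm wide) whose centre line is at y = 34.5 mm of the dispenser: point on the tunnel floor, middle of its width, at the back stop (68 mm behind the mouth). Axes as the dispenser's.
- bay_wide2 (a point): Back end of the wide tunnel (53 mm wide) whose centre line is at y = -42.5 mm of the dispenser: point on the tunnel floor, middle of its width, at the back stop (68 mm behind the mouth). Axes as the dispenser's.
- bay_slim2 (a point): Back end of the slim tunnel (37 mm wide) whose centre line is at y = -119.5 mm of the dispenser: point on the tunnel floor, middle of its width, at the back stop (68 mm behind the mouth). Axes as the dispenser's.
- wide1: Wide drill-bit cassette, grey hard plastic slab 100 mm long (x) x 50 mm wide (y) x 24 mm thick, about 0.16 kg, lying flat, bits showing in a dark window on top; the black-ribbed grip end is its -x end, the plain nose is its +x end. Origin: centre of its underside. May be absent.
- wide1_nose (a point): Middle of the lower edge of the nose end of wide1, 50 mm along +x from its origin. Axes as the cassette's.
- wide2: Wide drill-bit cassette, grey hard plastic slab 100 mm long (x) x 50 mm wide (y) x 24 mm thick, about 0.16 kg, lying flat, bits showing in a dark window on top; the black-ribbed grip end is its -x end, the plain nose is its +x end. Origin: centre of its underside. May be absent.
- wide2_nose (a point): Middle of the lower edge of the nose end of wide2, 50 mm along +x from its origin. Axes as the cassette's.
- slim1: Slim drill-bit cassette, grey hard plastic slab 100 mm long (x) x 34 mm wide (y) x 24 mm thick, about 0.16 kg, lying flat, bits showing in a dark window on top; the black-ribbed grip end is its -x end, the plain nose is its +x end. Origin: centre of its underside. May be absent.
- slim1_nose (a point): Middle of the lower edge of the nose end of slim1, 50 mm along +x from its origin. Axes as the cassette's.
- slim2: Slim drill-bit cassette, grey hard plastic slab 100 mm long (x) x 34 mm wide (y) x 24 mm thick, about 0.16 kg, lying flat, bits showing in a dark window on top; the black-ribbed grip end is its -x end, the plain nose is its +x end. Origin: centre of its underside. May be absent.
- slim2_nose (a point): Middle of the lower edge of the nose end of slim2, 50 mm along +x from its origin. Axes as the cassette's.
- stand: Rectangular black foot (110 mm in x, 150 mm in y, 14 mm thick) of the price screen, fixed to the counter. Origin: centre of its underside; its +x is the customer side, away from the robot. The swivel axis is vertical through the origin.
- swivel (a joint): Swivel of the price screen on its foot, rad: 0 = square with the foot, facing the foot's +x; positive turns it counter-clockwise seen from above; range -1.2 to 1.2; stays where left (friction 0.12 N m).
- tilt (a joint): Tilt of the price screen, rad: 0 = upright, positive = leaning back (top edge away from the side it faces); range -0.1 to 0.9; 30 degrees = 0.524. The level tilt axis crosses the swivel axis 92 mm above the counter; stays where left (friction 0.22 N m).
- screen_top (a point): Middle of the top edge of the screen panel. The panel is 150 mm wide, 130 mm tall, 14 mm thick; this point lies 110 mm above the tilt axis along the panel and 12 mm in front of it (towards the face). Axes: +x out of the screen's face, y along the top edge, +z along the panel upwards.
- tin1: Bystander, leave alone: large tin, 100 mm across, 115 mm tall. Origin: centre of its underside.
- tin2: Bystander, leave alone: smaller tin, 84 mm across, 100 mm tall. Origin: centre of its underside.
- spray: Bystander, leave alone: spray can, 64 mm across, 180 mm tall. Origin: centre of its underside.
- tape: Bystander, leave alone: black roll of tape lying flat, 80 mm across, 45 mm tall. Origin: centre of its underside.
- screwdriver: Bystander, leave alone: screwdriver, 190 mm long, lying flat. Origin: centre of its underside.
- wrench: Bystander, leave alone: steel wrench, 150 mm long, lying flat. Origin: centre of its underside.
- measure: Tape measure, yellow plastic box 60 mm (x) x 58 mm (y) x 36 mm tall with a steel end hook at its +x end, about 0.25 kg, lying flat among the cassettes. Origin: centre of its underside.
There are look-alikes about, which are no part of the job. What is shaped like the slim1 but blue is not meant.

How it is judged:
At the end, for the whole second after the job is handed in: Each cassette present flat in a tunnel of its width, nose within 5 mm of the back; screen within 0.1 rad of square with its foot and of 30 degrees tilt; tape measure on the counter, centre 75 to 150 mm before the foot's centre and within 30 mm of its middle line; all at rest (((x of wide1_nose in the frame of bay_wide1 between -0.005 and 0.004 m and y of wide1_nose in the frame of bay_wide1 between -0.006 and 0.006 m and z of wide1_nose in the frame of bay_wide1 between -0.004 and 0.005 m and angle between the x axis of wide1 and the x axis of rack, either way round below 0.07 rad and linear speed of wide1 below 0.02 m/s) or (x of wide1_nose in the frame of bay_wide2 between -0.005 and 0.004 m and y of wide1_nose in the frame of bay_wide2 between -0.006 and 0.006 m and z of wide1_nose in the frame of bay_wide2 between -0.004 and 0.005 m and angle between the x axis of wide1 and the x axis of rack, either way round below 0.07 rad and linear speed of wide1 below 0.02 m/s)) and ((x of wide2_nose in the frame of bay_wide1 between -0.005 and 0.004 m and y of wide2_nose in the frame of bay_wide1 between -0.006 and 0.006 m and z of wide2_nose in the frame of bay_wide1 between -0.004 and 0.005 m and angle between the x axis of wide2 and the x axis of rack, either way round below 0.07 rad and linear speed of wide2 below 0.02 m/s) or (x of wide2_nose in the frame of bay_wide2 between -0.005 and 0.004 m and y of wide2_nose in the frame of bay_wide2 between -0.006 and 0.006 m and z of wide2_nose in the frame of bay_wide2 between -0.004 and 0.005 m and angle between the x axis of wide2 and the x axis of rack, either way round below 0.07 rad and linear speed of wide2 below 0.02 m/s)) and ((x of slim1_nose in the frame of bay_slim1 between -0.005 and 0.004 m and y of slim1_nose in the frame of bay_slim1 between -0.006 and 0.006 m and z of slim1_nose in the frame of bay_slim1 between -0.004 and 0.005 m and angle between the x axis of slim1 and the x axis of rack, either way round below 0.07 rad and linear speed of slim1 below 0.02 m/s) or (x of slim1_nose in the frame of bay_slim2 between -0.005 and 0.004 m and y of slim1_nose in the frame of bay_slim2 between -0.006 and 0.006 m and z of slim1_nose in the frame of bay_slim2 between -0.004 and 0.005 m and angle between the x axis of slim1 and the x axis of rack, either way round below 0.07 rad and linear speed of slim1 below 0.02 m/s)) and ((x of slim2_nose in the frame of bay_slim1 between -0.005 and 0.004 m and y of slim2_nose in the frame of bay_slim1 between -0.006 and 0.006 m and z of slim2_nose in the frame of bay_slim1 between -0.004 and 0.005 m and angle between the x axis of slim2 and the x axis of rack, either way round below 0.07 rad and linear speed of slim2 below 0.02 m/s) or (x of slim2_nose in the frame of bay_slim2 between -0.005 and 0.004 m and y of slim2_nose in the frame of bay_slim2 between -0.006 and 0.006 m and z of slim2_nose in the frame of bay_slim2 between -0.004 and 0.005 m and angle between the x axis of slim2 and the x axis of rack, either way round below 0.07 rad and linear speed of slim2 below 0.02 m/s)) and value of joint swivel between -0.1 and 0.1 rad and value of joint tilt between 0.424 and 0.624 rad and x of measure in the frame of stand between 0.075 and 0.15 m and y of measure in the frame of stand between -0.03 and 0.03 m and height (world z) of measure below 0.04 m and linear speed of measure below 0.02 m/s); the robot touches nothing.
It fails at once if a bystander (tin, spray can, tape roll, screwdriver or wrench) is moved more than 50 mm (distance of any of tin1, tin2, spray, tape, screwdriver, wrench from where it was at the start of the episode above 0.05 m).
Of wide1, wide2, slim1, slim2 only 3 to 4 are there at a start; the rules pass over those that are not, and their reading is None.
At some moment in a run one of wide1, wide2, slim1, slim2, measure may be knocked a few centimetres aside while the robot is not near it.
Once in a run the grip may slacken for a moment while it holds something.
It also fails if it takes over 210 s, if anything falls off the work surface, if the arm or the gripper's body presses on something with over 40 N, if the wrist force passes 120 N, or if a joint passes its speed limit or range.

## Working session

There is one attempt and no reset: what is moved stays moved. The work goes in short steps, Python scripts to look and compute and a tool call to move; the robot and the scene stay as the last step left them, time stands still between calls to the robot, and variables do not carry over. Pictures are saved under pics/ and viewed, at most 15 in all, crops included, and the job is handed in when it is done.

Besides the shell and the picture viewer there is one more tool, called after ">>>" as a command line: name --pt "numbers of a row" for each row, then --argument value for the rest. apply_moves: Moves the arm, as the interface text tells. Shifts and turns lie within -1 to 1; 1 stands for 20 mm of shift or 60 degrees of turn. Its arguments: {"type":"object","properties":{"commands":{"type":"array","items":{"type":"array","items":{"type":"number","minimum":-1,"maximum":1}}},"claw":{"type":"number"}},"required":["commands"]}

```bash
mkdir -p pics
python3 - <<'E'
from workcell import bot
import cv2, numpy as np
for n in ("top","side","wrist"):
    c=bot.camera(n); cv2.imwrite(f"pics/{n}0.png",c["image"]); R=np.array(c["R"]);t=np.array(c["t"])
    print(n,np.round(c["camera_matrix"],1).tolist(),"pos",np.round(-R.T@t,3),"R",np.round(R,3).tolist())
o=bot.get_obs(); print(o)
E
```

```text
top [[407.2, 0.0, 281.8], [0.0, 407.2, 214.9], [0.0, 0.0, 1.0]] pos [ 0.487 -0.024  1.286] R [[-0.002, -1.0, -0.026], [-0.998, 0.004, -0.057], [0.058, 0.026, -0.998]]
side [[407.5, 0.0, 280.5], [0.0, 407.5, 205.0], [0.0, 0.0, 1.0]] pos [0.305 0.719 0.783] R [[-0.96, -0.28, -0.011], [-0.17, 0.612, -0.772], [0.223, -0.739, -0.635]]
wrist [[352.4, 0.0, 283.1], [0.0, 352.4, 212.9], [0.0, 0.0, 1.0]] pos [ 0.221 -0.454  0.374] R [[0.298, -0.954, -0.003], [-0.914, -0.287, 0.288], [-0.276, -0.083, -0.958]]
{'clock': 0.15, 'joint_pos': array([-1.26701529e+00,  2.41223332e-01,  4.06353428e-03,  1.33518649e+00,
       -3.53829665e-05,  1.57080617e+00]), 'joint_vel': array([-8.84237650e-04, -2.07798086e-03,  3.96687253e-03,  5.23446852e-06,
       -1.89206251e-03, -2.14797825e-03]), 'tau': array([-2.24232813e-04, -3.72634113e+01,  2.52639484e+01,  1.23332764e-02,
        3.96015150e-05, -1.96334179e-05]), 'eef_pos': array([ 0.14942852, -0.47670367,  0.25263711]), 'tool_rot': array([ 9.88487242e-01,  1.51302255e-01, -1.34751653e-04, -7.63380541e-04]), 'ft_force': array([-0.26307948, -0.18314211, -0.06433782]), 'ft_torque': array([0.02488794, 0.03520841, 0.02152885]), 'grasp_force': 0.0, 'grip_width': 0.08538494072209202}
```

View pics/top0.png

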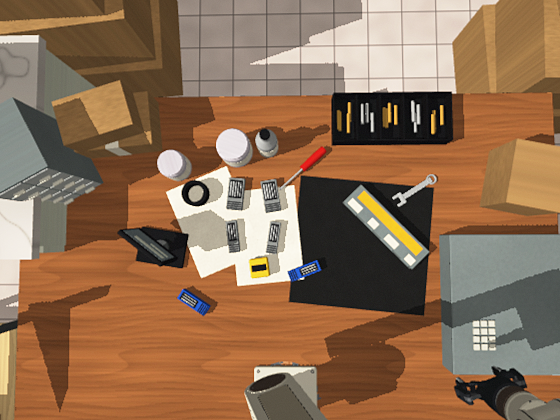

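View pics/side0.png

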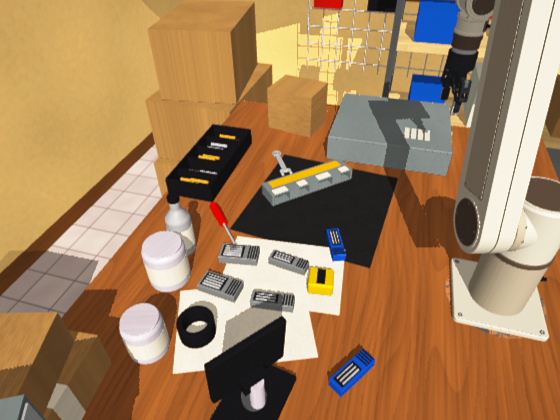

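The top view shows four grey cassettes at about (235,193), (272,195), (233,236) and (275,236). The measure is at (260,267), the rack at (387,227) and the screen at (160,245), and the two blue look-alikes are to be ignored. The side view shows the same layout. Next I get coarse positions.

```bash
cat > h.py <<'E'
from workcell import bot
import cv2, numpy as np
from scipy.spatial.transform import Rotation as Ro
np.set_printoptions(precision=4,suppress=True)
def shot(n,save=None):
    c=bot.camera(n)
    if save: cv2.imwrite(f"pics/{save}.png",c["image"])
    np.savez(f"{save or n}.npz",**{k:np.array(v) for k,v in c.items()})
    return c
def load(n): return dict(np.load(n+".npz"))
def ray(c,px):
    px=np.atleast_2d(px).astype(float); K=c["camera_matrix"]
    d=np.c_[px,np.ones(len(px))]@np.linalg.inv(K).T@np.array(c["R"])
    return -np.array(c["R"]).T@np.array(c["t"]),d
def on(c,px,z):
    o,d=ray(c,px); return o+d*((z-o[2])/d[:,2:3])
def proj(c,X):
    q=np.atleast_2d(X)@np.array(c["R"]).T+np.array(c["t"]); q=q@np.array(c["camera_matrix"]).T; return q[:,:2]/q[:,2:]
def tri(c1,p1,c2,p2):
    o1,d1=ray(c1,p1);o2,d2=ray(c2,p2);out=[]
    for a,b in zip(d1,d2):
        s=np.linalg.lstsq(np.c_[a,-b],o2-o1,rcond=None)[0]; A=o1+s[0]*a;B=o2+s[1]*b
        out.append(np.r_[(A+B)/2,np.linalg.norm(A-B)])
    return np.array(out)
def tool():
    o=bot.get_obs(); return np.array(o["eef_pos"]),Ro.from_quat(o["tool_rot"])
def go(p,yaw=None):
    """remaining move in tool axes, units: mm, and turn deg; yaw= wanted world angle of the tool y (closing) line mod 180"""
    e,r=tool(); d=r.inv().apply(np.array(p)-e)*1000
    y=r.apply([0,1,0]); a=np.degrees(np.arctan2(y[1],y[0]))
    t=None
    if yaw is not None: t=-((yaw-a+90)%180-90)
    print("tcp",e,"ytool",round(a,2),"j6",round(float(bot.get_obs()["joint_pos"][5]),2),"move mm",d.round(1),"units",(d/20).round(2),"turn deg",t, "units",None if t is None else round(t/60,3))
def rep():
    o=bot.get_obs(); print("t",round(o["clock"],2),"tcp",o["eef_pos"],"F",o["ft_force"],"w",o["grip_width"],"g",o["grasp_force"])
E
python3 - <<'E'
from h import *
t=shot("top","top1")
P={"c1":(235,193),"c2":(272,195),"c3":(233,236),"c4":(275,236),"meas":(260,267),"rackNW":(358,186),"rackE":(429,250),"rackW":(344,204),"rackS":(409,271),"foot":(165,248),"blue":(307,270),"boxcorner":(442,235),"tin":(173,160),"spray":(266,140),"wr":(415,190)}
for k,v in P.items(): print(k,on(t,v,0.02)[0])
e,r=tool(); w=load("top1"); import numpy as np
c=bot.camera("wrist"); R=np.array(c["R"]); p=-R.T@c["t"]
print("cam in tool",r.inv().apply(p-e), "cam axes in tool\n",(r.inv().as_matrix()@R.T))
im=cv2.resize(t["image"][160:280,110:440],None,fx=2.4,fy=2.4,interpolation=cv2.INTER_CUBIC); cv2.imwrite("pics/crop1.png",im)
E
```

```text
c1 [0.6298 0.1548 0.02  ]
c2 [0.6229 0.0388 0.02  ]
c3 [0.4952 0.1605 0.02  ]
c4 [0.4949 0.0296 0.02  ]
meas [0.3992 0.0762 0.02  ]
rackNW [ 0.6497 -0.2291  0.02  ]
rackE [ 0.4509 -0.4436  0.02  ]
rackW [ 0.5937 -0.1851  0.02  ]
rackS [ 0.3868 -0.3814  0.02  ]
foot [0.4583 0.3734 0.02  ]
blue [ 0.3899 -0.0691  0.02  ]
boxcorner [ 0.4968 -0.4842  0.02  ]
tin [0.7356 0.3519 0.02  ]
spray [0.7971 0.0576 0.02  ]
wr [ 0.6363 -0.4048  0.02  ]
cam in tool [ 0.0746 -0.0002 -0.121 ] cam axes in tool
 [[-0.0009 -0.9575 -0.2883]
 [ 1.     -0.0004 -0.0016]
 [ 0.0014 -0.2883  0.9575]]
```

View pics/crop1.png

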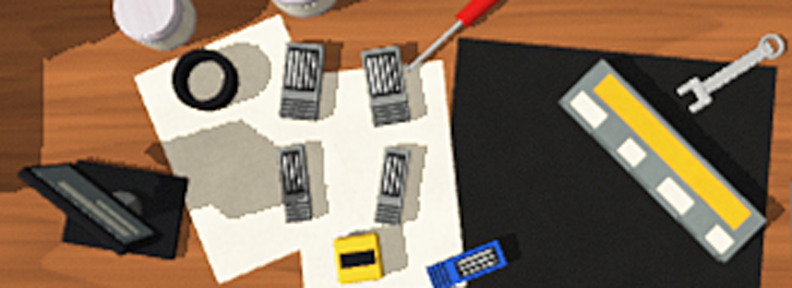

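The crop shows the rack's white marks along its lower-left edge, in the order wide, slim, wide, slim from the upper-left end, so the mouths are there. The screwdriver tip almost touches the cassette at (385,85). Next I move to see the rack with the wrist camera.

>>> apply_moves --pt "0.95 -0.25 0 0" --pt "0.95 -0.25 0 0" --pt "0.95 -0.25 0 0" --pt "0.95 -0.25 0 0" --pt "0.95 -0.25 0 0"

```text
clock: 0.67
eef_pos: [0.2333, -0.4242, 0.2532]
tool_rot: [0.989, 0.151, -0.0, -0.0]
ft_force: [0.4, 0.7, -0.5]
grip_width: 0.0854
grasp_force: 0.0
```

>>> apply_moves --pt "0.95 -0.25 0 0" --pt "0.95 -0.25 0 0" --pt "0.95 -0.25 0 0" --pt "0.95 -0.25 0 0" --pt "0.95 -0.25 0 0"

```text
clock: 1.08
eef_pos: [0.3166, -0.3719, 0.2532]
tool_rot: [0.988, 0.151, -0.0, -0.0]
ft_force: [0.8, -0.2, 0.5]
grip_width: 0.0851
grasp_force: 0.0
```

>>> apply_moves --pt "0.95 -0.25 0 0" --pt "0.95 -0.25 0 0" --pt "0.95 -0.25 0 0" --pt "0.95 -0.25 0 0" --pt "0.95 -0.25 0 0"

```text
clock: 1.5
eef_pos: [0.3998, -0.3196, 0.2532]
tool_rot: [0.988, 0.151, -0.0, -0.0]
ft_force: [0.2, -0.7, 0.2]
grip_width: 0.0855
grasp_force: 0.0
```

>>> apply_moves --pt "0.95 -0.25 0 0.1" --pt "0.95 -0.25 0 0.1" --pt "0.95 -0.25 0 0.1" --pt "0.95 -0.25 0 0.1" --pt "0.95 -0.25 0 0.1"

```text
clock: 1.92
eef_pos: [0.4911, -0.286, 0.2532]
tool_rot: [0.994, -0.112, -0.0, -0.0]
ft_force: [-0.5, 0.0, 0.2]
grip_width: 0.0849
grasp_force: 0.0
```

>>> apply_moves --pt "0 0 0 0.11" --pt "0 0 0 0.11" --pt "0 0 0 0.11" --pt "0 0 0 0.11" --pt "0 0 0 0.11"

```text
clock: 2.33
eef_pos: [0.4484, -0.344, 0.2529]
tool_rot: [0.942, -0.334, 0.007, -0.028]
ft_force: [0.3, -1.6, -0.2]
grip_width: 0.0852
grasp_force: 0.0
```

Run:
```python
from h import *
rep(); e,r=tool(); print(r.as_matrix()[:,0])
shot("wrist","wr1")
```

```text
t 2.33 tcp [ 0.4484 -0.344   0.2529] F [ 0.3469 -1.5919 -0.1629] w 0.08524670108493174 g 0.0
[ 0.7763 -0.6303 -0.0059]
```

View pics/wr1.png

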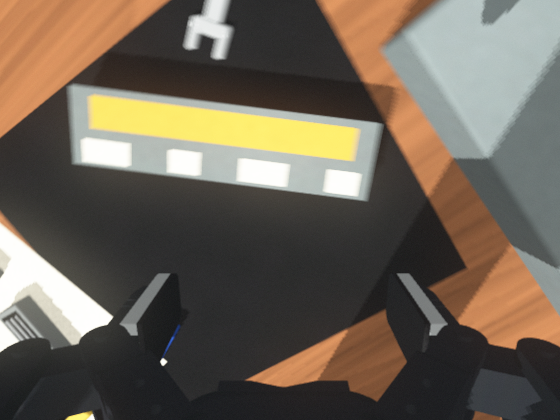

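The wrist view shows the rack's top face with corners near (70,85), (382,122), (368,199) and (73,163). The TCP drifted during the turn, so I check the joints.

Run:
```python
from h import *
o=bot.get_obs(); print(o["joint_pos"],o["joint_vel"],o["eef_pos"])
c=load("wr1"); im=c["image"]; hsv=cv2.cvtColor(im,cv2.COLOR_BGR2HSV)
# rack top face: bright (grey/yellow/white) blob within the upper middle
m=((hsv[...,2]>95)).astype(np.uint8); m[:, 400:]=0; m[:70]=0; m[215:]=0; m[:,:55]=0
m=cv2.morphologyEx(m,cv2.MORPH_OPEN,np.ones((3,3)))
cs=sorted(cv2.findContours(m,0,2)[0],key=cv2.contourArea)
k=cs[-1]; print(cv2.contourArea(k)); q=cv2.approxPolyDP(cv2.convexHull(k),6,True)[:,0]; print(q)
X=on(c,q,0.037); print(X, np.linalg.norm(X-np.roll(X,-1,0),axis=1))
```

```text
[-0.694   0.3756  0.1901  1.3922  0.0533  3.1406] [ 0.0478 -0.0002 -0.0045 -0.0012 -0.0054 -0.0018] [ 0.4435 -0.3495  0.2528]
24309.0
[[ 67  86]
 [380 123]
 [367 200]
 [ 74 164]]
[[ 0.6549 -0.2341  0.037 ]
 [ 0.4463 -0.4387  0.037 ]
 [ 0.3939 -0.3875  0.037 ]
 [ 0.6024 -0.183   0.037 ]] [0.2922 0.0732 0.292  0.0733]
```

>>> apply_moves --pt "0 0 0 0" --pt "0 0 0 0" --pt "0 0 0 0" --pt "0 0 0 0" --pt "0 0 0 0"

```text
clock: 2.8
eef_pos: [0.4484, -0.3436, 0.2533]
tool_rot: [0.942, -0.334, 0.007, -0.028]
ft_force: [0.7, 0.1, 0.5]
grip_width: 0.0854
grasp_force: 0.0
```

Run:
```python
from h import *
o=bot.get_obs(); print(o["joint_pos"],o["joint_vel"],o["eef_pos"],o["tool_rot"])
```

```text
[-0.682   0.3749  0.1903  1.3921  0.0565  3.1406] [-0.0015 -0.001   0.0004  0.0004 -0.0008 -0.002 ] [ 0.4484 -0.3436  0.2533] [ 0.9422 -0.3339  0.0067 -0.0276]
```

J6 hit its range limit, so I use the half-turned grasp, which puts the camera on the mouth side. I turn back the other way.

>>> apply_moves --pt "0 0 0 -0.115" --pt "0 0 0 -0.115" --pt "0 0 0 -0.115" --pt "0 0 0 -0.115" --pt "0 0 0 -0.115"

```text
clock: 3.22
eef_pos: [0.4483, -0.3436, 0.2533]
tool_rot: [0.999, -0.037, 0.015, -0.024]
ft_force: [-0.6, 0.0, -0.1]
grip_width: 0.0856
grasp_force: 0.0
```

>>> apply_moves --pt "0 0 0 -0.115" --pt "0 0 0 -0.115" --pt "0 0 0 -0.115" --pt "0 0 0 -0.115" --pt "0 0 0 -0.115"

```text
clock: 3.63
eef_pos: [0.4483, -0.3437, 0.2534]
tool_rot: [0.965, 0.261, 0.021, -0.019]
ft_force: [0.0, -0.4, -0.1]
grip_width: 0.0857
grasp_force: 0.0
```

>>> apply_moves --pt "0 0 0 -0.115" --pt "0 0 0 -0.115" --pt "0 0 0 -0.115" --pt "0 0 0 -0.115" --pt "0 0 0 -0.115"

```text
clock: 4.05
eef_pos: [0.4483, -0.3437, 0.2533]
tool_rot: [0.844, 0.536, 0.026, -0.012]
ft_force: [0.1, 0.1, -0.2]
grip_width: 0.0854
grasp_force: 0.0
```

>>> apply_moves --pt "0 0 0 -0.115" --pt "0 0 0 -0.115" --pt "0 0 0 -0.115" --pt "0 0 0 -0.115" --pt "0 0 0 -0.115"

```text
clock: 4.47
eef_pos: [0.4483, -0.3437, 0.2533]
tool_rot: [0.647, 0.762, 0.028, -0.003]
ft_force: [0.3, 0.2, 0.7]
grip_width: 0.0853
grasp_force: 0.0
```

>>> apply_moves --pt "0 0 0 -0.115" --pt "0 0 0 -0.115" --pt "0 0 0 -0.115" --pt "0 0 0 -0.115" --pt "0 0 0 -0.115"

```text
clock: 4.88
eef_pos: [0.4483, -0.3437, 0.2533]
tool_rot: [0.392, 0.919, 0.028, 0.005]
ft_force: [0.1, 0.2, -0.3]
grip_width: 0.0857
grasp_force: 0.0
```

>>> apply_moves --pt "0.1 0.76 0 0" --pt "0.1 0.76 0 0" --pt "0.1 0.76 0 0" --pt "0.1 0.76 0 0" --pt "0.1 0.76 0 0"

```text
clock: 5.3
eef_pos: [0.4969, -0.2837, 0.2577]
tool_rot: [0.395, 0.918, 0.028, 0.005]
ft_force: [0.9, -0.2, 0.0]
grip_width: 0.0854
grasp_force: 0.0
```

Run:
```python
from h import *
rep(); e,r=tool(); print(r.as_matrix(), bot.get_obs()["joint_pos"])
shot("wrist","wr2")
```

```text
t 5.3 tcp [ 0.4969 -0.2837  0.2577] F [ 0.9379 -0.1763  0.0462] w 0.08540775060318116 g 0.0
[[-0.6879  0.7252  0.0311]
 [ 0.7257  0.6864  0.0475]
 [ 0.0131  0.0552 -0.9984]] [-0.5468  0.3824  0.2127  1.3992  0.0568  0.2658]
```

View pics/wr2.png

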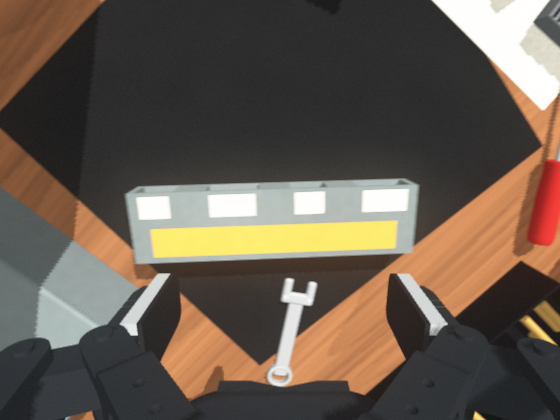

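This shows the rack from the mouth side: the top face spans about (128,195)-(417,183) in front and (135,263)-(413,250) at the back, with four white marks and a yellow strip. Hitting the J6 limit left a 3° tilt along the tangential direction. The opposite limit should undo it.

```bash
cat > rack.py <<'E'
from h import *
def feats(n):
    c=load(n); h=cv2.cvtColor(c["image"],cv2.COLOR_BGR2HSV)
    y=cv2.inRange(h,(18,130,120),(35,255,255)); w=cv2.inRange(h,(0,0,225),(180,30,255))
    y=max(cv2.findContours(y,0,2)[0],key=cv2.contourArea); box=cv2.boxPoints(cv2.minAreaRect(y))
    x0,y0=box.min(0)-90; x1,y1=box.max(0)+90
    L=[]
    for k in cv2.findContours(w,0,2)[0]:
        a=cv2.contourArea(k)
        if 250<a<2500:
            m=cv2.moments(k);p=(m["m10"]/m["m00"],m["m01"]/m["m00"])
            if box[:,0].min()-40<p[0]<box[:,0].max()+40 and box[:,1].min()-60<p[1]<box[:,1].max()+60: L.append((*p,a))
    m=cv2.moments(y); return c,np.array([m["m10"]/m["m00"],m["m01"]/m["m00"]]),np.array(sorted(L))
E
python3 - <<'E'
from rack import *
c1,y1,L1=feats("wr1"); c2,y2,L2=feats("wr2"); print(y1,L1,y2,L2)
if len(L1)==len(L2)==4:
    a=np.vstack([y1,L1[:,:2]]); b=np.vstack([y2,L2[::-1,:2]])
    print(tri(c1,a,c2,b)); print(on(c1,a,.037)); print(on(c2,b,.037))
# side/back edges in wr2
im=c2["image"]; g=cv2.cvtColor(im,cv2.COLOR_BGR2GRAY)
for x in (150,200,280,340,400): print(x,[int(v) for v in g[172:205,x]],"|",[int(v) for v in g[240:270,x]])
for yy in (215,235,250): print(yy,[int(v) for v in g[yy,120:150]],"|",[int(v) for v in g[yy,400:425]])
E
```

```text
[223.638  127.5562] [[ 105.6952  151.9461 1132.    ]
 [ 183.651   161.927   757.5   ]
 [ 262.5176  172.0871 1151.5   ]
 [ 341.6275  182.1925  765.5   ]] [273.2132 238.4527] [[ 153.3215  207.5609  688.5   ]
 [ 231.9805  205.056  1017.5   ]
 [ 298.2763  294.7503  307.    ]
 [ 308.9875  202.4844  640.    ]
 [ 384.6031  199.9829  952.5   ]]
150 [55, 55, 56, 56, 57, 56, 58, 58, 58, 60, 61, 59, 60, 87, 152, 182, 183, 184, 184, 184, 176, 180, 187, 186, 207, 250, 254, 254, 254, 254, 254, 254, 254] | [192, 192, 189, 190, 187, 187, 184, 185, 184, 185, 185, 185, 186, 184, 183, 185, 184, 183, 185, 185, 184, 182, 183, 130, 69, 74, 84, 97, 104, 106]
200 [58, 59, 58, 59, 60, 60, 61, 61, 61, 61, 62, 64, 124, 163, 166, 166, 166, 166, 164, 177, 186, 192, 191, 189, 193, 191, 192, 192, 192, 194, 194, 193, 193] | [228, 228, 229, 228, 228, 228, 229, 228, 227, 227, 227, 227, 227, 227, 226, 221, 198, 189, 189, 188, 186, 135, 63, 57, 57, 57, 55, 55, 54, 55]
280 [58, 61, 62, 62, 63, 63, 62, 64, 63, 79, 137, 166, 168, 169, 169, 167, 171, 180, 187, 186, 187, 188, 189, 189, 189, 192, 192, 190, 192, 192, 191, 191
[... 876 characters left out ...]
 254, 254, 254, 254, 254, 254, 254] | [185, 186, 185, 185, 186, 186, 185, 187, 185, 186, 185, 185, 184, 179, 166, 144, 116, 83, 65, 66, 67, 65, 66, 65, 66]
235 [60, 60, 62, 63, 63, 63, 64, 61, 61, 67, 93, 128, 151, 173, 182, 181, 181, 179, 181, 180, 182, 183, 184, 184, 183, 183, 184, 183, 184, 189] | [185, 185, 187, 186, 188, 185, 184, 185, 186, 186, 184, 183, 171, 149, 122, 88, 67, 67, 66, 65, 66, 64, 66, 64, 64]
250 [157, 161, 162, 165, 166, 166, 167, 166, 165, 165, 162, 151, 147, 151, 159, 172, 180, 180, 181, 181, 182, 181, 183, 183, 183, 184, 182, 183, 186, 185] | [185, 184, 185, 183, 184, 184, 184, 186, 186, 185, 185, 181, 174, 168, 163, 162, 163, 166, 167, 164, 162, 161, 159, 158, 160]
```

>>> apply_moves --pt "-0.15 -1 0 -0.115" --pt "0 -1 0 -0.115" --pt "0 -1 0 -0.115" --pt "0 -1 0 -0.115" --pt "0 -1 0 -0.115"

```text
clock: 5.77
eef_pos: [0.4444, -0.3699, 0.2522]
tool_rot: [0.102, 0.994, 0.025, 0.013]
ft_force: [0.8, -0.2, -0.7]
grip_width: 0.0854
grasp_force: 0.0
```

>>> apply_moves --pt "0 0 0 -0.115" --pt "0 0 0 -0.115" --pt "0 0 0 -0.115" --pt "0 0 0 -0.115" --pt "0 0 0 -0.115"

```text
clock: 6.18
eef_pos: [0.4451, -0.3695, 0.252]
tool_rot: [-0.197, 0.98, 0.02, 0.02]
ft_force: [0.7, -0.2, -0.9]
grip_width: 0.0852
grasp_force: 0.0
```

>>> apply_moves --pt "0 0 0 -0.115" --pt "0 0 0 -0.115" --pt "0 0 0 -0.115" --pt "0 0 0 -0.115" --pt "0 0 0 -0.115"

```text
clock: 6.6
eef_pos: [0.4451, -0.3694, 0.252]
tool_rot: [-0.479, 0.877, 0.013, 0.025]
ft_force: [-0.2, -0.9, -0.5]
grip_width: 0.0857
grasp_force: 0.0
```

>>> apply_moves --pt "0 0 0 -0.115" --pt "0 0 0 -0.115" --pt "0 0 0 -0.115" --pt "0 0 0 -0.115" --pt "0 0 0 -0.115"

```text
clock: 7.02
eef_pos: [0.4451, -0.3694, 0.252]
tool_rot: [0.718, -0.696, -0.005, -0.028]
ft_force: [0.5, -0.2, 0.4]
grip_width: 0.0856
grasp_force: 0.0
```

Run:
```python
from h import *
rep(); e,r=tool(); print(r.as_matrix(), bot.get_obs()["joint_pos"])
```

```text
t 7.02 tcp [ 0.4451 -0.3694  0.252 ] F [ 0.4991 -0.1846  0.4207] w 0.08564309520334279 g 0.0
[[ 0.0319 -0.999   0.0311]
 [-0.9984 -0.0304  0.0474]
 [-0.0464 -0.0325 -0.9984]] [-0.72    0.405   0.2316  1.4053  0.0562 -2.3222]
```

>>> apply_moves --pt "0.9 0.85 0 0" --pt "0.9 0.85 0 -0.115" --pt "0 0 0 -0.115" --pt "0 0 0 -0.115" --pt "0 0 0 -0.115"

```text
clock: 7.43
eef_pos: [0.4116, -0.4066, 0.2492]
tool_rot: [0.863, -0.505, 0.001, -0.028]
ft_force: [0.1, 0.8, 0.7]
grip_width: 0.0855
grasp_force: 0.0
```

>>> apply_moves --pt "0 0 0 -0.1" --pt "0 0 0 -0.09" --pt "0 0 0 -0.09" --pt "0 0 0 -0.06" --pt "0 0 0 0"

```text
clock: 7.85
eef_pos: [0.4319, -0.3854, 0.2493]
tool_rot: [0.931, -0.365, 0.003, -0.018]
ft_force: [0.7, 0.5, -0.0]
grip_width: 0.0851
grasp_force: 0.0
```

Run:
```python
from h import *
rep(); e,r=tool(); print(r.as_matrix(), bot.get_obs()["joint_pos"])
```

```text
t 7.85 tcp [ 0.4319 -0.3854  0.2493] F [ 0.671   0.5404 -0.0157] w 0.08505649713259615 g 0.0
[[ 0.7337 -0.6792  0.0188]
 [-0.6794 -0.7331  0.0318]
 [-0.0078 -0.0361 -0.9993]] [-0.7462  0.4066  0.2277  1.3996  0.0361 -3.1408]
```

>>> apply_moves --pt "0 0 0 -0.05" --pt "0 0 0 -0.05" --pt "0 0 0 -0.05" --pt "0 0 0 0" --pt "0 0 0 0"

```text
clock: 8.27
eef_pos: [0.4573, -0.3543, 0.2492]
tool_rot: [0.946, -0.324, -0.002, -0.002]
ft_force: [-0.5, 0.0, -0.7]
grip_width: 0.0852
grasp_force: 0.0
```

Run:
```python
from h import *
rep(); e,r=tool(); print(r.as_matrix(), bot.get_obs()["joint_pos"])
```

```text
t 8.27 tcp [ 0.4573 -0.3543  0.2492] F [-0.5423  0.0077 -0.7145] w 0.08517692815612471 g 0.0
[[ 0.7894 -0.6138 -0.0024]
 [-0.6138 -0.7894  0.0044]
 [-0.0046 -0.002  -1.    ]] [-0.6601  0.4037  0.2236  1.3953  0.002  -3.1408]
```

The tilt is back to 5 mrad. I turn to the half-turned orientation and fly over to the cassettes.

>>> apply_moves --pt "0 0 0 0.117" --pt "0 0 0 0.117" --pt "0 0 0 0.117" --pt "0 0 0 0.117" --pt "0 0 0 0.117"

```text
clock: 8.68
eef_pos: [0.4562, -0.3558, 0.2492]
tool_rot: [0.801, -0.598, -0.002, -0.001]
ft_force: [-0.1, -1.2, -0.4]
grip_width: 0.0856
grasp_force: 0.0
```

>>> apply_moves --pt "0 0 0 0.117" --pt "0 0 0 0.117" --pt "0 0 0 0.117" --pt "0 0 0 0.117" --pt "0 0 0 0.117"

```text
clock: 9.1
eef_pos: [0.4562, -0.3558, 0.2492]
tool_rot: [-0.584, 0.812, 0.002, 0.0]
ft_force: [1.3, 0.2, -0.1]
grip_width: 0.0854
grasp_force: 0.0
```

>>> apply_moves --pt "0 0 0 0.117" --pt "0 0 0 0.117" --pt "0 0 0 0.117" --pt "0 0 0 0.117" --pt "0 0 0 0.117"

```text
clock: 9.52
eef_pos: [0.4562, -0.3559, 0.2492]
tool_rot: [-0.311, 0.95, 0.002, -0.0]
ft_force: [-0.3, 0.5, -0.5]
grip_width: 0.0852
grasp_force: 0.0
```

>>> apply_moves --pt "0 0 0 0.117" --pt "0 0 0 0.117" --pt "0 0 0 0.117" --pt "0 0 0 0.117" --pt "0 0 0 0.117"

```text
clock: 9.93
eef_pos: [0.4562, -0.3559, 0.2492]
tool_rot: [-0.01, 1.0, 0.002, -0.001]
ft_force: [-0.8, -1.0, -0.2]
grip_width: 0.0855
grasp_force: 0.0
```

>>> apply_moves --pt "-0.1 0.9 0 0" --pt "-0.1 0.9 0 0" --pt "-0.1 0.9 0 0" --pt "-0.1 0.9 0 0" --pt "-0.1 0.9 0 0"

```text
clock: 10.35
eef_pos: [0.4637, -0.2649, 0.2496]
tool_rot: [-0.013, 1.0, 0.002, -0.001]
ft_force: [0.4, 0.5, -0.4]
grip_width: 0.0855
grasp_force: 0.0
```

>>> apply_moves --pt "-0.1 0.9 0 0" --pt "-0.1 0.9 0 0" --pt "-0.1 0.9 0 0" --pt "-0.1 0.9 0 0" --pt "-0.1 0.9 0 0"

```text
clock: 10.77
eef_pos: [0.4714, -0.1745, 0.2501]
tool_rot: [-0.013, 1.0, 0.002, -0.001]
ft_force: [0.6, 0.1, -0.2]
grip_width: 0.0853
grasp_force: 0.0
```

>>> apply_moves --pt "-0.1 0.9 0 0" --pt "-0.1 0.9 0 0" --pt "-0.1 0.9 0 0" --pt "-0.1 0.9 0 0" --pt "-0.1 0.9 0 0"

```text
clock: 11.18
eef_pos: [0.479, -0.0843, 0.2506]
tool_rot: [-0.013, 1.0, 0.002, -0.001]
ft_force: [-0.0, 0.0, 0.7]
grip_width: 0.0853
grasp_force: 0.0
```

>>> apply_moves --pt "-0.1 0.9 0 0" --pt "-0.1 0.9 0 0" --pt "-0.1 0.9 0 0" --pt "-0.1 0.9 0 0" --pt "-0.1 0.9 0 0"

```text
clock: 11.6
eef_pos: [0.4866, 0.006, 0.251]
tool_rot: [-0.013, 1.0, 0.002, -0.001]
ft_force: [0.7, -1.1, -0.8]
grip_width: 0.0855
grasp_force: 0.0
```

>>> apply_moves --pt "0 0.9 0 0" --pt "0 0.9 0 0" --pt "0 0.9 0 0" --pt "0 0.9 0 0" --pt "0 0 0 0"

```text
clock: 12.02
eef_pos: [0.4846, 0.0796, 0.2512]
tool_rot: [-0.015, 1.0, 0.003, -0.001]
ft_force: [0.0, -0.4, -0.3]
grip_width: 0.0848
grasp_force: 0.0
```

Run:
```python
from rack import *
rep(); e,r=tool(); print(r.as_matrix()[:,0],r.as_matrix()[:,2])
shot("wrist","wr3")
c1,y1,L1=feats("wr1"); c2,y2,L2=feats("wr2"); L2=L2[L2[:,2]>400]
a=np.vstack([y1,L1[:,:2]]); b=np.vstack([y2,L2[::-1,:2]])
print(tri(c1,a,c2,b)); A=on(c1,a,.037);B=on(c2,b,.037); print(A); print(B)
for P in (A,B):
    d=P[1]-P[4]; print("yaw y",np.degrees(np.arctan2(d[1],d[0])),"len",np.linalg.norm(d))
# outer edge points wr2 (subpixel by eye from profiles): left/right ends of top face, front/back top edges
for n,p in {"backedge":[(150,263),(280,257.8),(340,255.5),(400,253)],"front":[(200,190.5),(280,188),(340,186.5),(400,184.3)],"lowfront":[(150,186),(200,184),(280,182),(340,180)],"left":[(128.5,215),(131,235)],"right":[(415.5,215),(414,235)]}.items():
    print(n,on(c2,p,.037)[:,:2].tolist())
```

```text
t 12.02 tcp [0.4846 0.0796 0.2512] F [ 0.0084 -0.4266 -0.316 ] w 0.08480657491400535 g 0.0
[-0.9995 -0.0305  0.0017] [-0.0018  0.0055 -1.    ]
[[ 0.5359 -0.3221  0.0323  0.003 ]
 [ 0.5927 -0.2139  0.0318  0.0026]
 [ 0.5363 -0.2689  0.0326  0.003 ]
 [ 0.4802 -0.3237  0.0335  0.0036]
 [ 0.4246 -0.378   0.0346  0.0036]]
[[ 0.534  -0.3237  0.037 ]
 [ 0.5901 -0.2173  0.037 ]
 [ 0.5345 -0.2712  0.037 ]
 [ 0.4788 -0.3251  0.037 ]
 [ 0.4235 -0.3788  0.037 ]]
[[ 0.5361 -0.3204  0.037 ]
 [ 0.5918 -0.2137  0.037 ]
 [ 0.5366 -0.268   0.037 ]
 [ 0.4815 -0.3222  0.037 ]
 [ 0.4264 -0.3763  0.037 ]]
yaw y 44.09842956651533 len 0.23204388977559387
yaw y 44.49264919807382 len 0.23189688783677462
backedge [[0.46025858261158514, -0.4255259369066551], [0.5560659465516917, -0.3314378751257693], [0.6015236115631557, -0.28695601063269643], [0.6475731099527826, -0.24157284503415985]]
front [[0.44886866888530724, -0.3321377006313632], [0.5049036683338559, -0.27702060602430467], [0.5480110526666159, -0.23515550559379939], [0.5913179982778141, -0.19209388240633843]]
lowfront [[0.4107739624071789, -0.36120287849207044], [0.44472258829803857, -0.32714656320327073], [0.5007685513455027, -0.272622409115184], [0.5432724634350113, -0.2305685203994722]]
left [[0.41332249611983735, -0.3985729593398283], [0.42769941057932725, -0.41379620859370825]]
right [[0.6277768088831108, -0.20243640547376138], [0.6433641818994826, -0.217923394430952]]
```

View pics/wr3.png

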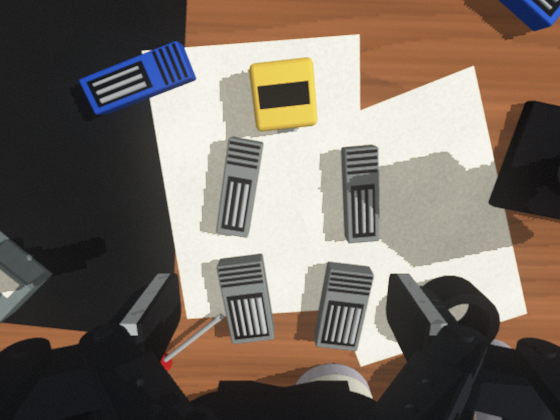

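The wrist view shows the slim cassettes at (240,187) and (360,193), and the wide ones at (246,299) and (344,306). All have their ribbed ends towards the robot (image top). The measure is at (284,94) and the screwdriver tip at (222,317). I segment them and check height with the top camera.

```bash
cat > cas.py <<'E'
from h import *
def rects(c,roi,v,amin):
    x0,y0,x1,y1=roi; h=cv2.cvtColor(c["image"],cv2.COLOR_BGR2HSV)
    m=((h[...,2]<v)&(h[...,1]<60)).astype(np.uint8); q=np.zeros_like(m); q[y0:y1,x0:x1]=m[y0:y1,x0:x1]
    q=cv2.morphologyEx(q,cv2.MORPH_CLOSE,np.ones((3,3))); q=cv2.morphologyEx(q,cv2.MORPH_OPEN,np.ones((4,4)))
    return [(cv2.contourArea(k),cv2.minAreaRect(k)) for k in cv2.findContours(q,0,2)[0] if cv2.contourArea(k)>amin]
E
python3 - <<'E'
from cas import *
c=load("wr3"); im=c["image"]
print(im[190,190:270].tolist()[::4]); 
t=load("top1")
for v in (120,150):
    for a,r in rects(c,(185,130,395,360),v,1500):
        X=on(c,cv2.boxPoints(r),.024)[:,:2]; e=np.linalg.norm(X-np.roll(X,-1,0),axis=1)
        print(v,a,np.round(r[0],1),np.round(r[1],1),round(r[2],1),"ctr",X.mean(0),"sides",e[:2])
for v in (120,150):
  for a,r in rects(t,(215,170,292,260),v,150):
    print("top",v,a,np.round(r[0],1),np.round(r[1],1),round(r[2],1),on(t,r[0],.024)[0])
E
```

```text
[[227, 237, 240], [229, 239, 241], [229, 239, 241], [218, 231, 234], [152, 167, 171], [157, 172, 174], [153, 168, 171], [152, 167, 170], [115, 120, 118], [88, 91, 90], [173, 176, 174], [52, 56, 56], [189, 192, 190], [54, 57, 58], [197, 199, 196], [103, 105, 104], [146, 150, 147], [229, 238, 241], [233, 242, 244], [234, 243, 245]]
120 2125.5 [344.  305.6] [47.2 83.6] 10.5 ctr [0.6249 0.1541] sides [0.1044 0.0518]
120 2497.5 [361.6 192.2] [91.8 36.4] 87.7 ctr [0.4941 0.162 ] sides [0.0356 0.0962]
150 3789.5 [343.6 307.3] [48.  87.4] 10.4 ctr [0.6272 0.1538] sides [0.1095 0.0527]
150 3810.0 [246.2 299.9] [87.7 47. ] 80.4 ctr [0.6206 0.0449] sides [0.0507 0.1089]
150 3364.0 [361.5 194.4] [96.6 37.4] 87.8 ctr [0.4966 0.1622] sides [0.0366 0.1016]
150 3118.0 [239.4 187.2] [34.8 98.4] 8.1 ctr [0.4926 0.0376] sides [0.1019 0.0336]
top 120 284.0 [233.8 237.7] [29.4 11.2] 83.7 [0.49   0.1574 0.024 ]
top 120 217.5 [270. 191.] [18. 14.] 90.0 [0.635  0.0448 0.024 ]
top 120 199.0 [238.5 189.6] [12.7 18.3] 5.7 [0.6401 0.1432 0.024 ]
top 150 255.0 [274.2 238.9] [10.3 30.3] 8.1 [0.486  0.0318 0.024 ]
top 150 310.5 [233.5 237.6] [30.  12.3] 84.3 [0.4902 0.1585 0.024 ]
top 150 419.0 [271.9 196.9] [30.4 15.4] 81.9 [0.6164 0.0389 0.024 ]
top 150 458.5 [236.8 194.4] [16.  31.8] 5.7 [0.625  0.1486 0.024 ]
```

```bash
cat >> cas.py <<'E'
def cassette(c,r,zt=.024):
    """nose mid and long-axis angle(deg) from a minAreaRect of the top face, nose = far (image lower) end"""
    b=cv2.boxPoints(r); b=b[np.argsort(b[:,1])]; X=on(c,b,zt)[:,:2]
    n=X[2:].mean(0); g=X[:2].mean(0); d=n-g; return n,np.degrees(np.arctan2(d[1],d[0]))
E
python3 - <<'E'
from cas import *
print(bot.tip_reach)
c=load("wr3");t=load("top1")
print("height c4,c3",tri(c,[(239.4,187.2),(361.5,194.4)],t,[(274.2,238.9),(233.5,237.6)]))
for a,r in rects(c,(185,130,395,360),150,1500):
    n,an=cassette(c,r); d=np.array([np.cos(np.radians(an)),np.sin(np.radians(an))])
    print("nose",n,"ang",an); go([*(n-.085*d),.12],an+90)
h=cv2.cvtColor(c["image"],cv2.COLOR_BGR2HSV); y=cv2.inRange(h,(18,130,120),(35,255,255)); k=max(cv2.findContours(y,0,2)[0],key=cv2.contourArea); r=cv2.minAreaRect(k); print("measure",r,on(c,r[0],.036))
E
```

```text
0.022
height c4,c3 [[0.4881 0.0349 0.0252 0.0075]
 [0.4899 0.156  0.045  0.0016]]
nose [0.6821 0.1492] ang -4.782102774659475
tcp [0.4846 0.0783 0.2512] ytool 91.71 j6 0.13 move mm [-115.3   73.9  131.3] units [-5.77  3.7   6.57] turn deg 6.4931428963056135 units 0.108
nose [0.6747 0.0531] ang 8.55673383920613
tcp [0.4846 0.0783 0.2512] ytool 91.71 j6 0.13 move mm [-105.1  -41.6  130.8] units [-5.26 -2.08  6.54] turn deg -6.845693717559996 units -0.114
nose [0.547  0.1687] ang 7.428206905404856
tcp [0.4846 0.0783 0.2512] ytool 91.71 j6 0.13 move mm [ 19.3  79.5 131.6] units [0.96 3.97 6.58] turn deg -5.717166783758728 units -0.095
nose [0.5431 0.0303] ang -8.239815744356186
tcp [0.4846 0.0783 0.2512] ytool 91.71 j6 0.13 move mm [ 26.5 -35.7 131.1] units [ 1.32 -1.78  6.56] turn deg 9.950855866002314 units 0.166
measure ((283.67681884765625, 94.0914535522461), (67.69452667236328, 63.166831970214844), 83.6598129272461) [[0.4006 0.0797 0.036 ]]
```

>>> apply_moves --pt "0.265 -0.37 1 0" --pt "0.265 -0.37 1 0" --pt "0.265 -0.37 1 0" --pt "0.265 -0.37 1 0" --pt "0.265 -0.37 1 0" --claw 0.3

```text
clock: 12.48
eef_pos: [0.4587, 0.0389, 0.1503]
tool_rot: [-0.013, 1.0, 0.002, -0.001]
ft_force: [-0.3, 0.5, -0.4]
grip_width: 0.0598
grasp_force: 0.0
```

>>> apply_moves --pt "0 0 1 0.083" --pt "0 0 1 0.083" --pt "0 0 1 0" --pt "0 0 1 0" --pt "0 0 0.5 0"

```text
clock: 12.9
eef_pos: [0.4573, 0.0394, 0.059]
tool_rot: [0.074, 0.997, 0.002, -0.003]
ft_force: [0.3, 0.2, 0.1]
grip_width: 0.0597
grasp_force: 0.0
```

>>> apply_moves --pt "0 0 0 0" --pt "0 0 0 0" --pt "0 0 0 0" --pt "0 0 0 0" --pt "0 0 0 0"

```text
clock: 13.32
eef_pos: [0.4597, 0.0409, 0.0621]
tool_rot: [0.073, 0.997, 0.002, -0.0]
ft_force: [0.5, 0.2, 0.2]
grip_width: 0.0599
grasp_force: 0.0
```

Run:
```python
from h import *
rep(); an=np.radians(-8.24); d=np.array([np.cos(an),np.sin(an)])
go([*(np.array([.5431,.0303])-.085*d),.026],81.76)
shot("wrist","wr4")
```

```text
t 13.32 tcp [0.4597 0.0409 0.0621] F [0.4933 0.2089 0.2265] w 0.059859217202554146 g 0.0
tcp [0.4597 0.0409 0.0621] ytool 81.65 j6 0.23 move mm [ 0.9  1.3 36.1] units [0.04 0.06 1.8 ] turn deg -0.11033705805212435 units -0.002
```

View pics/wr4.png

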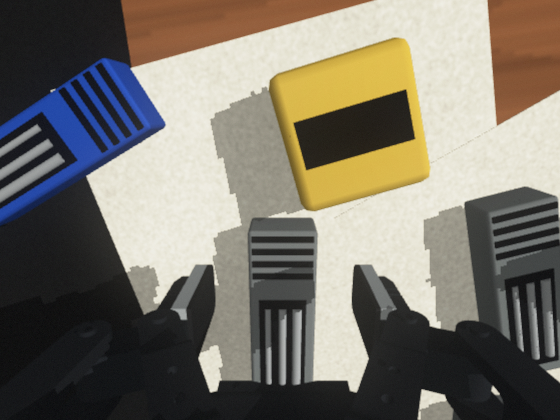

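The view is well aligned: the slim cassette is centred between the pads, with its ribbed end at (283,250). I descend, close and lift.

>>> apply_moves --pt "0 0.07 0.6 0" --pt "0 0 0.6 0" --pt "0 0 0.5 0" --pt "0 0 0.1 0" --pt "0 0 0 0"

```text
clock: 13.78
eef_pos: [0.4584, 0.0427, 0.0248]
tool_rot: [0.073, 0.997, 0.002, -0.002]
ft_force: [0.5, 0.6, 0.6]
grip_width: 0.0597
grasp_force: 0.0
```

>>> apply_moves --pt "0 0 0 0" --pt "0 0 0 0" --pt "0 0 0 0" --pt "0 0 0 0" --pt "0 0 0 0" --claw 1

```text
clock: 14.2
eef_pos: [0.4597, 0.0426, 0.0261]
tool_rot: [0.073, 0.997, 0.002, -0.0]
ft_force: [-0.9, -1.2, 5.8]
grip_width: 0.0327
grasp_force: 60.4
```

>>> apply_moves --pt "0 0 0 0" --pt "0 0 0 0" --pt "0 0 -0.5 0" --pt "0 0 -1 0" --pt "0 0 -1 0"

```text
clock: 14.62
eef_pos: [0.4577, 0.0424, 0.0748]
tool_rot: [0.073, 0.997, 0.002, -0.003]
ft_force: [0.8, 0.0, -2.1]
grip_width: 0.0325
grasp_force: 59.6
```

>>> apply_moves --pt "0 0 -1 0" --pt "0 0 -1 0" --pt "0 0 0 0" --pt "0 0 0 0" --pt "0 0 0 0"

```text
clock: 15.03
eef_pos: [0.4583, 0.0422, 0.1142]
tool_rot: [0.073, 0.997, 0.002, -0.002]
ft_force: [0.2, 0.7, -1.8]
grip_width: 0.0327
grasp_force: 59.6
```

Run:
```python
from rack import *
rep()
# preliminary rack frame from mean of both views' labels
c1,y1,L1=feats("wr1"); c2,y2,L2=feats("wr2"); L2=L2[L2[:,2]>400]
M=(on(c1,L1[:,:2],.037)+on(c2,L2[::-1,:2],.037))/2; print(M)
go([.425,-.15,.11],44.3)
```

```text
t 15.03 tcp [0.4583 0.0422 0.1142] F [ 0.1664  0.7152 -1.8289] w 0.032660239281062695 g 59.647420048713684
[[ 0.591  -0.2155  0.037 ]
 [ 0.5356 -0.2696  0.037 ]
 [ 0.4802 -0.3237  0.037 ]
 [ 0.4249 -0.3775  0.037 ]]
tcp [0.4583 0.0422 0.1142] ytool 81.67 j6 0.23 move mm [   5.1 -195.     3.4] units [ 0.25 -9.75  0.17] turn deg 37.368736626549904 units 0.623
```

>>> apply_moves --pt "0 -0.98 0 0" --pt "0 -0.98 0 0" --pt "0 -0.98 0 0" --pt "0 -0.98 0 0" --pt "0.1 -0.98 0 0"

```text
clock: 15.45
eef_pos: [0.4416, -0.0551, 0.1129]
tool_rot: [0.072, 0.997, 0.002, -0.003]
ft_force: [0.8, -0.7, -2.0]
grip_width: 0.033
grasp_force: 65.1
```

>>> apply_moves --pt "0.1 -0.98 0 0" --pt "0 -0.98 0 0" --pt "0 -0.98 0 0" --pt "0 -0.98 0 0" --pt "0 -0.98 0 0"

```text
clock: 15.87
eef_pos: [0.4251, -0.1516, 0.1124]
tool_rot: [0.073, 0.997, 0.003, -0.003]
ft_force: [0.4, -0.2, -2.6]
grip_width: 0.0327
grasp_force: 65.1
```

>>> apply_moves --pt "0 0 0 0.104" --pt "0 0 0 0.104" --pt "0 0 0 0.104" --pt "0 0 0 0.104" --pt "0 0 0 0.104"

```text
clock: 16.28
eef_pos: [0.4253, -0.1508, 0.1124]
tool_rot: [0.341, 0.94, 0.002, -0.004]
ft_force: [-0.3, 0.6, -1.6]
grip_width: 0.0329
grasp_force: 65.1
```

>>> apply_moves --pt "0 0 0 0.104" --pt "0 0 0 0" --pt "0 0 0 0" --pt "0 0 0 0" --pt "0 0 0 0"

```text
clock: 16.7
eef_pos: [0.4263, -0.151, 0.1137]
tool_rot: [0.388, 0.922, 0.002, -0.002]
ft_force: [0.3, -0.5, -1.5]
grip_width: 0.0325
grasp_force: 65.1
```

>>> apply_moves --pt "0 0 0 0" --pt "0 0 0 0" --pt "0 0 0 0" --pt "0 0 0 0" --pt "0 0 0 0"

```text
clock: 17.12
eef_pos: [0.4267, -0.1511, 0.1143]
tool_rot: [0.389, 0.921, 0.002, -0.002]
ft_force: [-0.5, -0.1, -2.3]
grip_width: 0.0324
grasp_force: 65.1
```

Run:
```python
from h import *
rep(); shot("wrist","wr5"); rep(); go([.425,-.15,.11],44.3)
```

```text
t 17.12 tcp [ 0.4267 -0.1511  0.1143] F [-0.5078 -0.0913 -2.2666] w 0.03240970050283203 g 65.13431310653687
t 17.17 tcp [ 0.4267 -0.1511  0.1143] F [ 0.6617  0.9777 -1.4023] w 0.03245334378929411 g 65.13428092002869
tcp [ 0.4267 -0.1511  0.1143] ytool 44.24 j6 0.46 move mm [ 2.  -0.4  4.3] units [ 0.1  -0.02  0.21] turn deg -0.06366309727788177 units -0.001
```

View pics/wr5.png

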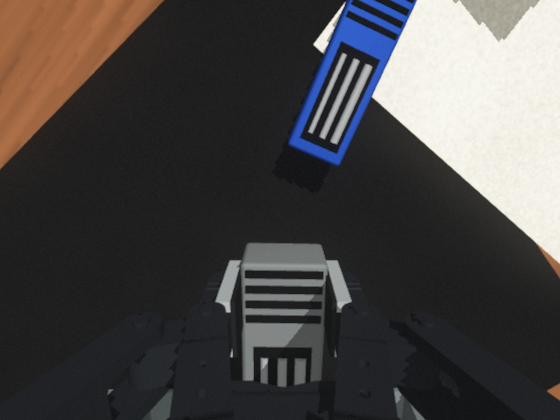

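The held slim cassette shows at columns 244-324, centred on the tool line. The gripper hides the rack from here, so I take settled shots of the rack from two heights along the tunnel line.

>>> apply_moves --pt "-0.9 -0.03 -0.9 0" --pt "-0.9 -0.03 -0.9 0" --pt "-0.9 -0.03 -0.9 0" --pt "-0.9 -0.03 -0.9 0" --pt "-0.9 -0.03 -0.9 0"

```text
clock: 17.58
eef_pos: [0.4878, -0.2187, 0.2046]
tool_rot: [0.389, 0.921, 0.002, -0.002]
ft_force: [0.8, 0.5, -1.5]
grip_width: 0.0329
grasp_force: 65.2
```

>>> apply_moves --pt "-0.9 -0.03 -0.8 0" --pt "-0.9 -0.03 -0.8 0" --pt "-0.9 -0.03 -0.7 0" --pt "0 0 0 0" --pt "0 0 0 0"

```text
clock: 18.0
eef_pos: [0.5245, -0.2589, 0.2497]
tool_rot: [0.389, 0.921, 0.002, -0.001]
ft_force: [-0.6, 1.0, -1.4]
grip_width: 0.0328
grasp_force: 65.3
```

>>> apply_moves --pt "0 0 0 0" --pt "0 0 0 0" --pt "0 0 0 0" --pt "0 0 0 0" --pt "0 0 0 0"

```text
clock: 18.42
eef_pos: [0.5236, -0.2578, 0.2492]
tool_rot: [0.389, 0.921, 0.002, -0.002]
ft_force: [-0.0, -0.6, -2.6]
grip_width: 0.0326
grasp_force: 65.3
```

Run:
```python
from h import *
rep(); shot("wrist","wr6"); rep()
```

```text
t 18.42 tcp [ 0.5236 -0.2578  0.2492] F [-0.0144 -0.583  -2.5781] w 0.03263228562654976 g 65.28079390525818
t 18.47 tcp [ 0.5237 -0.2579  0.2494] F [-0.301   0.6943 -1.4476] w 0.03273469262013772 g 65.28055787086487
```

>>> apply_moves --pt "-0.25 0 1 0" --pt "-0.25 0 1 0" --pt "-0.3 0 1 0" --pt "-0.3 0 1 0" --pt "-0.3 0 1 0"

```text
clock: 18.88
eef_pos: [0.5434, -0.2779, 0.1486]
tool_rot: [0.389, 0.921, 0.002, -0.002]
ft_force: [-0.5, 0.6, -2.4]
grip_width: 0.0327
grasp_force: 65.3
```

>>> apply_moves --pt "0 0 0 0" --pt "0 0 0 0" --pt "0 0 0 0" --pt "0 0 0 0" --pt "0 0 0 0"

```text
clock: 19.3
eef_pos: [0.5441, -0.2781, 0.1513]
tool_rot: [0.389, 0.921, 0.002, -0.0]
ft_force: [0.3, -0.6, -1.4]
grip_width: 0.0324
grasp_force: 65.2
```

Run:
```python
from rack import *
rep(); shot("wrist","wr7"); rep()
e,r=tool()
for n in ("wr6","wr7"):
    try:
        c,y,L=feats(n); print(n,y,L); print(on(c,L[:,:2],.037))
    except Exception as x: print(n,x)
c=load("wr5"); g=cv2.cvtColor(c["image"],cv2.COLOR_BGR2GRAY)
for yy in (255,275,290,315): print(yy,[int(v) for v in g[yy,225:260]],[int(v) for v in g[yy,310:345]])
a,b=load("wr6"),load("wr7"); cv2.imwrite("pics/ab.png",np.hstack([a["image"][100:,:],b["image"][100:,:]])[:, ::1])
cv2.imwrite("pics/ab.png",cv2.resize(np.hstack([a["image"][150:330,100:460],b["image"][150:330,100:460]]),(790,198)))
```

```text
t 19.3 tcp [ 0.5441 -0.2781  0.1513] F [ 0.3035 -0.6383 -1.3821] w 0.03237716351536499 g 65.17557263374329
t 19.35 tcp [ 0.5439 -0.2781  0.1511] F [ 0.2153 -0.8301 -1.5251] w 0.03283210528863609 g 65.17517566680908
wr6 [243.1934 238.4467] [[ 124.3637  204.9126  652.5   ]
 [ 203.3     204.4506 1048.5   ]
 [ 282.0332  203.9767  657.5   ]
 [ 361.0825  203.9175 1014.5   ]]
[[ 0.4253 -0.3775  0.037 ]
 [ 0.4804 -0.3233  0.037 ]
 [ 0.5354 -0.2692  0.037 ]
 [ 0.5909 -0.2152  0.037 ]]
wr7 [221.7643 248.4299] [[  56.3221  200.9521 1361.5   ]
 [ 168.7726  200.3813 2055.5   ]
 [ 280.8014  199.7089 1331.    ]
 [ 393.5201  199.0515 2081.    ]]
[[ 0.4252 -0.3777  0.037 ]
 [ 0.4804 -0.3235  0.037 ]
 [ 0.5355 -0.2694  0.037 ]
 [ 0.591  -0.2149  0.037 ]]
255 [33, 33, 36, 33, 34, 34, 30, 34, 32, 31, 35, 35, 36, 35, 34, 34, 35, 36, 61, 89, 98, 109, 117, 117, 116, 115, 116, 117, 115, 116, 115, 118, 114, 116, 116] [116, 118, 116, 119, 117, 119, 117, 117, 118, 119, 118, 118, 117, 115, 88, 38, 33, 34, 34, 34, 34, 35, 36, 36, 33, 34, 32, 34, 34, 35, 34, 35, 35, 33, 32]
275 [164, 163, 161, 163, 162, 163, 164,
[... 169 characters left out ...]
27, 84, 133, 121, 86, 53, 34, 85, 144, 163, 163, 163, 162, 164, 163, 163, 164, 164, 165, 164, 134, 62, 40]
290 [164, 164, 164, 162, 161, 164, 164, 139, 76, 34, 34, 34, 31, 28, 28, 27, 52, 90, 112, 102, 58, 28, 31, 29, 31, 31, 31, 30, 28, 27, 30, 25, 28, 30, 28] [29, 35, 30, 29, 29, 31, 31, 30, 27, 26, 23, 24, 48, 74, 71, 48, 25, 23, 25, 29, 35, 36, 34, 76, 135, 164, 163, 163, 164, 161, 164, 162, 163, 163, 162]
315 [37, 36, 38, 38, 35, 34, 40, 41, 41, 39, 32, 27, 27, 27, 28, 29, 28, 56, 98, 112, 90, 51, 51, 52, 51, 52, 52, 53, 51, 52, 52, 53, 52, 51, 51] [56, 57, 56, 58, 58, 58, 58, 65, 65, 64, 65, 76, 78, 70, 45, 22, 23, 23, 23, 22, 21, 24, 27, 25, 28, 28, 28, 22, 27, 26, 31, 35, 37, 36, 32]
```

View pics/ab.png

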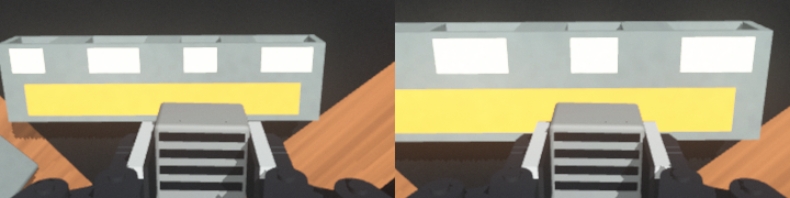

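Both views show the rack's four white marks, and the settled measurements agree to 0.2 mm. I now go to the pre-insert pose for slim tunnel 1.

```bash
cat > ins.py <<'E'
from h import *
A=np.radians(44.42); V=np.array([np.cos(A),np.sin(A)]); U=np.array([np.sin(A),-np.cos(A)])
LAB={"w1":(.5909,-.2151),"s1":(.53545,-.2693),"w2":(.4804,-.3234),"s2":(.42525,-.3776)}
def pre(b,back,z):
    m=np.array(LAB[b])-.016*U; go([*(m-back*U),z],44.42)
E
python3 - <<'E'
from ins import *
pre("s1",.115,.10)
E
```

```text
tcp [ 0.5439 -0.2781  0.1511] ytool 44.24 j6 0.32 move mm [143.1  -0.5  51.4] units [ 7.16 -0.02  2.57] turn deg -0.1833704604101456 units -0.003
```

>>> apply_moves --pt "1 0 0 -0.003" --pt "1 0 0 0" --pt "1 0 0 0" --pt "1 0 0 0" --pt "1 0 0.6 0"

```text
clock: 19.77
eef_pos: [0.4746, -0.2066, 0.1409]
tool_rot: [0.387, 0.922, 0.002, 0.001]
ft_force: [0.6, -0.4, -1.7]
grip_width: 0.0328
grasp_force: 65.2
```

>>> apply_moves --pt "1 0 1 0" --pt "1 0 1 0" --pt "0.16 0 1 0" --pt "0 0 1 0" --pt "0 0 1 0"

```text
clock: 20.18
eef_pos: [0.4434, -0.1749, 0.0386]
tool_rot: [0.387, 0.922, 0.002, -0.0]
ft_force: [0.7, 0.3, -1.1]
grip_width: 0.0325
grasp_force: 65.2
```

>>> apply_moves --pt "0 0 0 0" --pt "0 0 0 0" --pt "0 0 0 0" --pt "0 0 0 0" --pt "0 0 0 0"

```text
clock: 20.6
eef_pos: [0.4441, -0.1756, 0.0395]
tool_rot: [0.387, 0.922, 0.002, -0.0]
ft_force: [0.2, -0.1, -1.6]
grip_width: 0.0328
grasp_force: 65.1
```

Run:
```python
from ins import *
rep(); pre("s1",.115,.0325)
```

```text
t 20.6 tcp [ 0.4441 -0.1756  0.0395] F [ 0.1877 -0.0596 -1.6195] w 0.032790462675300835 g 65.14934778213501
tcp [ 0.4441 -0.1756  0.0395] ytool 44.4 j6 0.42 move mm [ 0.1 -0.4  7. ] units [ 0.01 -0.02  0.35] turn deg -0.016147835488055762 units -0.0
```

>>> apply_moves --pt "0 -0.02 0.35 0" --pt "0 0 0 0" --pt "0 0 0 0" --pt "-0.3 0 0 0" --pt "-0.3 0 0 0"

```text
clock: 21.02
eef_pos: [0.4512, -0.1841, 0.031]
tool_rot: [0.387, 0.922, 0.002, -0.002]
ft_force: [1.1, -0.6, -1.3]
grip_width: 0.0328
grasp_force: 65.2
```

>>> apply_moves --pt "-0.3 0 0 0" --pt "-0.3 0 0 0" --pt "-0.3 0 0 0" --pt "-0.3 0 0 0" --pt "-0.3 0 0 0"

```text
clock: 21.43
eef_pos: [0.4725, -0.2059, 0.0308]
tool_rot: [0.388, 0.922, 0.002, -0.002]
ft_force: [-0.3, -0.6, -1.0]
grip_width: 0.0323
grasp_force: 65.2
```

Run:
```python
from ins import *
rep(); pre("s1",.017,.0325)
```

```text
t 21.43 tcp [ 0.4725 -0.2059  0.0308] F [-0.3156 -0.6272 -1.0195] w 0.0323171339360289 g 65.18213152885437
tcp [ 0.4725 -0.2059  0.0308] ytool 44.4 j6 0.38 move mm [-56.4   0.6  -2. ] units [-2.82  0.03 -0.1 ] turn deg -0.02096192993809609 units -0.0
```

No contact force, and the nose is about 12 mm in. I continue.

>>> apply_moves --pt "-0.4 0.03 -0.06 0" --pt "-0.4 0 0 0" --pt "-0.4 0 0 0" --pt "-0.4 0 0 0" --pt "-0.4 0 0 0"

```text
clock: 21.85
eef_pos: [0.501, -0.2341, 0.0319]
tool_rot: [0.387, 0.922, 0.002, -0.002]
ft_force: [0.0, 0.3, -1.6]
grip_width: 0.0326
grasp_force: 65.2
```

>>> apply_moves --pt "-0.15 0 0 0" --pt "-0.15 0 0 0" --pt "-0.1 0 0 0" --pt "0 0 0 0" --pt "0 0 0 0"

```text
clock: 22.27
eef_pos: [0.5057, -0.239, 0.0317]
tool_rot: [0.387, 0.922, 0.002, -0.002]
ft_force: [-0.5, -0.2, -2.6]
grip_width: 0.0323
grasp_force: 65.2
```

Run:
```python
from ins import *
rep(); pre("s1",.017,.0325)
```

```text
t 22.27 tcp [ 0.5057 -0.239   0.0317] F [-0.4758 -0.1816 -2.6031] w 0.03225364697984975 g 65.18291473388672
tcp [ 0.5057 -0.239   0.0317] ytool 44.41 j6 0.35 move mm [-9.5 -0.  -0.8] units [-0.47 -0.   -0.04] turn deg -0.00560935614761604 units -0.0
```

>>> apply_moves --pt "-0.1 0 0 0" --pt "-0.1 0 0 0" --pt "-0.1 0 0 0" --pt "-0.05 0 0 0" --pt "0 0 0 0"

```text
clock: 22.68
eef_pos: [0.5112, -0.2444, 0.0319]
tool_rot: [0.387, 0.922, 0.002, -0.002]
ft_force: [0.7, -0.1, -0.9]
grip_width: 0.0326
grasp_force: 65.2
```

>>> apply_moves --pt "-0.05 0 0 0" --pt "-0.05 0 0 0" --pt "-0.05 0 0 0" --pt "0 0 0 0" --pt "0 0 0 0"

```text
clock: 23.1
eef_pos: [0.513, -0.2463, 0.0318]
tool_rot: [0.387, 0.922, 0.002, -0.002]
ft_force: [-0.5, -0.2, -2.1]
grip_width: 0.0327
grasp_force: 65.2
```

Run:
```python
from ins import *
rep(); pre("s1",.017,.0325)
```

```text
t 23.1 tcp [ 0.513  -0.2463  0.0318] F [-0.4591 -0.2423 -2.1109] w 0.0327484166543527 g 65.18269658088684
tcp [ 0.513  -0.2463  0.0318] ytool 44.41 j6 0.35 move mm [ 0.9 -0.  -0.7] units [ 0.05 -0.   -0.04] turn deg -0.013036125863692405 units -0.0
```

>>> apply_moves --pt "-0.05 0 0 0" --pt "-0.05 0 0 0" --pt "0 0 0 0" --pt "0 0 0 0" --pt "0 0 0 0"

```text
clock: 23.52
eef_pos: [0.5136, -0.2471, 0.0315]
tool_rot: [0.387, 0.922, 0.002, -0.003]
ft_force: [-2.8, 2.7, 0.2]
grip_width: 0.0327
grasp_force: 65.4
```

>>> apply_moves --pt "-0.05 0 0 0" --pt "-0.05 0 0 0" --pt "0 0 0 0" --pt "0 0 0 0" --pt "0 0 0 0"

```text
clock: 23.93
eef_pos: [0.5136, -0.2472, 0.0312]
tool_rot: [0.387, 0.922, 0.003, -0.005]
ft_force: [-6.7, 6.3, 2.8]
grip_width: 0.0328
grasp_force: 65.7
```

Run:
```python
from ins import *
rep(); pre("s1",.017,.0325); shot("wrist","wr8")
```

```text
t 23.93 tcp [ 0.5136 -0.2472  0.0312] F [-6.701   6.3336  2.7752] w 0.032770333462619206 g 65.67911624908447
tcp [ 0.5136 -0.2472  0.0312] ytool 44.46 j6 0.34 move mm [ 1.9  0.2 -1.3] units [ 0.1   0.01 -0.06] turn deg 0.03880971349826723 units 0.001
```

View pics/wr8.png

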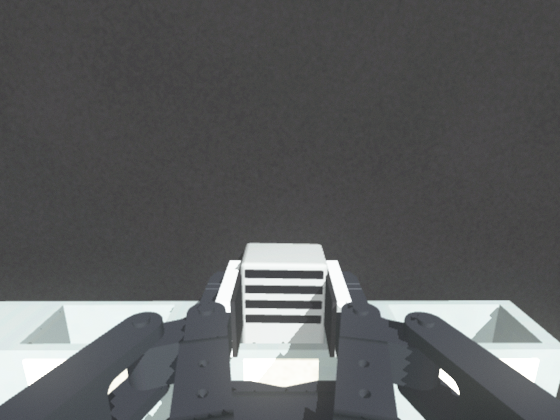

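The slim cassette is in the tunnel against the back stop with about 9 N, ribs out at rows 245-343. I release, rise and check.

>>> apply_moves --pt "0 0 0 0" --pt "0 0 0 0" --pt "0 0 0 0" --pt "0 0 0 0" --pt "0 0 0 0" --claw 0.35

```text
clock: 24.4
eef_pos: [0.5165, -0.2497, 0.0322]
tool_rot: [0.388, 0.922, 0.002, -0.001]
ft_force: [-0.2, -0.4, -0.5]
grip_width: 0.0554
grasp_force: 0.0
```

>>> apply_moves --pt "0 0 -0.5 0" --pt "0 0 -1 0" --pt "0 0 -1 0" --pt "0 0 -1 0" --pt "0 0 -1 0"

```text
clock: 24.82
eef_pos: [0.5161, -0.2497, 0.1235]
tool_rot: [0.387, 0.922, 0.002, -0.001]
ft_force: [0.1, -0.9, -0.2]
grip_width: 0.0558
grasp_force: 0.0
```

>>> apply_moves --pt "0 0 -1 0" --pt "0 0 -1 0" --pt "0 0 -1 0" --pt "0 0 -1 0" --pt "0 0 -1 0"

```text
clock: 25.23
eef_pos: [0.5161, -0.2501, 0.2238]
tool_rot: [0.387, 0.922, 0.002, -0.001]
ft_force: [-0.6, 0.5, -0.6]
grip_width: 0.0554
grasp_force: 0.0
```

>>> apply_moves --pt "0 0 -0.5 0" --pt "0 0 -0.5 0" --pt "0 0 0 0" --pt "0 0 0 0" --pt "0 0 0 0"

```text
clock: 25.65
eef_pos: [0.5157, -0.2498, 0.2405]
tool_rot: [0.387, 0.922, 0.002, -0.003]
ft_force: [-0.5, 0.7, 0.2]
grip_width: 0.0554
grasp_force: 0.0
```

Run:
```python
from ins import *
rep(); c=shot("wrist","wr9"); g=cv2.cvtColor(c["image"],cv2.COLOR_BGR2GRAY)
# expected px of key points: mouth edge (z .037) and cassette outer end top (z .028) if home
m=np.array(LAB["s1"])-.016*U
print(proj(c,[[*m,.037],[*(m-.032*U),.028],[*(m-.042*U),.028]]))
p=proj(c,[[*(m-.032*U),.028]])[0]; x=int(p[0]); y=int(p[1]); print(x,y,[int(v) for v in g[y-25:y+25,x]])
an=np.radians(7.43); d=np.array([np.cos(an),np.sin(an)]); go([*(np.array([.547,.1687])-.085*d),.2],97.43)
```

```text
t 25.65 tcp [ 0.5157 -0.2498  0.2405] F [-0.5192  0.7081  0.1741] w 0.05544639618860739 g 0.0
[[282.1194 201.8332]
 [282.0709 166.8819]
 [282.0508 156.3177]]
282 166 [37, 32, 33, 30, 36, 35, 36, 37, 36, 37, 36, 36, 37, 38, 38, 40, 35, 35, 38, 37, 38, 39, 38, 93, 123, 123, 131, 145, 146, 96, 32, 34, 76, 128, 144, 127, 75, 35, 35, 110, 143, 144, 114, 60, 39, 48, 116, 146, 145, 97]
tcp [ 0.5156 -0.2498  0.2403] ytool 44.41 j6 0.34 move mm [327.8 247.4  42.9] units [16.39 12.37  2.14] turn deg -53.02048000019224 units -0.884
```

Home: the cassette's outer end is within about 1 mm of the expected row. Next is the second slim cassette.

>>> apply_moves --pt "0.965 0.73 0 0" --pt "0.965 0.73 0 0" --pt "0.965 0.73 0 0" --pt "0.965 0.73 0 0" --pt "0.965 0.73 0 0"

```text
clock: 26.12
eef_pos: [0.4999, -0.129, 0.241]
tool_rot: [0.388, 0.922, 0.002, -0.003]
ft_force: [-0.6, -0.3, 0.1]
grip_width: 0.0555
grasp_force: 0.0
```

>>> apply_moves --pt "0.965 0.73 0 0" --pt "0.965 0.73 0 0" --pt "0.965 0.73 0 0" --pt "0.965 0.73 0 0" --pt "0.965 0.73 0 0"

```text
clock: 26.53
eef_pos: [0.4845, -0.009, 0.2417]
tool_rot: [0.387, 0.922, 0.001, -0.003]
ft_force: [0.3, 0.2, 0.6]
grip_width: 0.0553
grasp_force: 0.0
```

>>> apply_moves --pt "0.965 0.73 0 0" --pt "0.965 0.73 0 0" --pt "0.965 0.73 0 0" --pt "0.965 0.73 0 0" --pt "0.965 0.73 0 0"

```text
clock: 26.95
eef_pos: [0.4692, 0.111, 0.2423]
tool_rot: [0.387, 0.922, 0.001, -0.003]
ft_force: [1.1, -0.2, 0.3]
grip_width: 0.0555
grasp_force: 0.0
```

>>> apply_moves --pt "0.965 0.73 0 0" --pt "0.965 0.73 0 0" --pt "0 0 0 -0.11" --pt "0 0 0 -0.11" --pt "0 0 0 -0.11"

```text
clock: 27.37
eef_pos: [0.4631, 0.1584, 0.2424]
tool_rot: [0.22, 0.976, 0.001, -0.003]
ft_force: [0.1, 0.2, -0.1]
grip_width: 0.0557
grasp_force: 0.0
```

>>> apply_moves --pt "0 0 0 -0.11" --pt "0 0 0 -0.11" --pt "0 0 0 -0.11" --pt "0 0 0 -0.11" --pt "0 0 0 -0.11"

```text
clock: 27.78
eef_pos: [0.4633, 0.1577, 0.2424]
tool_rot: [-0.066, 0.998, 0.002, -0.002]
ft_force: [-0.1, 0.9, -0.6]
grip_width: 0.0554
grasp_force: 0.0
```

>>> apply_moves --pt "0 0 0 0" --pt "0 0 0 0" --pt "0 0 0 0" --pt "0 0 0 0" --pt "0 0 0 0"

```text
clock: 28.2
eef_pos: [0.4639, 0.1579, 0.2436]
tool_rot: [-0.062, 0.998, 0.002, -0.001]
ft_force: [0.1, -0.0, 0.3]
grip_width: 0.0553
grasp_force: 0.0
```

Run:
```python
from cas import *
rep(); c=shot("wrist","wr10")
for a,r in rects(c,(120,60,520,380),140,1500):
    n,an=cassette(c,r); d=np.array([np.cos(np.radians(an)),np.sin(np.radians(an))])
    X=on(c,cv2.boxPoints(r),.024)[:,:2]; e=np.linalg.norm(X-np.roll(X,-1,0),axis=1)
    print(np.round(r[0]),"nose",n,"ang",an,e[:2]); go([*(n-.085*d),.026],an+90)
```

```text
t 28.2 tcp [0.4639 0.1579 0.2436] F [ 0.0919 -0.0138  0.3414] w 0.055290177318380755 g 0.0
[262. 324.] nose [0.6813 0.1509] ang -5.170836208980856 [0.1102 0.0495]
tcp [0.4639 0.1579 0.2436] ytool 97.16 j6 0.2 move mm [-132.2  -17.   217.3] units [-6.61 -0.85 10.87] turn deg 12.335238929747291 units 0.206
[171. 322.] nose [0.7118 0.0583] ang 1.9237040741007154 [0.1051 0.1475]
tcp [0.4639 0.1579 0.2436] ytool 97.16 j6 0.2 move mm [-149.3 -123.1  216.8] units [-7.47 -6.15 10.84] turn deg 5.24069864666572 units 0.087
[426. 322.] nose [0.6763 0.3568] ang 13.754895050704691 [0.1489 0.1983]
tcp [0.4639 0.1579 0.2436] ytool 97.16 j6 0.2 move mm [-151.5  160.   218.1] units [-7.58  8.   10.91] turn deg -6.590492329938257 units -0.11
[284. 214.] nose [0.5454 0.1704] ang 7.117131847641446 [0.034  0.1003]
tcp [0.4639 0.1579 0.2436] ytool 97.16 j6 0.2 move mm [  2.2   1.2 217.7] units [ 0.11  0.06 10.88] turn deg 0.04727087312498668 units 0.001
[478. 200.] nose [0.5127 0.3585] ang 1.8812577559400754 [0.1069 0.1132]
tcp [0.4639 0.1579 0.2436] ytool 97.16 j6 0.2 move mm [ 10.8 199.7 218.6] units [ 0.54  9.99 10.93] turn deg 5.283144964826363 units 0.088
```

>>> apply_moves --pt "0.11 0.06 1 0" --pt "0 0 1 0" --pt "0 0 1 0" --pt "0 0 1 0" --pt "0 0 1 0"

```text
clock: 28.67
eef_pos: [0.4614, 0.1593, 0.143]
tool_rot: [-0.063, 0.998, 0.002, -0.001]
ft_force: [-0.1, 0.7, 0.2]
grip_width: 0.0555
grasp_force: 0.0
```

>>> apply_moves --pt "0 0 1 0" --pt "0 0 1 0" --pt "0 0 1 0" --pt "0 0 1 0" --pt "0 0 0.6 0"

```text
clock: 29.08
eef_pos: [0.4601, 0.1594, 0.0498]
tool_rot: [-0.063, 0.998, 0.002, -0.002]
ft_force: [-0.7, 0.4, -0.2]
grip_width: 0.0556
grasp_force: 0.0
```

>>> apply_moves --pt "0 0 0.6 0" --pt "0 0 0.5 0" --pt "0 0 0.2 0" --pt "0 0 0 0" --pt "0 0 0 0"

```text
clock: 29.5
eef_pos: [0.4614, 0.1599, 0.026]
tool_rot: [-0.063, 0.998, 0.002, -0.001]
ft_force: [0.8, 0.1, -0.6]
grip_width: 0.0559
grasp_force: 0.0
```

>>> apply_moves --pt "0 0 0 0" --pt "0 0 0 0" --pt "0 0 0 0" --pt "0 0 0 0" --pt "0 0 0 0" --claw 1

```text
clock: 29.92
eef_pos: [0.4621, 0.16, 0.0269]
tool_rot: [-0.063, 0.998, 0.002, 0.0]
ft_force: [1.1, -0.9, 6.6]
grip_width: 0.0329
grasp_force: 60.3
```

>>> apply_moves --pt "0 0 0 0" --pt "0 0 0 0" --pt "0 0 -0.5 0" --pt "0 0 -1 0" --pt "0 0 -1 0"

```text
clock: 30.33
eef_pos: [0.4599, 0.1593, 0.0758]
tool_rot: [-0.063, 0.998, 0.002, -0.003]
ft_force: [0.7, 0.4, -1.7]
grip_width: 0.033
grasp_force: 59.5
```

>>> apply_moves --pt "0 0 -1 0" --pt "0 0 -1 0" --pt "0 0 0 0" --pt "0 0 0 0" --pt "0 0 0 0"

```text
clock: 30.75
eef_pos: [0.4606, 0.1592, 0.1151]
tool_rot: [-0.063, 0.998, 0.002, -0.002]
ft_force: [-0.1, -0.1, -2.5]
grip_width: 0.0327
grasp_force: 59.6
```

Run:
```python
from ins import *
rep(); pre("s2",.115,.11)
```

```text
t 30.75 tcp [0.4606 0.1592 0.1151] F [-0.0616 -0.1368 -2.5068] w 0.03270583239663515 g 59.631110429763794
tcp [0.4606 0.1592 0.1151] ytool 97.21 j6 0.2 move mm [ 181.7 -423.8    3.7] units [  9.08 -21.19   0.18] turn deg 52.79210598788693 units 0.88
```

>>> apply_moves --pt "0.413 -0.963 0 0" --pt "0.413 -0.963 0 0" --pt "0.413 -0.963 0 0" --pt "0.413 -0.963 0 0" --pt "0.413 -0.963 0 0"

```text
clock: 31.17
eef_pos: [0.4306, 0.0578, 0.1137]
tool_rot: [-0.063, 0.998, 0.002, -0.003]
ft_force: [-0.3, -0.5, -1.6]
grip_width: 0.0328
grasp_force: 59.7
```

>>> apply_moves --pt "0.413 -0.963 0 0" --pt "0.413 -0.963 0 0" --pt "0.413 -0.963 0 0" --pt "0.413 -0.963 0 0" --pt "0.413 -0.963 0 0"

```text
clock: 31.58
eef_pos: [0.4017, -0.0427, 0.1135]
tool_rot: [-0.063, 0.998, 0.003, -0.003]
ft_force: [-0.2, -1.0, -1.3]
grip_width: 0.0329
grasp_force: 59.7
```

>>> apply_moves --pt "0.413 -0.963 0 0" --pt "0.413 -0.963 0 0" --pt "0.413 -0.963 0 0" --pt "0.413 -0.963 0 0" --pt "0.413 -0.963 0 0"

```text
clock: 32.0
eef_pos: [0.373, -0.1432, 0.1131]
tool_rot: [-0.063, 0.998, 0.003, -0.002]
ft_force: [-0.4, -0.1, -1.0]
grip_width: 0.0328
grasp_force: 59.7
```

>>> apply_moves --pt "0.413 -0.963 0 0" --pt "0.413 -0.963 0 0" --pt "0.413 -0.963 0 0" --pt "0.413 -0.963 0 0" --pt "0.413 -0.963 0 0"

```text
clock: 32.42
eef_pos: [0.3443, -0.2436, 0.1127]
tool_rot: [-0.063, 0.998, 0.003, -0.002]
ft_force: [-0.2, 0.6, -1.6]
grip_width: 0.0328
grasp_force: 59.7
```

>>> apply_moves --pt "0.413 -0.963 0 0" --pt "0.413 -0.963 0 0" --pt "0 0 0 0.11" --pt "0 0 0 0.11" --pt "0 0 0 0.11"

```text
clock: 32.83
eef_pos: [0.3328, -0.2833, 0.1123]
tool_rot: [0.113, 0.994, 0.003, -0.003]
ft_force: [0.2, 0.2, -1.6]
grip_width: 0.0326
grasp_force: 59.7
```

>>> apply_moves --pt "0 0 0 0.11" --pt "0 0 0 0.11" --pt "0 0 0 0.11" --pt "0 0 0 0.11" --pt "0 0 0 0.11"

```text
clock: 33.25
eef_pos: [0.3331, -0.2828, 0.1124]
tool_rot: [0.39, 0.921, 0.002, -0.004]
ft_force: [0.2, -0.4, -1.6]
grip_width: 0.033
grasp_force: 59.7
```

>>> apply_moves --pt "0 0 0.9 0" --pt "0 0 0.9 0" --pt "0 0 0.9 0" --pt "0 0 0.9 0" --pt "0 0 0 0"

```text
clock: 33.67
eef_pos: [0.3308, -0.2806, 0.0379]
tool_rot: [0.387, 0.922, 0.003, -0.006]
ft_force: [-0.5, 1.2, -1.5]
grip_width: 0.0329
grasp_force: 59.8
```

Run:
```python
from ins import *
rep(); pre("s2",.115,.034)
```

```text
t 33.67 tcp [ 0.3308 -0.2806  0.0379] F [-0.4951  1.1803 -1.5242] w 0.032855464044039856 g 59.7619092464447
tcp [ 0.3308 -0.2806  0.0379] ytool 44.41 j6 0.09 move mm [-4.5 -0.5  3.8] units [-0.22 -0.02  0.19] turn deg -0.0069432307413705985 units -0.0
```

>>> apply_moves --pt "0 -0.03 0.2 0" --pt "0 0 0 0" --pt "0 0 0 0" --pt "0 0 0 0" --pt "0 0 0 0"

```text
clock: 34.08
eef_pos: [0.3342, -0.2843, 0.0388]
tool_rot: [0.387, 0.922, 0.001, -0.001]
ft_force: [-0.9, 0.2, -1.6]
grip_width: 0.0327
grasp_force: 59.8
```

Run:
```python
from ins import *
rep(); pre("s2",.115,.033)
```

```text
t 34.08 tcp [ 0.3342 -0.2843  0.0388] F [-0.9402  0.2094 -1.6054] w 0.03266491215656293 g 59.82634484767914
tcp [ 0.3342 -0.2843  0.0388] ytool 44.41 j6 0.09 move mm [ 0.6 -0.3  5.8] units [ 0.03 -0.01  0.29] turn deg -0.011679671957182336 units -0.0
```

>>> apply_moves --pt "0 -0.015 0.26 0" --pt "0 0 0 0" --pt "0 0 0 0" --pt "-0.3 0 0 0" --pt "-0.3 0 0 0"

```text
clock: 34.5
eef_pos: [0.342, -0.2928, 0.0328]
tool_rot: [0.387, 0.922, 0.002, -0.002]
ft_force: [0.5, -0.3, -1.1]
grip_width: 0.0327
grasp_force: 59.8
```

>>> apply_moves --pt "-0.3 0 0 0" --pt "-0.3 0 0 0" --pt "-0.3 0 0 0" --pt "-0.3 0 0 0" --pt "-0.3 0 0 0"

```text
clock: 34.92
eef_pos: [0.3633, -0.3145, 0.0325]
tool_rot: [0.387, 0.922, 0.002, -0.002]
ft_force: [-0.2, 0.3, -1.9]
grip_width: 0.0328
grasp_force: 59.8
```

Run:
```python
from ins import *
rep(); pre("s2",.015,.033)
```

```text
t 34.92 tcp [ 0.3633 -0.3145  0.0325] F [-0.2237  0.3445 -1.8877] w 0.03278047783283565 g 59.83042001724243
tcp [ 0.3633 -0.3145  0.0325] ytool 44.41 j6 0.08 move mm [-57.4   0.1  -0.8] units [-2.87  0.01 -0.04] turn deg -0.01215103934742956 units -0.0
```

Clean entry; I continue to within 9 mm of the stop, then slow down.

>>> apply_moves --pt "-0.4 0 0 0" --pt "-0.4 0 0 0" --pt "-0.4 0 0 0" --pt "-0.4 0 0 0" --pt "-0.4 0 0 0"

```text
clock: 35.33
eef_pos: [0.3914, -0.3432, 0.0324]
tool_rot: [0.387, 0.922, 0.002, -0.002]
ft_force: [-0.2, -0.1, -1.4]
grip_width: 0.033
grasp_force: 59.8
```

>>> apply_moves --pt "-0.15 0 0 0" --pt "-0.15 0 0 0" --pt "-0.15 0 0 0" --pt "-0.1 0 0 0" --pt "0 0 0 0"

```text
clock: 35.75
eef_pos: [0.3987, -0.3506, 0.0324]
tool_rot: [0.387, 0.922, 0.002, -0.002]
ft_force: [-0.5, -0.1, -2.0]
grip_width: 0.0329
grasp_force: 59.8
```

>>> apply_moves --pt "-0.05 0 0 0" --pt "-0.05 0 0 0" --pt "-0.05 0 0 0" --pt "0 0 0 0" --pt "0 0 0 0"

```text
clock: 36.17
eef_pos: [0.4006, -0.3525, 0.0324]
tool_rot: [0.387, 0.922, 0.002, -0.002]
ft_force: [-0.0, 0.1, -0.5]
grip_width: 0.0326
grasp_force: 59.8
```

Run:
```python
from ins import *
rep(); pre("s2",.015,.033)
```

```text
t 36.17 tcp [ 0.4006 -0.3525  0.0324] F [-0.0432  0.0987 -0.5058] w 0.03259420388681813 g 59.83091711997986
tcp [ 0.4006 -0.3525  0.0324] ytool 44.41 j6 0.07 move mm [-4.2  0.1 -0.6] units [-0.21  0.   -0.03] turn deg -0.008208576166623516 units -0.0
```

>>> apply_moves --pt "-0.05 0 0 0" --pt "-0.05 0 0 0" --pt "-0.05 0 0 0" --pt "0 0 0 0" --pt "0 0 0 0"

```text
clock: 36.58
eef_pos: [0.4027, -0.3548, 0.0323]
tool_rot: [0.387, 0.922, 0.002, -0.002]
ft_force: [-0.3, 0.2, -1.5]
grip_width: 0.0329
grasp_force: 59.8
```

>>> apply_moves --pt "-0.05 0 0 0" --pt "-0.05 0 0 0" --pt "0 0 0 0" --pt "0 0 0 0" --pt "0 0 0 0"

```text
clock: 37.0
eef_pos: [0.403, -0.3551, 0.0319]
tool_rot: [0.387, 0.922, 0.002, -0.003]
ft_force: [-3.6, 4.3, 0.6]
grip_width: 0.0327
grasp_force: 60.1
```

Run:
```python
from ins import *
rep(); pre("s2",.015,.033)
```

```text
t 37.0 tcp [ 0.403  -0.3551  0.0319] F [-3.5579  4.3108  0.6209] w 0.03269949294884012 g 60.05987048149109
tcp [ 0.403  -0.3551  0.0319] ytool 44.42 j6 0.07 move mm [-0.6  0.2 -1.1] units [-0.03  0.01 -0.06] turn deg -0.0009857235883146132 units -0.0
```

>>> apply_moves --pt "-0.05 0 0 0" --pt "0 0 0 0" --pt "0 0 0 0" --pt "0 0 0 0" --pt "0 0 0 0"

```text
clock: 37.42
eef_pos: [0.403, -0.3552, 0.0317]
tool_rot: [0.387, 0.922, 0.003, -0.004]
ft_force: [-5.3, 5.1, 1.1]
grip_width: 0.033
grasp_force: 60.2
```

>>> apply_moves --pt "0 0 0 0" --pt "0 0 0 0" --pt "0 0 0 0" --pt "0 0 0 0" --pt "0 0 0 0" --claw 0.35

```text
clock: 37.83
eef_pos: [0.4055, -0.3575, 0.0327]
tool_rot: [0.387, 0.922, 0.001, -0.001]
ft_force: [-0.2, 0.1, 0.1]
grip_width: 0.0554
grasp_force: 0.0
```

>>> apply_moves --pt "0 0 -0.5 0" --pt "0 0 -1 0" --pt "0 0 -1 0" --pt "0 0 -1 0" --pt "0 0 -1 0"

```text
clock: 38.25
eef_pos: [0.4051, -0.3574, 0.1241]
tool_rot: [0.387, 0.922, 0.002, -0.001]
ft_force: [-0.1, -0.3, -0.5]
grip_width: 0.0554
grasp_force: 0.0
```

>>> apply_moves --pt "0 0 -1 0" --pt "0 0 -1 0" --pt "0 0 -1 0" --pt "0 0 -1 0" --pt "0 0 -1 0" --claw 0.15

```text
clock: 38.67
eef_pos: [0.4052, -0.3577, 0.2243]
tool_rot: [0.387, 0.922, 0.001, -0.001]
ft_force: [1.7, -0.3, -0.3]
grip_width: 0.0727
grasp_force: 0.0
```

>>> apply_moves --pt "0 0 -0.9 0" --pt "0 0 0 0" --pt "0 0 0 0" --pt "0 0 0 0" --pt "0 0 0 0"

```text
clock: 39.08
eef_pos: [0.4047, -0.3573, 0.2392]
tool_rot: [0.387, 0.922, 0.002, -0.003]
ft_force: [0.5, -0.5, 0.1]
grip_width: 0.0723
grasp_force: 0.0
```

Run:
```python
from ins import *
rep(); c=shot("wrist","wr11"); g=cv2.cvtColor(c["image"],cv2.COLOR_BGR2GRAY)
for b in ("s2","s1"):
    m=np.array(LAB[b])-.016*U
    p=proj(c,[[*(m-.032*U),.028]])[0]; x=int(p[0]); y=int(p[1]); print(b,p,[int(v) for v in g[y-12:y+12,x]])
an=np.radians(8.56); d=np.array([np.cos(an),np.sin(an)]); go([*(np.array([.6747,.0531])-.085*d),.24],98.56)
```

```text
t 39.08 tcp [ 0.4047 -0.3573  0.2392] F [ 0.4961 -0.5205  0.1306] w 0.07233334593199384 g 0.0
s2 [281.9197 168.366 ] [52, 49, 49, 51, 51, 51, 53, 53, 53, 83, 141, 163, 164, 193, 203, 163, 91, 47, 48, 149, 188, 190, 145, 72]
s1 [444.7031 167.9143] [52, 52, 50, 52, 51, 51, 52, 51, 54, 53, 106, 153, 166, 172, 197, 199, 139, 60, 44, 90, 163, 188, 188, 130]
tcp [ 0.4047 -0.3573  0.2391] ytool 44.41 j6 0.07 move mm [154.  411.2   0.8] units [ 7.7  20.56  0.04] turn deg -54.14898111043084 units -0.902
```

Both slim cassettes are home. Now the first wide one.

>>> apply_moves --pt "0.367 0.979 0 0" --pt "0.367 0.979 0 0" --pt "0.367 0.979 0 0" --pt "0.367 0.979 0 0" --pt "0.367 0.979 0 0"

```text
clock: 39.55
eef_pos: [0.4492, -0.262, 0.2395]
tool_rot: [0.388, 0.922, 0.002, -0.003]
ft_force: [-0.2, -0.5, 0.0]
grip_width: 0.0723
grasp_force: 0.0
```

>>> apply_moves --pt "0.367 0.979 0 0" --pt "0.367 0.979 0 0" --pt "0.367 0.979 0 0" --pt "0.367 0.979 0 0" --pt "0.367 0.979 0 0"

```text
clock: 39.97
eef_pos: [0.4935, -0.1672, 0.2399]
tool_rot: [0.387, 0.922, 0.002, -0.003]
ft_force: [0.3, -0.2, -0.2]
grip_width: 0.0721
grasp_force: 0.0
```

>>> apply_moves --pt "0.367 0.979 0 0" --pt "0.367 0.979 0 0" --pt "0.367 0.979 0 0" --pt "0.367 0.979 0 0" --pt "0.367 0.979 0 0"

```text
clock: 40.38
eef_pos: [0.5378, -0.0726, 0.2402]
tool_rot: [0.387, 0.922, 0.001, -0.003]
ft_force: [-0.5, -0.5, -0.1]
grip_width: 0.0724
grasp_force: 0.0
```

>>> apply_moves --pt "0.367 0.979 0 0" --pt "0.367 0.979 0 0" --pt "0.367 0.979 0 0" --pt "0.367 0.979 0 0" --pt "0.367 0.979 0 0"

```text
clock: 40.8
eef_pos: [0.5821, 0.0221, 0.2404]
tool_rot: [0.387, 0.922, 0.001, -0.003]
ft_force: [-0.1, -0.0, -0.3]
grip_width: 0.0724
grasp_force: 0.0
```

>>> apply_moves --pt "0.367 0.979 0 -0.113" --pt "0 0 0 -0.113" --pt "0 0 0 -0.113" --pt "0 0 0 -0.113" --pt "0 0 0 -0.113"

```text
clock: 41.22
eef_pos: [0.5906, 0.0403, 0.2403]
tool_rot: [0.099, 0.995, 0.002, -0.003]
ft_force: [-1.1, -0.4, -0.1]
grip_width: 0.0725
grasp_force: 0.0
```

>>> apply_moves --pt "0 0 0 -0.113" --pt "0 0 0 -0.113" --pt "0 0 0 -0.113" --pt "0 0 0 0" --pt "0 0 0 0"

```text
clock: 41.63
eef_pos: [0.5907, 0.04, 0.2408]
tool_rot: [-0.074, 0.997, 0.002, -0.002]
ft_force: [1.4, -0.2, -0.2]
grip_width: 0.0728
grasp_force: 0.0
```

>>> apply_moves --pt "0 0 0 0" --pt "0 0 0 0" --pt "0 0 0 0" --pt "0 0 0 0" --pt "0 0 0 0"

```text
clock: 42.05
eef_pos: [0.5911, 0.04, 0.2418]
tool_rot: [-0.075, 0.997, 0.002, -0.001]
ft_force: [-0.4, 0.5, 0.3]
grip_width: 0.0729
grasp_force: 0.0
```

Run:
```python
from cas import *
rep(); c=shot("wrist","wr12"); im=c["image"]
for a,r in rects(c,(200,110,360,285),150,1500):
    n,an=cassette(c,r); d=np.array([np.cos(np.radians(an)),np.sin(np.radians(an))])
    X=on(c,cv2.boxPoints(r),.024)[:,:2]; e=np.linalg.norm(X-np.roll(X,-1,0),axis=1)
    print(np.round(r[0]),"nose",n,"ang",an,e[:2]); go([*(n-.085*d),.026],an+90)
```

```text
t 42.05 tcp [0.5911 0.04   0.2418] F [-0.4442  0.5347  0.3282] w 0.07286424371705623 g 0.0
[281. 214.] nose [0.6733 0.0526] ang 9.18282578379931 [0.0477 0.1016]
tcp [0.5911 0.04   0.2418] ytool 98.63 j6 -0.09 move mm [  1.5  -1.7 215.8] units [ 0.07 -0.09 10.79] turn deg -0.5543350351422021 units -0.009
```

View pics/wr12.png

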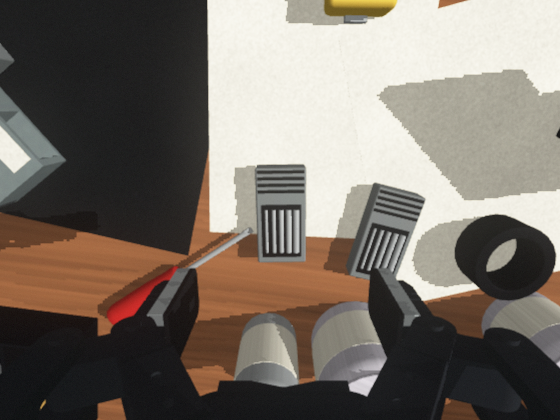

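The wide cassette is at (281,213) with its ribs towards the robot. The screwdriver tip at (250,230) is clear of the grip place, and the measure's hook is on its far side. I descend and grasp.

>>> apply_moves --pt "0.07 -0.09 1 -0.009" --pt "0 0 1 0" --pt "0 0 1 0" --pt "0 0 1 0" --pt "0 0 1 0"

```text
clock: 42.52
eef_pos: [0.5898, 0.0385, 0.141]
tool_rot: [-0.08, 0.997, 0.002, -0.001]
ft_force: [0.9, 0.7, -0.7]
grip_width: 0.0726
grasp_force: 0.0
```

>>> apply_moves --pt "0 0 1 0" --pt "0 0 1 0" --pt "0 0 1 0" --pt "0 0 1 0" --pt "0 0 0.6 0"

```text
clock: 42.93
eef_pos: [0.5883, 0.0389, 0.0475]
tool_rot: [-0.08, 0.997, 0.002, -0.002]
ft_force: [0.3, 0.3, -0.9]
grip_width: 0.0724
grasp_force: 0.0
```

>>> apply_moves --pt "0 0 0.6 0" --pt "0 0 0.4 0" --pt "0 0 0.2 0" --pt "0 0 0 0" --pt "0 0 0 0"

```text
clock: 43.35
eef_pos: [0.5898, 0.0391, 0.0261]
tool_rot: [-0.08, 0.997, 0.002, -0.001]
ft_force: [-0.4, 0.1, -0.4]
grip_width: 0.0726
grasp_force: 0.0
```

>>> apply_moves --pt "0 0 0 0" --pt "0 0 0 0" --pt "0 0 0 0" --pt "0 0 0 0" --pt "0 0 0 0" --claw 1

```text
clock: 43.77
eef_pos: [0.5906, 0.0391, 0.0271]
tool_rot: [-0.08, 0.997, 0.002, 0.0]
ft_force: [-0.8, -0.4, 6.7]
grip_width: 0.0491
grasp_force: 64.5
```

>>> apply_moves --pt "0 0 0 0" --pt "0 0 0 0" --pt "0 0 -0.5 0" --pt "0 0 -1 0" --pt "0 0 -1 0"

```text
clock: 44.18
eef_pos: [0.5879, 0.0387, 0.0751]
tool_rot: [-0.08, 0.997, 0.002, -0.003]
ft_force: [0.2, 0.8, -1.5]
grip_width: 0.0485
grasp_force: 63.7
```

>>> apply_moves --pt "0 0 -1 0" --pt "0 0 -1 0" --pt "0 0 0 0" --pt "0 0 0 0" --pt "0 0 0 0"

```text
clock: 44.6
eef_pos: [0.5888, 0.0386, 0.1146]
tool_rot: [-0.08, 0.997, 0.002, -0.002]
ft_force: [0.5, 0.7, -2.5]
grip_width: 0.0486
grasp_force: 63.8
```

Run:
```python
from ins import *
rep(); pre("w2",.12,.112)
```

```text
t 44.6 tcp [0.5888 0.0386 0.1146] F [ 0.5321  0.6751 -2.4919] w 0.048615244272520335 g 63.7858521938324
tcp [0.5888 0.0386 0.1146] ytool 99.19 j6 -0.1 move mm [ 243.2 -229.     2.3] units [ 12.16 -11.45   0.12] turn deg 54.7728108541875 units 0.913
```

>>> apply_moves --pt "0.935 -0.881 0 0" --pt "0.935 -0.881 0 0" --pt "0.935 -0.881 0 0" --pt "0.935 -0.881 0 0" --pt "0.935 -0.881 0 0"

```text
clock: 45.02
eef_pos: [0.5091, -0.0638, 0.1133]
tool_rot: [-0.08, 0.997, 0.003, -0.003]
ft_force: [-0.1, -0.8, -2.2]
grip_width: 0.0483
grasp_force: 63.7
```

>>> apply_moves --pt "0.935 -0.881 0 0" --pt "0.935 -0.881 0 0" --pt "0.935 -0.881 0 0" --pt "0.935 -0.881 0 0" --pt "0.935 -0.881 0 0"

```text
clock: 45.43
eef_pos: [0.4309, -0.1655, 0.1133]
tool_rot: [-0.08, 0.997, 0.003, -0.003]
ft_force: [0.9, 0.1, -1.3]
grip_width: 0.0485
grasp_force: 63.7
```

>>> apply_moves --pt "0.935 -0.881 0 0" --pt "0.935 -0.881 0 0" --pt "0.935 -0.881 0 0" --pt "0 0 0 0.114" --pt "0 0 0 0.114"

```text
clock: 45.85
eef_pos: [0.3839, -0.2267, 0.1132]
tool_rot: [0.044, 0.999, 0.003, -0.003]
ft_force: [0.5, -0.1, -0.7]
grip_width: 0.0486
grasp_force: 63.7
```

>>> apply_moves --pt "0 0 0 0.114" --pt "0 0 0 0.114" --pt "0 0 0 0.114" --pt "0 0 0 0.114" --pt "0 0 0 0.114"

```text
clock: 46.27
eef_pos: [0.385, -0.2256, 0.1132]
tool_rot: [0.334, 0.943, 0.002, -0.004]
ft_force: [0.5, -0.1, -2.2]
grip_width: 0.0487
grasp_force: 63.7
```

>>> apply_moves --pt "0 0 0 0.114" --pt "0 0 0.9 0" --pt "0 0 0.9 0" --pt "0 0 0.9 0" --pt "0 0 0.9 0"

```text
clock: 46.68
eef_pos: [0.3848, -0.2252, 0.0408]
tool_rot: [0.387, 0.922, 0.002, -0.003]
ft_force: [0.3, -1.1, -1.3]
grip_width: 0.0488
grasp_force: 63.8
```

>>> apply_moves --pt "0 0 0 0" --pt "0 0 0 0" --pt "0 0 0 0" --pt "0 0 0 0" --pt "0 0 0 0"

```text
clock: 47.1
eef_pos: [0.3869, -0.2264, 0.0439]
tool_rot: [0.387, 0.922, 0.002, -0.001]
ft_force: [-0.6, 0.3, -1.4]
grip_width: 0.0487
grasp_force: 63.6
```

Run:
```python
from ins import *
rep(); pre("w2",.12,.034)
```

```text
t 47.1 tcp [ 0.3869 -0.2264  0.0439] F [-0.5817  0.2857 -1.4379] w 0.048689639422783156 g 63.62948656082153
tcp [ 0.3869 -0.2264  0.0439] ytool 44.47 j6 0.26 move mm [ 1.3 -1.1  9.9] units [ 0.06 -0.06  0.49] turn deg 0.05168704478279551 units 0.001
```

>>> apply_moves --pt "0 -0.055 0.48 0" --pt "0 0 0 0" --pt "0 0 0 0" --pt "0 0 0 0" --pt "-0.3 0 0 0"

```text
clock: 47.52
eef_pos: [0.3889, -0.2304, 0.0336]
tool_rot: [0.387, 0.922, 0.002, -0.002]
ft_force: [-0.8, -0.2, -3.0]
grip_width: 0.0486
grasp_force: 63.7
```

>>> apply_moves --pt "-0.3 0 0 0" --pt "-0.3 0 0 0" --pt "-0.3 0 0 0" --pt "-0.3 0 0 0" --pt "0 0 0 0"

```text
clock: 47.93
eef_pos: [0.408, -0.2495, 0.0334]
tool_rot: [0.387, 0.922, 0.001, -0.001]
ft_force: [-1.1, 0.3, -1.8]
grip_width: 0.0485
grasp_force: 63.7
```

Run:
```python
from ins import *
rep(); pre("w2",.015,.033)
```

```text
t 47.93 tcp [ 0.408  -0.2495  0.0334] F [-1.0656  0.2663 -1.7818] w 0.048467108643535345 g 63.683860301971436
tcp [ 0.408  -0.2495  0.0334] ytool 44.45 j6 0.24 move mm [-72.5  -0.    0.2] units [-3.62 -0.    0.01] turn deg 0.02523365699431679 units 0.0
```

>>> apply_moves --pt "-0.2 0 0 0" --pt "-0.2 0 0 0" --pt "-0.2 0 0 0" --pt "-0.2 0 0 0" --pt "-0.2 0 0 0"

```text
clock: 48.35
eef_pos: [0.4207, -0.2627, 0.0331]
tool_rot: [0.387, 0.922, 0.002, -0.002]
ft_force: [-0.5, 0.1, -1.1]
grip_width: 0.0486
grasp_force: 63.7
```

>>> apply_moves --pt "-0.3 0 0 0" --pt "-0.3 0 0 0" --pt "-0.3 0 0 0" --pt "-0.3 0 0 0" --pt "-0.3 0 0 0"

```text
clock: 48.77
eef_pos: [0.4419, -0.2843, 0.033]
tool_rot: [0.387, 0.922, 0.002, -0.002]
ft_force: [-0.6, -0.4, -0.7]
grip_width: 0.0491
grasp_force: 63.7
```

Run:
```python
from ins import *
rep(); pre("w2",.015,.033)
```

```text
t 48.77 tcp [ 0.4419 -0.2843  0.033 ] F [-0.6021 -0.4164 -0.7119] w 0.04907325069952843 g 63.684128522872925
tcp [ 0.4419 -0.2843  0.033 ] ytool 44.47 j6 0.22 move mm [-23.8   0.1  -0.2] units [-1.19  0.01 -0.01] turn deg 0.04684016376651812 units 0.001
```

>>> apply_moves --pt "-0.2 0 0 0" --pt "-0.2 0 0 0" --pt "-0.2 0 0 0" --pt "-0.2 0 0 0" --pt "0 0 0 0"

```text
clock: 49.18
eef_pos: [0.4534, -0.2959, 0.033]
tool_rot: [0.387, 0.922, 0.002, -0.001]
ft_force: [0.2, -0.1, -1.3]
grip_width: 0.0486
grasp_force: 63.7
```

>>> apply_moves --pt "-0.05 0 0 0" --pt "-0.05 0 0 0" --pt "-0.05 0 0 0" --pt "0 0 0 0" --pt "0 0 0 0"

```text
clock: 49.6
eef_pos: [0.4547, -0.2973, 0.0329]
tool_rot: [0.387, 0.922, 0.002, -0.002]
ft_force: [-0.3, -0.6, -1.4]
grip_width: 0.049
grasp_force: 63.7
```

>>> apply_moves --pt "-0.05 0 0 0" --pt "-0.05 0 0 0" --pt "-0.05 0 0 0" --pt "0 0 0 0" --pt "0 0 0 0"

```text
clock: 50.02
eef_pos: [0.4569, -0.2995, 0.0329]
tool_rot: [0.387, 0.922, 0.002, -0.002]
ft_force: [-0.7, 1.0, -2.0]
grip_width: 0.0482
grasp_force: 63.7
```

Run:
```python
from ins import *
rep(); pre("w2",.015,.033)
```

```text
t 50.02 tcp [ 0.4569 -0.2995  0.0329] F [-0.7437  1.0224 -2.0333] w 0.0481899421743228 g 63.68455410003662
tcp [ 0.4569 -0.2995  0.0329] ytool 44.47 j6 0.21 move mm [-2.5  0.1 -0.2] units [-0.13  0.01 -0.01] turn deg 0.04724844999549305 units 0.001
```

>>> apply_moves --pt "-0.05 0 0 0" --pt "-0.05 0 0 0" --pt "0 0 0 0" --pt "0 0 0 0" --pt "0 0 0 0"

```text
clock: 50.43
eef_pos: [0.4582, -0.3009, 0.0328]
tool_rot: [0.387, 0.922, 0.002, -0.002]
ft_force: [0.4, 0.4, -1.6]
grip_width: 0.0487
grasp_force: 63.7
```

>>> apply_moves --pt "-0.05 0 0 0" --pt "-0.05 0 0 0" --pt "0 0 0 0" --pt "0 0 0 0" --pt "0 0 0 0"

```text
clock: 50.85
eef_pos: [0.459, -0.3018, 0.0326]
tool_rot: [0.387, 0.922, 0.002, -0.003]
ft_force: [-2.2, 2.2, -1.6]
grip_width: 0.0486
grasp_force: 63.9
```

Run:
```python
from ins import *
rep(); pre("w2",.015,.033)
```

```text
t 50.85 tcp [ 0.459  -0.3018  0.0326] F [-2.2084  2.1683 -1.5825] w 0.0486007019639763 g 63.85880470275879
tcp [ 0.459  -0.3018  0.0326] ytool 44.48 j6 0.21 move mm [ 0.7  0.2 -0.4] units [ 0.03  0.01 -0.02] turn deg 0.05918414543438644 units 0.001
```

>>> apply_moves --pt "-0.05 0 0 0" --pt "-0.05 0 0 0" --pt "0 0 0 0" --pt "0 0 0 0" --pt "0 0 0 0"

```text
clock: 51.27
eef_pos: [0.4591, -0.302, 0.0323]
tool_rot: [0.387, 0.922, 0.003, -0.004]
ft_force: [-5.3, 5.4, 1.2]
grip_width: 0.0487
grasp_force: 64.2
```

>>> apply_moves --pt "0 0 0 0" --pt "0 0 0 0" --pt "0 0 0 0" --pt "0 0 0 0" --pt "0 0 0 0" --claw 0.2

```text
clock: 51.68
eef_pos: [0.4618, -0.3044, 0.0333]
tool_rot: [0.387, 0.922, 0.001, -0.001]
ft_force: [0.2, -0.7, 0.6]
grip_width: 0.0681
grasp_force: 0.0
```

>>> apply_moves --pt "0 0 -0.5 0" --pt "0 0 -1 0" --pt "0 0 -1 0" --pt "0 0 -1 0" --pt "0 0 -1 0"

```text
clock: 52.1
eef_pos: [0.4614, -0.3043, 0.1246]
tool_rot: [0.387, 0.922, 0.002, -0.001]
ft_force: [-0.2, -0.6, 0.2]
grip_width: 0.0685
grasp_force: 0.0
```

>>> apply_moves --pt "0 0 -1 0" --pt "0 0 -1 0" --pt "0 0 -1 0" --pt "0 0 -1 0" --pt "0 0 -1 0"

```text
clock: 52.52
eef_pos: [0.4614, -0.3047, 0.2249]
tool_rot: [0.387, 0.922, 0.002, -0.001]
ft_force: [-0.1, 0.5, -0.6]
grip_width: 0.0679
grasp_force: 0.0
```

>>> apply_moves --pt "0 0 -0.9 0" --pt "0 0 0 0" --pt "0 0 0 0" --pt "0 0 0 0" --pt "0 0 0 0"

```text
clock: 52.93
eef_pos: [0.4608, -0.3043, 0.2397]
tool_rot: [0.387, 0.922, 0.002, -0.003]
ft_force: [1.1, -1.0, -0.0]
grip_width: 0.0685
grasp_force: 0.0
```

Run:
```python
from ins import *
rep(); c=shot("wrist","wr13"); g=cv2.cvtColor(c["image"],cv2.COLOR_BGR2GRAY)
for b in ("w2","s2","s1"):
    m=np.array(LAB[b])-.016*U
    p=proj(c,[[*(m-.032*U),.028]])[0]; x=int(p[0]); y=int(p[1]); print(b,p,[int(v) for v in g[y-12:y+12,x]])
go([.5967,.1586,.24],84.8)
```

```text
t 52.93 tcp [ 0.4608 -0.3043  0.2397] F [ 1.0664 -1.0346 -0.0398] w 0.06847743867570699 g 0.0
w2 [282.1509 166.6032] [51, 55, 53, 51, 55, 56, 58, 57, 58, 57, 130, 163, 163, 184, 198, 191, 130, 52, 55, 119, 176, 189, 169, 108]
s2 [200.6382 166.7419] [51, 50, 51, 54, 54, 52, 52, 52, 52, 64, 130, 165, 163, 185, 199, 193, 127, 47, 47, 117, 173, 186, 167, 104]
s1 [363.4778 166.466 ] [48, 53, 52, 50, 54, 53, 50, 54, 56, 67, 132, 163, 163, 187, 199, 170, 100, 49, 48, 147, 186, 188, 150, 83]
tcp [ 0.4608 -0.3043  0.2396] ytool 44.47 j6 0.21 move mm [235.1 421.2   1.8] units [11.76 21.06  0.09] turn deg -40.32880811016014 units -0.672
```

All three match. Now the last wide one.

>>> apply_moves --pt "0.534 0.957 0 0" --pt "0.534 0.957 0 0" --pt "0.534 0.957 0 0" --pt "0.534 0.957 0 0" --pt "0.534 0.957 0 0"

```text
clock: 53.4
eef_pos: [0.492, -0.1985, 0.2401]
tool_rot: [0.387, 0.922, 0.002, -0.003]
ft_force: [-1.0, -0.3, 0.5]
grip_width: 0.0681
grasp_force: 0.0
```

>>> apply_moves --pt "0.534 0.957 0 0" --pt "0.534 0.957 0 0" --pt "0.534 0.957 0 0" --pt "0.534 0.957 0 0" --pt "0.534 0.957 0 0"

```text
clock: 53.82
eef_pos: [0.5229, -0.0933, 0.2406]
tool_rot: [0.387, 0.922, 0.001, -0.003]
ft_force: [0.5, -0.6, -0.3]
grip_width: 0.0682
grasp_force: 0.0
```

>>> apply_moves --pt "0.534 0.957 0 0" --pt "0.534 0.957 0 0" --pt "0.534 0.957 0 0" --pt "0.534 0.957 0 0" --pt "0.534 0.957 0 0"

```text
clock: 54.23
eef_pos: [0.5537, 0.0118, 0.2409]
tool_rot: [0.387, 0.922, 0.001, -0.003]
ft_force: [0.4, 0.3, 0.9]
grip_width: 0.0678
grasp_force: 0.0
```

>>> apply_moves --pt "0.534 0.957 0 0" --pt "0.534 0.957 0 0" --pt "0.534 0.957 0 0" --pt "0.534 0.957 0 0" --pt "0.534 0.957 0 0"

```text
clock: 54.65
eef_pos: [0.5847, 0.1169, 0.2412]
tool_rot: [0.387, 0.922, 0.001, -0.003]
ft_force: [-0.0, 0.2, 0.1]
grip_width: 0.0683
grasp_force: 0.0
```

>>> apply_moves --pt "0.534 0.957 0 0" --pt "0.534 0.957 0 -0.112" --pt "0 0 0 -0.112" --pt "0 0 0 -0.112" --pt "0 0 0 -0.112"

```text
clock: 55.07
eef_pos: [0.5968, 0.1585, 0.241]
tool_rot: [0.159, 0.987, 0.001, -0.003]
ft_force: [-0.0, -0.2, 0.3]
grip_width: 0.0682
grasp_force: 0.0
```

>>> apply_moves --pt "0 0 0 -0.112" --pt "0 0 0 -0.112" --pt "0 0 0 0" --pt "0 0 0 0" --pt "0 0 0 0"

```text
clock: 55.48
eef_pos: [0.5971, 0.1578, 0.242]
tool_rot: [0.047, 0.999, 0.002, -0.002]
ft_force: [0.0, 0.4, 0.7]
grip_width: 0.0688
grasp_force: 0.0
```

>>> apply_moves --pt "0 0 0 0" --pt "0 0 0 0" --pt "0 0 0 0" --pt "0 0 0 0" --pt "0 0 0 0"

```text
clock: 55.9
eef_pos: [0.5974, 0.1579, 0.2427]
tool_rot: [0.046, 0.999, 0.002, -0.001]
ft_force: [0.8, 0.0, -0.2]
grip_width: 0.0685
grasp_force: 0.0
```

Run:
```python
from cas import *
rep(); c=shot("wrist","wr14"); im=c["image"]
for a,r in rects(c,(200,110,360,285),150,1500):
    n,an=cassette(c,r); d=np.array([np.cos(np.radians(an)),np.sin(np.radians(an))])
    X=on(c,cv2.boxPoints(r),.024)[:,:2]; e=np.linalg.norm(X-np.roll(X,-1,0),axis=1)
    print(np.round(r[0]),"nose",n,"ang",an,e[:2]); go([*(n-.085*d),.026],an+90)
```

```text
t 55.9 tcp [0.5974 0.1579 0.2427] F [ 0.7655  0.0182 -0.2495] w 0.068454572897231 g 0.0
[282. 214.] nose [0.6799 0.1511] ang -5.329082340776678 [0.0484 0.1012]
tcp [0.5974 0.1579 0.2427] ytool 84.77 j6 0.35 move mm [  1.7  -0.  216.7] units [ 0.08 -0.   10.84] turn deg 0.10334029210861218 units 0.002
```

>>> apply_moves --pt "0.08 0 1 0" --pt "0 0 1 0" --pt "0 0 1 0" --pt "0 0 1 0" --pt "0 0 1 0"

```text
clock: 56.37
eef_pos: [0.5955, 0.1585, 0.142]
tool_rot: [0.046, 0.999, 0.002, -0.001]
ft_force: [0.3, 0.7, -0.2]
grip_width: 0.0683
grasp_force: 0.0
```

>>> apply_moves --pt "0 0 1 0" --pt "0 0 1 0" --pt "0 0 1 0" --pt "0 0 1 0" --pt "0 0 0.6 0"

```text
clock: 56.78
eef_pos: [0.5941, 0.1586, 0.0483]
tool_rot: [0.046, 0.999, 0.002, -0.003]
ft_force: [-0.3, -0.2, -0.1]
grip_width: 0.0683
grasp_force: 0.0
```

>>> apply_moves --pt "0 0 0.6 0" --pt "0 0 0.4 0" --pt "0 0 0.24 0" --pt "0 0 0 0" --pt "0 0 0 0"

```text
clock: 57.2
eef_pos: [0.5957, 0.1591, 0.0263]
tool_rot: [0.045, 0.999, 0.002, -0.001]
ft_force: [0.2, 0.4, 0.3]
grip_width: 0.0682
grasp_force: 0.0
```

>>> apply_moves --pt "0 0 0 0" --pt "0 0 0 0" --pt "0 0 0 0" --pt "0 0 0 0" --pt "0 0 0 0" --claw 1

```text
clock: 57.62
eef_pos: [0.5965, 0.1593, 0.0275]
tool_rot: [0.045, 0.999, 0.003, 0.0]
ft_force: [-0.3, 0.2, 5.7]
grip_width: 0.049
grasp_force: 63.9
```

>>> apply_moves --pt "0 0 0 0" --pt "0 0 0 0" --pt "0 0 -0.5 0" --pt "0 0 -1 0" --pt "0 0 -1 0"

```text
clock: 58.03
eef_pos: [0.5938, 0.1585, 0.0753]
tool_rot: [0.045, 0.999, 0.002, -0.003]
ft_force: [0.3, -0.1, -1.4]
grip_width: 0.0486
grasp_force: 63.1
```

>>> apply_moves --pt "0 0 -1 0" --pt "0 0 -1 0" --pt "0 0 0 0" --pt "0 0 0 0" --pt "0 0 0 0"

```text
clock: 58.45
eef_pos: [0.5945, 0.1584, 0.1146]
tool_rot: [0.045, 0.999, 0.002, -0.002]
ft_force: [-0.5, -0.1, -1.7]
grip_width: 0.0484
grasp_force: 63.2
```

Run:
```python
from ins import *
rep(); pre("w1",.12,.112)
```

```text
t 58.45 tcp [0.5945 0.1584 0.1146] F [-0.4693 -0.0641 -1.7167] w 0.048371014163141435 g 63.20716381072998
tcp [0.5945 0.1584 0.1146] ytool 84.79 j6 0.35 move mm [  73.3 -284.2    1.9] units [  3.67 -14.21   0.1 ] turn deg 40.369447260053974 units 0.673
```

>>> apply_moves --pt "0.244 -0.947 0 0" --pt "0.244 -0.947 0 0" --pt "0.244 -0.947 0 0" --pt "0.244 -0.947 0 0" --pt "0.244 -0.947 0 0"

```text
clock: 58.87
eef_pos: [0.5606, 0.0657, 0.1132]
tool_rot: [0.045, 0.999, 0.002, -0.003]
ft_force: [0.3, -0.3, -1.1]
grip_width: 0.0488
grasp_force: 63.1
```

>>> apply_moves --pt "0.244 -0.947 0 0" --pt "0.244 -0.947 0 0" --pt "0.244 -0.947 0 0" --pt "0.244 -0.947 0 0" --pt "0.244 -0.947 0 0"

```text
clock: 59.28
eef_pos: [0.5277, -0.0263, 0.113]
tool_rot: [0.045, 0.999, 0.002, -0.003]
ft_force: [0.4, -0.4, -2.5]
grip_width: 0.0487
grasp_force: 63.1
```

>>> apply_moves --pt "0.244 -0.947 0 0" --pt "0.244 -0.947 0 0" --pt "0.244 -0.947 0 0" --pt "0.244 -0.947 0 0" --pt "0.244 -0.947 0 0"

```text
clock: 59.7
eef_pos: [0.4948, -0.1181, 0.1128]
tool_rot: [0.045, 0.999, 0.003, -0.003]
ft_force: [-0.7, -0.4, -1.6]
grip_width: 0.0488
grasp_force: 63.1
```

>>> apply_moves --pt "0 0 0 0.112" --pt "0 0 0 0.112" --pt "0 0 0 0.112" --pt "0 0 0 0.112" --pt "0 0 0 0.112"

```text
clock: 60.12
eef_pos: [0.4952, -0.1174, 0.1127]
tool_rot: [0.335, 0.942, 0.002, -0.004]
ft_force: [-0.6, -0.2, -2.0]
grip_width: 0.0487
grasp_force: 63.0
```

>>> apply_moves --pt "0 0 0 0.112" --pt "0 0 0.9 0" --pt "0 0 0.9 0" --pt "0 0 0.9 0" --pt "0 0 0.9 0"

```text
clock: 60.53
eef_pos: [0.495, -0.1169, 0.0403]
tool_rot: [0.387, 0.922, 0.001, -0.004]
ft_force: [0.7, 0.2, -0.8]
grip_width: 0.049
grasp_force: 63.2
```

>>> apply_moves --pt "0 0 0 0" --pt "0 0 0 0" --pt "0 0 0 0" --pt "0 0 0 0" --pt "0 0 0 0"

```text
clock: 60.95
eef_pos: [0.4975, -0.1175, 0.0439]
tool_rot: [0.387, 0.922, 0.002, -0.001]
ft_force: [-0.6, 0.1, -1.8]
grip_width: 0.0486
grasp_force: 63.1
```

Run:
```python
from ins import *
rep(); pre("w1",.12,.0342)
```

```text
t 60.95 tcp [ 0.4975 -0.1175  0.0439] F [-0.6151  0.0908 -1.8042] w 0.048570318481670004 g 63.055232763290405
tcp [ 0.4975 -0.1175  0.0439] ytool 44.47 j6 0.56 move mm [ 0.9 -1.6  9.6] units [ 0.05 -0.08  0.48] turn deg 0.05312279472597936 units 0.001
```

>>> apply_moves --pt "0 -0.08 0.48 0" --pt "0 0 0 0" --pt "0 0 0 0" --pt "0 0 0 0" --pt "-0.3 0 0 0"

```text
clock: 61.37
eef_pos: [0.4988, -0.1222, 0.0331]
tool_rot: [0.387, 0.922, 0.002, -0.003]
ft_force: [0.2, 0.7, -2.0]
grip_width: 0.0487
grasp_force: 63.1
```

>>> apply_moves --pt "-0.3 0 0 0" --pt "-0.3 0 0 0" --pt "-0.3 0 0 0" --pt "-0.3 0 0 0" --pt "0 0 0 0"

```text
clock: 61.78
eef_pos: [0.518, -0.141, 0.0333]
tool_rot: [0.387, 0.922, 0.002, -0.001]
ft_force: [0.4, 0.1, -1.6]
grip_width: 0.0483
grasp_force: 63.1
```

Run:
```python
from ins import *
rep(); pre("w1",.015,.0334)
```

```text
t 61.78 tcp [ 0.518  -0.141   0.0333] F [ 0.4187  0.0676 -1.6458] w 0.04834315184725779 g 63.082380294799805
tcp [ 0.518  -0.141   0.0333] ytool 44.42 j6 0.53 move mm [-72.9   0.2  -0.3] units [-3.65  0.01 -0.02] turn deg -0.004531718194215273 units -0.0
```

>>> apply_moves --pt "-0.2 0.01 0 0" --pt "-0.2 0 0 0" --pt "-0.2 0 0 0" --pt "-0.2 0 0 0" --pt "-0.2 0 0 0"

```text
clock: 62.2
eef_pos: [0.5309, -0.1542, 0.033]
tool_rot: [0.387, 0.922, 0.002, -0.002]
ft_force: [0.5, 0.2, -0.6]
grip_width: 0.0489
grasp_force: 63.1
```

>>> apply_moves --pt "-0.3 0 0 0" --pt "-0.3 0 0 0" --pt "-0.3 0 0 0" --pt "-0.3 0 0 0" --pt "-0.3 0 0 0"

```text
clock: 62.62
eef_pos: [0.5522, -0.1759, 0.0328]
tool_rot: [0.387, 0.922, 0.002, -0.002]
ft_force: [0.7, -0.1, -1.1]
grip_width: 0.0483
grasp_force: 63.1
```

Run:
```python
from ins import *
rep(); pre("w1",.015,.0334)
```

```text
t 62.62 tcp [ 0.5522 -0.1759  0.0328] F [ 0.689  -0.0519 -1.0724] w 0.04826501407241919 g 63.08404326438904
tcp [ 0.5522 -0.1759  0.0328] ytool 44.46 j6 0.48 move mm [-24.1   0.2  -0.7] units [-1.21  0.01 -0.03] turn deg 0.044909277541535175 units 0.001
```

>>> apply_moves --pt "-0.2 0 0 0" --pt "-0.2 0 0 0" --pt "-0.2 0 0 0" --pt "-0.2 0 0 0" --pt "-0.1 0 0 0"

```text
clock: 63.03
eef_pos: [0.5647, -0.1886, 0.0327]
tool_rot: [0.387, 0.922, 0.002, -0.002]
ft_force: [0.6, -0.3, -1.9]
grip_width: 0.0485
grasp_force: 63.1
```

>>> apply_moves --pt "-0.05 0 0 0" --pt "-0.05 0 0 0" --pt "-0.05 0 0 0" --pt "0 0 0 0" --pt "0 0 0 0"

```text
clock: 63.45
eef_pos: [0.5663, -0.1902, 0.0327]
tool_rot: [0.387, 0.922, 0.002, -0.002]
ft_force: [-0.9, 0.4, -2.0]
grip_width: 0.0485
grasp_force: 63.1
```

>>> apply_moves --pt "-0.05 0 0 0" --pt "-0.05 0 0 0" --pt "0 0 0 0" --pt "0 0 0 0" --pt "0 0 0 0"

```text
clock: 63.87
eef_pos: [0.5678, -0.1918, 0.0327]
tool_rot: [0.387, 0.922, 0.002, -0.002]
ft_force: [0.4, -1.1, -1.6]
grip_width: 0.0486
grasp_force: 63.1
```

Run:
```python
from ins import *
rep(); pre("w1",.015,.0334)
```

```text
t 63.87 tcp [ 0.5678 -0.1918  0.0327] F [ 0.3661 -1.0644 -1.6219] w 0.04863661116206356 g 63.08523774147034
tcp [ 0.5678 -0.1918  0.0327] ytool 44.47 j6 0.47 move mm [-1.9  0.2 -0.7] units [-0.09  0.01 -0.03] turn deg 0.04741409765415483 units 0.001
```

>>> apply_moves --pt "-0.05 0 0 0" --pt "-0.05 0 0 0" --pt "0 0 0 0" --pt "0 0 0 0" --pt "0 0 0 0"

```text
clock: 64.28
eef_pos: [0.5683, -0.1924, 0.0324]
tool_rot: [0.387, 0.922, 0.002, -0.003]
ft_force: [-4.3, 4.0, -0.2]
grip_width: 0.0489
grasp_force: 63.2
```

>>> apply_moves --pt "-0.05 0 0 0" --pt "-0.05 0 0 0" --pt "0 0 0 0" --pt "0 0 0 0" --pt "0 0 0 0"

```text
clock: 64.7
eef_pos: [0.5683, -0.1926, 0.0321]
tool_rot: [0.386, 0.922, 0.002, -0.005]
ft_force: [-6.7, 7.1, 1.5]
grip_width: 0.0487
grasp_force: 63.4
```

>>> apply_moves --pt "-0.05 0 0 0" --pt "0 0 0 0" --pt "0 0 0 0" --pt "0 0 0 0" --pt "0 0 0 0"

```text
clock: 65.12
eef_pos: [0.5683, -0.1927, 0.0319]
tool_rot: [0.386, 0.922, 0.003, -0.006]
ft_force: [-8.4, 8.2, 3.1]
grip_width: 0.049
grasp_force: 63.5
```

Run:
```python
from ins import *
rep(); pre("w1",.015,.0334)
```

```text
t 65.12 tcp [ 0.5683 -0.1927  0.0319] F [-8.3685  8.2481  3.0971] w 0.04896382548926495 g 63.47033143043518
tcp [ 0.5683 -0.1927  0.0319] ytool 44.57 j6 0.46 move mm [-0.8  0.5 -1.5] units [-0.04  0.02 -0.07] turn deg 0.14543521331424358 units 0.002
```

Home with about 12 N. I release, rise, and head over the screen for a look.

>>> apply_moves --pt "0 0 0 0" --pt "0 0 0 0" --pt "0 0 0 0" --pt "0 0 0 0" --pt "0 0 0 0" --claw 0.2

```text
clock: 65.53
eef_pos: [0.5721, -0.196, 0.0332]
tool_rot: [0.387, 0.922, 0.002, -0.001]
ft_force: [-0.6, 0.5, 0.5]
grip_width: 0.0682
grasp_force: 0.0
```

>>> apply_moves --pt "0 0 -0.5 0" --pt "0 0 -1 0" --pt "0 0 -1 0" --pt "0 0 -1 0" --pt "0 0 -1 0"

```text
clock: 65.95
eef_pos: [0.5717, -0.196, 0.1245]
tool_rot: [0.387, 0.922, 0.002, -0.001]
ft_force: [-0.2, -0.3, -1.3]
grip_width: 0.0682
grasp_force: 0.0
```

>>> apply_moves --pt "0 0 -1 0" --pt "0 0 -1 0" --pt "0 0 -1 0" --pt "0 0 -1 0" --pt "0 0 -1 0"

```text
clock: 66.37
eef_pos: [0.5717, -0.1964, 0.2248]
tool_rot: [0.387, 0.922, 0.002, -0.001]
ft_force: [0.6, 0.6, -0.2]
grip_width: 0.0681
grasp_force: 0.0
```

>>> apply_moves --pt "0 0 -0.9 0" --pt "0 0 0 0" --pt "0 0 0 0" --pt "0 0 0 0" --pt "0 0 0 0"

```text
clock: 66.78
eef_pos: [0.571, -0.1961, 0.2395]
tool_rot: [0.387, 0.922, 0.002, -0.003]
ft_force: [0.1, 0.6, -0.0]
grip_width: 0.0682
grasp_force: 0.0
```

Run:
```python
from ins import *
rep(); c=shot("wrist","wr15"); g=cv2.cvtColor(c["image"],cv2.COLOR_BGR2GRAY)
for b in ("w1","w2","s2","s1"):
    m=np.array(LAB[b])-.016*U
    p=proj(c,[[*(m-.032*U),.028]])[0]; x=int(p[0]); y=int(p[1])
    if 0<=x<560: print(b,p,[int(v) for v in g[y-12:y+12,x]])
go([.42,.36,.32],90)
```

```text
t 66.78 tcp [ 0.571  -0.1961  0.2395] F [ 0.081   0.5762 -0.019 ] w 0.06822650498824767 g 0.0
w1 [282.5495 166.804 ] [36, 36, 33, 34, 35, 35, 35, 37, 37, 45, 94, 119, 116, 141, 150, 123, 72, 33, 31, 107, 139, 140, 108, 57]
w2 [119.3266 166.8525] [33, 35, 33, 37, 37, 37, 35, 38, 38, 37, 90, 115, 116, 130, 140, 143, 90, 34, 33, 82, 127, 139, 122, 73]
s2 [ 37.732  166.9878] [36, 35, 33, 36, 34, 35, 33, 36, 36, 35, 80, 111, 118, 130, 142, 140, 87, 28, 30, 82, 125, 136, 118, 70]
s1 [200.7577 166.7187] [36, 34, 37, 36, 34, 38, 38, 38, 37, 47, 93, 117, 118, 135, 148, 123, 71, 31, 31, 82, 127, 138, 106, 55]
tcp [ 0.571  -0.1961  0.2393] ytool 44.47 j6 0.46 move mm [503.2 281.8 -77. ] units [25.16 14.09 -3.85] turn deg -45.533815116997715 units -0.759
```

>>> apply_moves --pt "0.965 0.54 -0.3 0" --pt "0.965 0.54 -0.3 0" --pt "0.965 0.54 -0.3 0" --pt "0.965 0.54 -0.3 0" --pt "0.965 0.54 -0.3 0"

```text
clock: 67.25
eef_pos: [0.5418, -0.0888, 0.2703]
tool_rot: [0.387, 0.922, 0.001, -0.003]
ft_force: [0.0, -0.1, 0.2]
grip_width: 0.0686
grasp_force: 0.0
```

>>> apply_moves --pt "0.965 0.54 -0.3 0" --pt "0.965 0.54 -0.3 0" --pt "0.965 0.54 -0.3 0" --pt "0.965 0.54 -0.3 0" --pt "0.965 0.54 -0.3 0"

```text
clock: 67.67
eef_pos: [0.5129, 0.0178, 0.301]
tool_rot: [0.387, 0.922, 0.001, -0.003]
ft_force: [0.3, 0.7, -0.4]
grip_width: 0.0685
grasp_force: 0.0
```

>>> apply_moves --pt "0.965 0.54 -0.2 0" --pt "0.965 0.54 -0.2 0" --pt "0.965 0.54 -0.2 0" --pt "0.965 0.54 -0.2 0" --pt "0.965 0.54 -0.2 0"

```text
clock: 68.08
eef_pos: [0.4839, 0.1243, 0.3215]
tool_rot: [0.387, 0.922, 0.001, -0.003]
ft_force: [0.1, 0.1, -0.2]
grip_width: 0.0686
grasp_force: 0.0
```

>>> apply_moves --pt "0.965 0.54 0 0" --pt "0.965 0.54 0 0" --pt "0.965 0.54 0 0" --pt "0.965 0.54 0 0" --pt "0.965 0.54 0 0"

```text
clock: 68.5
eef_pos: [0.4549, 0.231, 0.3219]
tool_rot: [0.387, 0.922, 0.001, -0.003]
ft_force: [0.5, -0.1, 0.4]
grip_width: 0.0682
grasp_force: 0.0
```

>>> apply_moves --pt "0.965 0.54 0 0" --pt "0.965 0.54 0 0" --pt "0.965 0.54 0 0" --pt "0 0 0 -0.109" --pt "0 0 0 -0.109"

```text
clock: 68.92
eef_pos: [0.4373, 0.2953, 0.3218]
tool_rot: [0.276, 0.961, 0.001, -0.002]
ft_force: [0.6, 0.3, -1.1]
grip_width: 0.0685
grasp_force: 0.0
```

>>> apply_moves --pt "0 0 0 -0.109" --pt "0 0 0 -0.109" --pt "0 0 0 -0.109" --pt "0 0 0 -0.109" --pt "0 0 0 -0.109"

```text
clock: 69.33
eef_pos: [0.4378, 0.294, 0.3221]
tool_rot: [-0.005, 1.0, 0.002, -0.002]
ft_force: [-0.2, -0.3, 0.4]
grip_width: 0.0683
grasp_force: 0.0
```

>>> apply_moves --pt "0 0 0 0" --pt "0 0 0 0" --pt "0 0 0 0" --pt "0 0 0 0" --pt "0 0 0 0"

```text
clock: 69.75
eef_pos: [0.4382, 0.2941, 0.3231]
tool_rot: [-0.002, 1.0, 0.002, -0.001]
ft_force: [-1.0, 0.6, 0.3]
grip_width: 0.0685
grasp_force: 0.0
```

Run:
```python
from h import *
rep(); w=shot("wrist","wr16"); s=shot("side","sd1")
cv2.imwrite("pics/scr1.png",np.hstack([cv2.resize(w["image"],(400,300)),cv2.resize(s["image"][270:420,180:380],(400,300),interpolation=cv2.INTER_CUBIC)]))
```

```text
t 69.75 tcp [0.4382 0.2941 0.3231] F [-0.9924  0.6017  0.2619] w 0.06846400529475018 g 0.0
```

View pics/scr1.png

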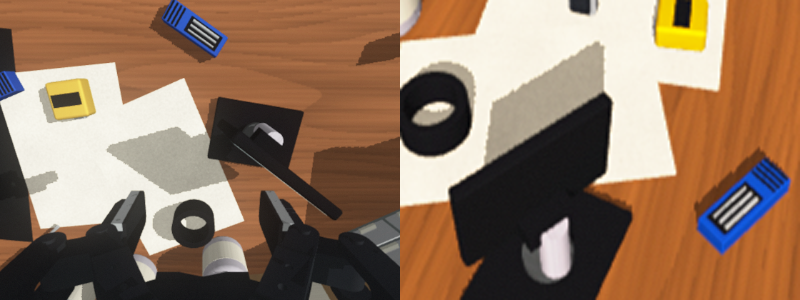

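The left half (wrist) shows the black foot with corners near (222,97), (303,110), (208,155) and (292,168), and the panel's top edge as a bar from (232,122) to (340,215). The panel is swivelled clockwise by about 30°. The right half (side view) shows its back and the column. I extract the outlines numerically.

Run:
```python
from h import *
def poly(n,roi,v,eps,sat=255):
    c=load(n); h=cv2.cvtColor(c["image"],cv2.COLOR_BGR2HSV); x0,y0,x1,y1=roi
    m=np.zeros(h.shape[:2],np.uint8); m[y0:y1,x0:x1]=((h[...,2]<v)&(h[...,1]<sat))[y0:y1,x0:x1]
    m=cv2.morphologyEx(m,cv2.MORPH_OPEN,np.ones((3,3)))
    k=max(cv2.findContours(m,0,1)[0],key=cv2.contourArea); return c,cv2.approxPolyDP(k,eps,True)[:,0]
for a in [("wr16",(270,120,490,320),60,3),("wr16",(270,120,490,320),80,3),("sd1",(180,270,320,420),50,3),("top1",(100,215,195,275),60,2)]:
    print(a[0],a[2],poly(*a)[1].tolist())
```

```text
wr16 60 [[306, 137], [291, 220], [362, 232], [328, 200], [464, 306], [472, 306], [478, 295], [402, 235], [423, 156]]
wr16 80 [[306, 136], [291, 220], [363, 232], [332, 203], [470, 308], [478, 294], [403, 236], [424, 157]]
sd1 50 [[282, 317], [205, 364], [211, 399], [222, 399], [211, 419], [277, 418], [295, 379], [271, 365], [282, 354]]
top1 60 [[118, 231], [138, 249], [137, 260], [177, 267], [182, 265], [187, 234], [141, 228], [141, 231], [154, 241], [163, 239], [166, 242], [162, 247], [173, 257], [161, 261], [123, 231]]
```

Run:
```python
from h import *
w=load("wr16"); s=load("sd1")
F=on(w,[(306,136.5),(424,156.5),(291,220)],.014)[:,:2]; A,B,C=F
print("foot",F,np.linalg.norm(B-A),np.linalg.norm(C-A)); ctr=(B+C)/2
y=(B-A)/np.linalg.norm(B-A); x=(C-A)/np.linalg.norm(C-A); print("ctr",ctr,"yaw from y",np.degrees(np.arctan2(-y[0],y[1])),"from x",np.degrees(np.arctan2(x[1],x[0])))
R=tri(w,[(475,300)],s,[(205,364)]); print("R end",R)
for p in [(320,170),(325,171),(330,178),(318,180)]: print(p,tri(w,[p],s,[(283.5,317)]))
g=cv2.cvtColor(w["image"],cv2.COLOR_BGR2GRAY)
for yy in (165,172,180,190,200,215): print(yy,g[yy,300:400:2].tolist())
```

```text
foot [[0.3987 0.3238]
 [0.4223 0.4682]
 [0.5036 0.3068]] 0.14629332135836884 0.10630218317139718
ctr [0.463  0.3875] yaw from y -9.285876866074497 from x -9.223567132046767
R end [[0.5093 0.4425 0.2058 0.0048]]
(320, 170) [[0.4154 0.322  0.1957 0.0139]]
(325, 171) [[0.4149 0.325  0.2001 0.013 ]]
(330, 178) [[0.4165 0.3279 0.2045 0.0081]]
(318, 180) [[0.4193 0.3207 0.1939 0.0067]]
165 [36, 39, 40, 39, 38, 38, 36, 35, 34, 35, 35, 33, 32, 31, 34, 29, 30, 32, 31, 31, 30, 29, 30, 29, 30, 27, 30, 29, 28, 32, 26, 28, 29, 27, 29, 31, 27, 27, 29, 28, 28, 29, 29, 32, 29, 26, 27, 28, 29, 32]
172 [37, 40, 40, 30, 33, 29, 29, 28, 27, 27, 31, 33, 31, 32, 30, 30, 31, 31, 30, 30, 28, 28, 32, 31, 29, 34, 40, 44, 47, 58, 60, 60, 90, 100, 109, 107, 39, 28, 27, 28, 30, 29, 27, 29, 29, 28, 28, 29, 30, 26]
180 [42, 40, 40, 37, 33, 32, 28, 26, 25, 29, 25, 24, 24, 26, 23, 24, 27, 25, 26, 25, 27, 41, 48, 51, 50, 51, 49, 53, 97, 100, 56, 21, 23, 79, 105, 105, 109, 115, 123, 135, 154, 108, 30, 28, 30, 28, 30, 29, 28, 29]
190 [35, 38, 35, 31, 32, 30, 31, 31, 31, 27, 25, 27, 27, 25, 25, 30, 32, 32, 32, 32, 33, 29, 31, 40, 51, 49, 25, 19, 20, 18, 25, 25, 27, 31, 28, 25, 27, 26, 37, 148, 219, 215, 215, 219, 219, 218, 216, 175, 29, 29]
200 [36, 35, 36, 32, 33, 33, 31, 30, 31, 29, 29, 27, 30, 50, 26, 29, 31, 33, 32, 31, 28, 31, 29, 32, 31, 31, 34, 31, 29, 28, 26, 27, 25, 29, 28, 29, 30, 26, 25, 30, 26, 25, 27, 28, 28, 120, 216, 218, 90, 29]
215 [36, 36, 35, 35, 33, 31, 34, 30, 32, 29, 34, 34, 33, 34, 33, 32, 32, 33, 32, 31, 30, 29, 79, 93, 23, 29, 29, 32, 32, 32, 30, 32, 30, 30, 35, 32, 31, 31, 31, 25, 28, 28, 30, 30, 27, 29, 27, 28, 29, 30]
```

Run:
```python
from h import *
go([.466,.385,.24],142.2)
```

```text
tcp [0.4382 0.2941 0.3232] ytool 90.22 j6 0.58 move mm [-28.4  90.4  83.5] units [-1.42  4.52  4.18] turn deg -51.984931062974596 units -0.866
```

>>> apply_moves --pt "-0.28 0.9 0 0" --pt "-0.28 0.9 0 0" --pt "-0.28 0.9 0 0" --pt "-0.28 0.9 0 0" --pt "-0.28 0.9 0 0"

```text
clock: 70.27
eef_pos: [0.466, 0.3851, 0.3237]
tool_rot: [-0.002, 1.0, 0.002, -0.001]
ft_force: [0.4, 0.1, -0.2]
grip_width: 0.0684
grasp_force: 0.0
```

>>> apply_moves --pt "0 0 0 -0.108" --pt "0 0 0 -0.108" --pt "0 0 0 -0.108" --pt "0 0 0 -0.108" --pt "0 0 0 -0.108"

```text
clock: 70.68
eef_pos: [0.4658, 0.3844, 0.3234]
tool_rot: [-0.284, 0.959, 0.002, -0.0]
ft_force: [-0.7, -0.5, -0.1]
grip_width: 0.0684
grasp_force: 0.0
```

>>> apply_moves --pt "0 0 0 -0.108" --pt "0 0 0 -0.108" --pt "0 0 0 -0.108" --pt "0 0 0.7 0" --pt "0 0 0.7 0"

```text
clock: 71.1
eef_pos: [0.4663, 0.3848, 0.2963]
tool_rot: [-0.439, 0.899, 0.003, 0.001]
ft_force: [-0.2, 0.3, -0.1]
grip_width: 0.0681
grasp_force: 0.0
```

>>> apply_moves --pt "0 0 0 0" --pt "0 0 0 0" --pt "0 0 0 0" --pt "0 0 0 0" --pt "0 0 0 0"

```text
clock: 71.52
eef_pos: [0.4661, 0.3847, 0.2966]
tool_rot: [-0.439, 0.898, 0.003, 0.001]
ft_force: [0.6, -1.2, -0.3]
grip_width: 0.0685
grasp_force: 0.0
```

Run:
```python
from h import *
rep(); go([.466,.385,.199],142.2)
w=shot("wrist","wr17"); g=cv2.cvtColor(w["image"],cv2.COLOR_BGR2GRAY)
cv2.imwrite("pics/s17.png",np.clip(w["image"].astype(int)*2,0,255).astype(np.uint8))
```

```text
t 71.52 tcp [0.4661 0.3847 0.2966] F [ 0.5777 -1.1853 -0.3007] w 0.06854683063464691 g 0.0
tcp [0.4661 0.3847 0.2966] ytool 142.08 j6 -0.22 move mm [ 0.2 -0.1 97.6] units [ 0.01 -0.01  4.88] turn deg -0.11504483709103397 units -0.002
```

View pics/s17.png

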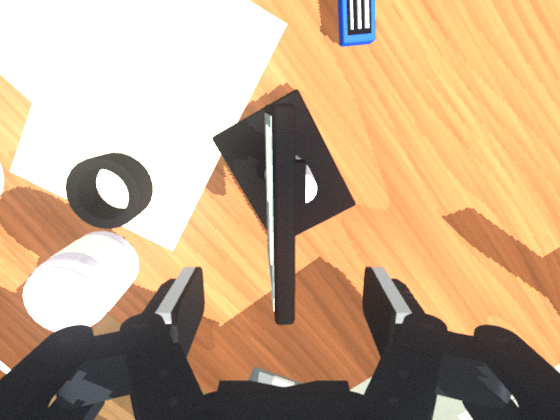

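The panel stands vertical in the image at columns 274-296, centred between the pads, so tool and panel agree in yaw. I descend, grip the top edge and turn 28.6°.

>>> apply_moves --pt "0 0 1 0" --pt "0 0 1 0" --pt "0 0 1 0" --pt "0 0 1 0" --pt "0 0 0.6 0"

```text
clock: 71.98
eef_pos: [0.4649, 0.3843, 0.2016]
tool_rot: [-0.439, 0.898, 0.002, -0.001]
ft_force: [0.1, 0.3, -0.1]
grip_width: 0.0681
grasp_force: 0.0
```

>>> apply_moves --pt "0 0 0.25 0" --pt "0 0 0 0" --pt "0 0 0 0" --pt "0 0 0 0" --pt "0 0 0 0"

```text
clock: 72.4
eef_pos: [0.4662, 0.3854, 0.2001]
tool_rot: [-0.439, 0.898, 0.003, 0.001]
ft_force: [0.9, -0.3, -0.2]
grip_width: 0.0685
grasp_force: 0.0
```

>>> apply_moves --pt "0 0 0 0" --pt "0 0 0 0" --pt "0 0 0 0" --pt "0 0 0 0" --pt "0 0 0 0" --claw 0.8

```text
clock: 72.82
eef_pos: [0.4656, 0.3848, 0.1987]
tool_rot: [-0.439, 0.898, 0.003, 0.0]
ft_force: [0.2, 0.0, 0.6]
grip_width: 0.0173
grasp_force: 0.1
```

>>> apply_moves --pt "0 0 0 0" --pt "0 0 0 0" --pt "0 0 0 0" --pt "0 0 0 0" --pt "0 0 0 0" --claw 1

```text
clock: 73.23
eef_pos: [0.4676, 0.3833, 0.1987]
tool_rot: [-0.439, 0.899, -0.0, 0.001]
ft_force: [4.4, -2.9, 0.1]
grip_width: 0.0135
grasp_force: 57.8
```

Run:
```python
from h import *
rep(); go([.466,.385,.199],142.2)
```

```text
t 73.23 tcp [0.4676 0.3833 0.1987] F [ 4.362  -2.8966  0.075 ] w 0.013451945164687597 g 57.776026921346784
tcp [0.4676 0.3833 0.1987] ytool 142.02 j6 -0.22 move mm [-0.4  2.3 -0.3] units [-0.02  0.11 -0.01] turn deg -0.17863743054314796 units -0.003
```

>>> apply_moves --pt "0 0 0 -0.08" --pt "0 0 0 -0.08" --pt "0 0 0 -0.08" --pt "0 0 0 0" --pt "0 0 0 0"

```text
clock: 73.65
eef_pos: [0.4683, 0.3844, 0.1988]
tool_rot: [-0.548, 0.837, 0.0, 0.003]
ft_force: [4.7, 0.6, -2.0]
grip_width: 0.0134
grasp_force: 57.9
```

>>> apply_moves --pt "0 0 0 -0.08" --pt "0 0 0 -0.08" --pt "0 0 0 -0.079" --pt "0 0 0 0" --pt "0 0 0 0"

```text
clock: 74.07
eef_pos: [0.4687, 0.3857, 0.1988]
tool_rot: [-0.648, 0.761, 0.001, 0.004]
ft_force: [6.8, 2.7, -3.8]
grip_width: 0.0133
grasp_force: 57.9
```

Run:
```python
from h import *
rep(); go([.466,.385,.199],170.75); print(bot.get_obs()["ft_torque"])
```

```text
t 74.07 tcp [0.4687 0.3857 0.1988] F [ 6.7501  2.7297 -3.7702] w 0.013267737895375437 g 57.86169192753732
tcp [0.4687 0.3857 0.1988] ytool 170.81 j6 -0.72 move mm [ 1.1  2.5 -0.2] units [ 0.06  0.13 -0.01] turn deg 0.05889538279586759 units 0.001
[ 0.3544 -2.0679  0.0944]
```

>>> apply_moves --pt "0 0 0 0" --pt "0 0 0 0" --pt "0 0 0 0" --pt "0 0 0 0" --pt "0 0 0 0" --claw 0.2

```text
clock: 74.48
eef_pos: [0.4652, 0.3848, 0.1986]
tool_rot: [-0.648, 0.761, 0.003, 0.0]
ft_force: [1.5, 0.2, -1.0]
grip_width: 0.068
grasp_force: 0.0
```

>>> apply_moves --pt "0 0 -1 0" --pt "0 0 -1 0" --pt "0 0 -1 0" --pt "0 0 -1 0" --pt "0 0 -1 0"

```text
clock: 74.9
eef_pos: [0.4654, 0.3843, 0.2996]
tool_rot: [-0.648, 0.761, 0.002, 0.001]
ft_force: [0.6, 0.6, 0.3]
grip_width: 0.0681
grasp_force: 0.0
```

>>> apply_moves --pt "0 0 0 0" --pt "0 0 0 0" --pt "0 0 0 0" --pt "0 0 0 0" --pt "0 0 0 0" --claw 1

```text
clock: 75.32
eef_pos: [0.4652, 0.384, 0.297]
tool_rot: [-0.648, 0.761, 0.002, -0.001]
ft_force: [-0.4, -0.7, 0.3]
grip_width: 0.0076
grasp_force: 0.0
```

```bash
cat > scr.py <<'E'
from h import *
def cols(n,rows,thr=55):
    """dark runs along rows (wrist view): start/end columns"""
    w=load(n); g=cv2.GaussianBlur(cv2.cvtColor(w["image"],cv2.COLOR_BGR2GRAY),(3,3),0)
    for r in rows:
        d=(g[r,180:400]<thr).astype(int); e=np.flatnonzero(np.diff(np.r_[0,d,0])); print(r,[(int(a)+180,int(b)+180) for a,b in e.reshape(-1,2) if b-a>4])
E
python3 - <<'E'
from scr import *
rep(); shot("wrist","wr18"); cols("wr18",range(70,330,15),55)
E
```

```text
t 75.32 tcp [0.4652 0.384  0.297 ] F [-0.3691 -0.6608  0.2892] w 0.007632520894107362 g 0.0
70 []
85 [(392, 398)]
100 []
115 [(236, 334)]
130 [(236, 262), (267, 333)]
145 [(237, 262), (267, 332)]
160 [(237, 263), (267, 332)]
175 [(237, 263), (268, 304), (311, 331)]
190 [(238, 264), (268, 303), (317, 331)]
205 [(238, 264), (268, 303), (309, 330)]
220 [(239, 265), (269, 329)]
235 [(269, 290)]
250 [(269, 289)]
265 [(270, 289)]
280 [(238, 254), (268, 289), (294, 299), (314, 327)]
295 [(234, 251), (267, 289), (294, 300), (316, 331)]
310 [(180, 196), (225, 262), (268, 289), (295, 301), (303, 341), (376, 383)]
325 [(180, 289), (295, 400)]
```

The panel is now parallel to the foot within about 1°. Next I go in front of it with closed fingers and push it back.

>>> apply_moves --pt "0 -1 0 0" --pt "0 -1 0 0" --pt "0 -1 0 0" --pt "0 0 1 0" --pt "0 0 1 0"

```text
clock: 75.78
eef_pos: [0.5267, 0.3749, 0.2581]
tool_rot: [-0.648, 0.762, 0.002, 0.002]
ft_force: [1.4, 0.3, -1.0]
grip_width: -0.0001
grasp_force: 0.0
```

>>> apply_moves --pt "0 0 1 0" --pt "0 0 1 0" --pt "0 0 1 0" --pt "0 0 0.2 0" --pt "0 0 0 0"

```text
clock: 76.2
eef_pos: [0.5235, 0.3744, 0.1918]
tool_rot: [-0.648, 0.761, 0.003, -0.002]
ft_force: [0.4, 0.2, -0.4]
grip_width: -0.0
grasp_force: 0.0
```

>>> apply_moves --pt "0 0.5 0 0" --pt "0 0.3 0 0" --pt "0 0.2 0 0" --pt "0 0 0 0" --pt "0 0 0 0"

```text
clock: 76.62
eef_pos: [0.5049, 0.379, 0.1958]
tool_rot: [-0.649, 0.761, 0.002, 0.002]
ft_force: [0.5, -0.2, -0.2]
grip_width: -0.0002
grasp_force: 0.0
```

>>> apply_moves --pt "0 0.15 0 0" --pt "0 0.15 0 0" --pt "0 0 0 0" --pt "0 0 0 0" --pt "0 0 0 0"

```text
clock: 77.03
eef_pos: [0.4991, 0.3794, 0.1944]
tool_rot: [-0.648, 0.761, 0.002, 0.001]
ft_force: [0.1, -0.4, 0.6]
grip_width: 0.0002
grasp_force: 0.0
```

>>> apply_moves --pt "0 0.15 0 0" --pt "0 0.15 0 0" --pt "0 0 0 0" --pt "0 0 0 0" --pt "0 0 0 0"

```text
clock: 77.45
eef_pos: [0.4931, 0.3804, 0.1945]
tool_rot: [-0.648, 0.761, 0.002, 0.001]
ft_force: [0.6, 0.0, -0.7]
grip_width: 0.0001
grasp_force: 0.0
```

>>> apply_moves --pt "0 0.15 0 0" --pt "0 0.15 0 0" --pt "0 0 0 0" --pt "0 0 0 0" --pt "0 0 0 0"

```text
clock: 77.87
eef_pos: [0.4874, 0.3813, 0.1947]
tool_rot: [-0.648, 0.761, 0.002, 0.001]
ft_force: [1.9, -0.1, 0.9]
grip_width: -0.0004
grasp_force: 0.7
```

Run:
```python
from h import *
rep(); e,_=tool(); print("fwd,lat",(e[:2]-[.463,.3875])@np.array([[.987,.161],[-.161,.987]]))
```

```text
t 77.87 tcp [0.4874 0.3813 0.1947] F [ 1.9367 -0.082   0.9221] w -0.00035513184447686594 g 0.7228521164506674
fwd,lat [ 0.0251 -0.0022]
```

Contact onset is at 25 mm forward. I push about 38 mm more.

>>> apply_moves --pt "0 0.15 0 0" --pt "0 0.15 0 0" --pt "0 0.15 0 0" --pt "0 0.15 0 0" --pt "0 0.15 0 0"

```text
clock: 78.28
eef_pos: [0.4722, 0.3839, 0.195]
tool_rot: [-0.648, 0.761, 0.002, 0.001]
ft_force: [2.9, -1.1, 3.0]
grip_width: -0.0002
grasp_force: 1.6
```

>>> apply_moves --pt "0 0.15 0 0" --pt "0 0.15 0 0" --pt "0 0.15 0 0" --pt "0 0.15 0 0" --pt "0 0.15 0 0"

```text
clock: 78.7
eef_pos: [0.457, 0.3861, 0.1939]
tool_rot: [-0.648, 0.761, 0.002, 0.0]
ft_force: [3.1, -0.6, -1.2]
grip_width: 0.0
grasp_force: 1.1
```

>>> apply_moves --pt "0 0.15 0 0" --pt "0 0.15 0 0" --pt "0 0.1 0 0" --pt "0 0 0 0" --pt "0 0 0 0"

```text
clock: 79.12
eef_pos: [0.449, 0.3875, 0.1946]
tool_rot: [-0.648, 0.761, 0.003, 0.0]
ft_force: [1.1, -0.4, -0.3]
grip_width: 0.0001
grasp_force: 0.2
```

Run:
```python
from h import *
rep(); e,_=tool(); print("fwd,lat",(e[:2]-[.463,.3875])@np.array([[.987,.161],[-.161,.987]]))
```

```text
t 79.12 tcp [0.449  0.3875 0.1946] F [ 1.1145 -0.3999 -0.2961] w 0.00014731288390485136 g 0.15195923420833424
fwd,lat [-0.0138 -0.0022]
```

>>> apply_moves --pt "0 -0.5 0 0" --pt "0 -1 -0.5 0" --pt "0 -0.5 -1 0" --pt "0 0 -1 0" --pt "0 0 -1 0"

```text
clock: 79.53
eef_pos: [0.4902, 0.3802, 0.2646]
tool_rot: [-0.648, 0.762, 0.003, -0.0]
ft_force: [0.3, 0.3, -0.3]
grip_width: -0.0
grasp_force: 0.0
```

>>> apply_moves --pt "0 0 -1 0" --pt "0 0.7 -0.8 0" --pt "0 0.8 0 0" --pt "0 0.8 0 0" --pt "0 0 0 0"

```text
clock: 79.95
eef_pos: [0.4423, 0.3884, 0.3015]
tool_rot: [-0.649, 0.761, 0.003, 0.001]
ft_force: [-0.0, 0.5, 0.3]
grip_width: 0.0003
grasp_force: 0.0
```

>>> apply_moves --pt "0 0 0 0" --pt "0 0 0 0" --pt "0 0 0 0" --pt "0 0 0 0" --pt "0 0 0 0"

```text
clock: 80.37
eef_pos: [0.4446, 0.3877, 0.3002]
tool_rot: [-0.648, 0.762, 0.002, 0.0]
ft_force: [0.4, 0.2, -0.6]
grip_width: -0.0001
grasp_force: 0.0
```

Run:
```python
from scr import *
rep(); w=shot("wrist","wr19"); cols("wr19",range(70,300,15),55); s=shot("side","sd2")
cv2.imwrite("pics/scr2.png",np.clip(np.hstack([w["image"][60:360,100:500],s["image"][250:400,140:340].repeat(2,0).repeat(2,1)]).astype(int)*2,0,255).astype(np.uint8))
```

```text
t 80.37 tcp [0.4446 0.3877 0.3002] F [ 0.4445  0.2238 -0.5951] w -6.203556850612007e-05 g 0.0
70 [(379, 384)]
85 [(372, 377)]
100 []
115 [(219, 327)]
130 [(218, 245), (304, 327)]
145 [(219, 245), (304, 326)]
160 [(220, 246), (304, 326)]
175 [(220, 247), (303, 325)]
190 [(221, 247), (303, 325)]
205 [(222, 248), (303, 324)]
220 [(223, 248), (303, 324)]
235 [(241, 249), (303, 323)]
250 [(242, 250), (303, 323)]
265 [(280, 287), (303, 323)]
280 [(249, 266), (280, 288), (301, 322)]
295 [(246, 264), (279, 288), (303, 322)]
```

View pics/scr2.png

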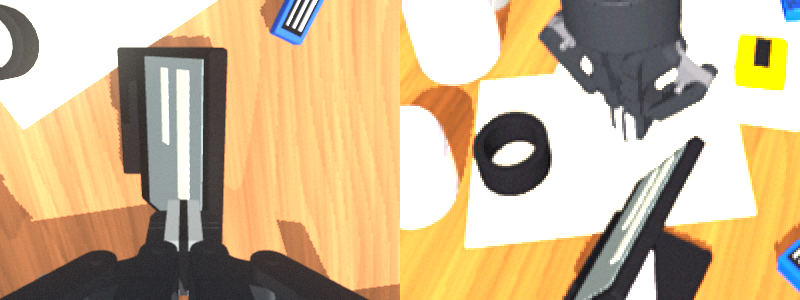

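The left half shows the face leaning back, with the top edge at columns 304-326 of the full image. The right half confirms it. I compute tilt and swivel.

Run:
```python
from h import *
from scipy.optimize import brentq
w=load("wr19"); ax=np.array([.463,.3875]); f=np.array([np.cos(np.radians(-9.25)),np.sin(np.radians(-9.25))])
for p in [(326.5,145),(325.5,175),(324.5,220)]:
    def res(t): return (on(w,[p],.092+.110*np.cos(t)+.005*np.sin(t))[0,:2]-ax)@f-(-.110*np.sin(t)+.005*np.cos(t))
    t=brentq(res,0,.9); print(p,"tilt",t)
a,b=on(w,[(327,120),(323,250)],.19)[:,:2]; d=a-b if (a-b)[1]>0 else b-a; print("panel yaw",np.degrees(np.arctan2(-d[0],d[1])))
F=on(w,[(218.5,120),(223,220)],.014)[:,:2]; d=F[0]-F[1]; d=d if d[1]>0 else -d; print("foot yaw here",np.degrees(np.arctan2(-d[0],d[1])), "front edge fwd",(F-ax)@f)
# side-view check of foot front
t=load("top1"); h=cv2.cvtColor(w["image"],cv2.COLOR_BGR2HSV)
s=load("sd2"); 
for tt in (.42,.524,.62):
    y=np.array([-f[1],f[0]]); 
    P=[[*(ax+f*(-.110*np.sin(tt)+.005*np.cos(tt))+y*l),.092+.110*np.cos(tt)+.005*np.sin(tt)] for l in (-.075,.075)]
    print(tt,"side px of top-back corners",proj(s,P).round(1).tolist())
```

```text
(326.5, 145) tilt 0.4714572014156806
(325.5, 175) tilt 0.4718800313091779
(324.5, 220) tilt 0.4761825442511072
panel yaw -8.996391961279699
foot yaw here -9.668425796463843 front edge fwd [0.0537 0.0546]
0.42 side px of top-back corners [[290.1, 318.2], [247.1, 398.2]]
0.524 side px of top-back corners [[295.7, 322.1], [253.6, 402.9]]
0.62 side px of top-back corners [[300.6, 325.9], [259.4, 407.3]]
```

Tilt is about 0.47 rad and the panel is square within 1°. A further push of 4 mm brings it to about 0.52.

>>> apply_moves --pt "0 -1 0 0" --pt "0 -1 0 0" --pt "0 -1 0 0" --pt "0 0 1 0" --pt "0 0 1 0"

```text
clock: 80.88
eef_pos: [0.5053, 0.3786, 0.261]
tool_rot: [-0.648, 0.762, 0.002, 0.003]
ft_force: [-0.6, 0.9, -0.3]
grip_width: 0.0001
grasp_force: 0.0
```

>>> apply_moves --pt "0 0 1 0" --pt "0 0 1 0" --pt "0 0 1 0" --pt "0 0 0.28 0" --pt "0 0 0 0"

```text
clock: 81.3
eef_pos: [0.502, 0.3779, 0.1926]
tool_rot: [-0.648, 0.761, 0.003, -0.002]
ft_force: [-0.1, -0.1, -0.0]
grip_width: -0.0001
grasp_force: 0.0
```

>>> apply_moves --pt "0 0.6 0 0" --pt "0 0.6 0 0" --pt "0 0.5 0 0" --pt "0 0.4 0 0" --pt "0 0.2 0 0"

```text
clock: 81.72
eef_pos: [0.457, 0.3867, 0.1963]
tool_rot: [-0.649, 0.761, 0.002, 0.002]
ft_force: [-0.2, 0.2, -0.6]
grip_width: 0.0003
grasp_force: 0.0
```

>>> apply_moves --pt "0 0 0 0" --pt "0 0 0 0" --pt "0 0 0 0" --pt "0 0 0 0" --pt "0 0 0 0"

```text
clock: 82.13
eef_pos: [0.458, 0.386, 0.1948]
tool_rot: [-0.648, 0.762, 0.002, 0.001]
ft_force: [-1.0, -0.2, -0.5]
grip_width: 0.0001
grasp_force: 0.0
```

Run:
```python
from h import *
rep(); e,_=tool(); print("fwd,lat",(e[:2]-[.463,.3875])@np.array([[.987,.161],[-.161,.987]]))
```

```text
t 82.13 tcp [0.458  0.386  0.1948] F [-1.0258 -0.2393 -0.4987] w 7.173526671527742e-05 g 0.0
fwd,lat [-0.0047 -0.0023]
```

>>> apply_moves --pt "0 0.2 0 0" --pt "0 0.2 0 0" --pt "0 0.2 0 0" --pt "0 0.075 0 0" --pt "0 0 0 0"

```text
clock: 82.55
eef_pos: [0.4441, 0.3884, 0.1953]
tool_rot: [-0.648, 0.761, 0.002, 0.001]
ft_force: [1.1, -0.8, -0.4]
grip_width: 0.0002
grasp_force: 0.5
```

>>> apply_moves --pt "0 0 0 0" --pt "0 -0.5 0 0" --pt "0 -1 -0.5 0" --pt "0 -0.5 -1 0" --pt "0 0 -1 0"

```text
clock: 82.97
eef_pos: [0.4856, 0.3807, 0.244]
tool_rot: [-0.648, 0.762, 0.002, -0.0]
ft_force: [0.8, 0.4, -0.8]
grip_width: -0.0002
grasp_force: 0.0
```

>>> apply_moves --pt "0 0 -1 0" --pt "0 0 -1 0" --pt "0 0 -0.5 0" --pt "0 0 0 0" --pt "0 0 0 0" --claw 0

```text
clock: 83.38
eef_pos: [0.4846, 0.3815, 0.2951]
tool_rot: [-0.648, 0.761, 0.003, 0.001]
ft_force: [-0.6, 0.4, -0.4]
grip_width: 0.0607
grasp_force: 0.0
```

Run:
```python
from h import *
rep()
w=load("wr16"); h=cv2.cvtColor(w["image"],cv2.COLOR_BGR2HSV)
m=np.zeros(h.shape[:2],np.uint8); m[270:360,225:310]=((h[...,2]<75))[270:360,225:310]
k=max(cv2.findContours(m,0,2)[0],key=cv2.contourArea); r=cv2.minAreaRect(k); print(r); P=on(w,[r[0]],.045)[0,:2]; print("tape",P)
f=np.array([.987,-.161]); y=np.array([.161,.987]); ax=np.array([.463,.3875]); print("in foot frame",(P-ax)@f,(P-ax)@y)
t=shot("top","top2"); hh=cv2.cvtColor(t["image"],cv2.COLOR_BGR2HSV)
yl=cv2.inRange(hh,(18,130,120),(35,255,255)); yl[:, :200]=0; yl[:,320:]=0; k=max(cv2.findContours(yl,0,2)[0],key=cv2.contourArea); r=cv2.minAreaRect(k); print("measure top cam",r,on(t,[r[0]],.036))
w3=load("wr16"); yy=cv2.inRange(h,(18,130,120),(35,255,255)); k=max(cv2.findContours(yy,0,2)[0],key=cv2.contourArea); r=cv2.minAreaRect(k); print("measure wr16",r,on(w,[r[0]],.036)); X=on(w,cv2.boxPoints(r),.036)[:,:2]; d=X-np.roll(X,-1,0); print(np.degrees(np.arctan2(d[:,1],d[:,0])),np.linalg.norm(d,axis=1))
go([.40,.08,.24],90)
```

```text
t 83.38 tcp [0.4846 0.3815 0.2951] F [-0.6282  0.4071 -0.4263] w 0.06070594477106635 g 0.0
((270.0, 313.5), (67.0, 58.0), 90.0)
tape [0.6205 0.2799]
in foot frame 0.1727435102799757 -0.08087687406246345
measure top cam ((259.0769348144531, 267.11541748046875), (19.349416732788086, 18.729244232177734), 82.87498474121094) [[0.4    0.0777 0.036 ]]
measure wr16 ((98.45999145507812, 138.22000122070312), (53.174434661865234, 63.63961410522461), 81.8698959350586) [[0.3994 0.0869 0.036 ]]
[ -82.1828 -178.587    98.0951   -1.5547] [0.0719 0.0582 0.075  0.059 ]
tcp [0.4841 0.3812 0.294 ] ytool 170.82 j6 -0.75 move mm [311.   34.7  53.1] units [15.55  1.74  2.65] turn deg 80.81566217165675 units 1.347
```

>>> apply_moves --pt "0.972 0.109 0 0" --pt "0.972 0.109 0 0" --pt "0.972 0.109 0 0" --pt "0.972 0.109 0 0" --pt "0.972 0.109 0 0"

```text
clock: 83.85
eef_pos: [0.4568, 0.286, 0.2926]
tool_rot: [-0.648, 0.761, 0.003, -0.001]
ft_force: [0.1, -0.5, -0.4]
grip_width: 0.0856
grasp_force: 0.0
```

>>> apply_moves --pt "0.972 0.109 0 0" --pt "0.972 0.109 0 0" --pt "0.972 0.109 0 0" --pt "0.972 0.109 0 0" --pt "0.972 0.109 0 0"

```text
clock: 84.27
eef_pos: [0.4304, 0.1918, 0.2925]
tool_rot: [-0.648, 0.761, 0.003, -0.001]
ft_force: [0.5, -0.2, -0.6]
grip_width: 0.0853
grasp_force: 0.0
```

>>> apply_moves --pt "0.972 0.109 0 0" --pt "0.972 0.109 0 0" --pt "0.972 0.109 0 0" --pt "0.972 0.109 0 0" --pt "0.972 0.109 0 0"

```text
clock: 84.68
eef_pos: [0.4041, 0.0977, 0.2923]
tool_rot: [-0.648, 0.761, 0.003, -0.001]
ft_force: [0.6, -0.8, -0.0]
grip_width: 0.0852
grasp_force: 0.0
```

>>> apply_moves --pt "0.972 0.109 0 0" --pt "0 0 0.5 0.1122" --pt "0 0 0.5 0.1122" --pt "0 0 0.5 0.1122" --pt "0 0 0.5 0.1122"

```text
clock: 85.1
eef_pos: [0.399, 0.0797, 0.252]
tool_rot: [-0.45, 0.893, 0.003, -0.001]
ft_force: [-0.4, -0.2, 0.3]
grip_width: 0.0851
grasp_force: 0.0
```

>>> apply_moves --pt "0 0 0 0.1122" --pt "0 0 0 0.1122" --pt "0 0 0 0.1122" --pt "0 0 0 0.1122" --pt "0 0 0 0.1122"

```text
clock: 85.52
eef_pos: [0.399, 0.0799, 0.2522]
tool_rot: [-0.173, 0.985, 0.002, -0.002]
ft_force: [-0.1, 0.1, -0.1]
grip_width: 0.0853
grasp_force: 0.0
```

>>> apply_moves --pt "0 0 0 0.1122" --pt "0 0 0 0.1122" --pt "0 0 0 0.1122" --pt "0 0 0 0" --pt "0 0 0 0"

```text
clock: 85.93
eef_pos: [0.3992, 0.08, 0.2527]
tool_rot: [-0.002, 1.0, 0.002, -0.002]
ft_force: [-0.1, -0.1, 0.5]
grip_width: 0.085
grasp_force: 0.0
```

>>> apply_moves --pt "0 0 0 0" --pt "0 0 0 0" --pt "0 0 0 0" --pt "0 0 0 0" --pt "0 0 0 0"

```text
clock: 86.35
eef_pos: [0.3999, 0.0801, 0.2537]
tool_rot: [-0.001, 1.0, 0.002, -0.001]
ft_force: [0.8, -0.4, 0.7]
grip_width: 0.0856
grasp_force: 0.0
```

Run:
```python
from h import *
rep(); w=shot("wrist","wr20"); h=cv2.cvtColor(w["image"],cv2.COLOR_BGR2HSV)
y=cv2.inRange(h,(18,110,90),(38,255,255)); k=max(cv2.findContours(y,0,2)[0],key=cv2.contourArea); r=cv2.minAreaRect(k); X=on(w,cv2.boxPoints(r),.036)[:,:2]; d=X-np.roll(X,-1,0); a=np.degrees(np.arctan2(d[:,1],d[:,0])); print(r,X.mean(0),a,np.linalg.norm(d,axis=1))
yaw=[v%180 for v in a]; yw=min(yaw,key=lambda v:abs(v-90)); print(yw); go([*X.mean(0),.032],yw)
t=load("top2"); print("height check",tri(w,[r[0]],t,[(259.1,267.1)]))
```

```text
t 86.35 tcp [0.3999 0.0801 0.2537] F [ 0.85   -0.4022  0.6942] w 0.08555029485282474 g 0.0
((280.35809326171875, 182.68557739257812), (61.45612716674805, 58.548519134521484), 82.40535736083984) [0.3987 0.0794] [ -82.4838 -171.2909   97.8464    6.0102] [0.0559 0.061  0.0588 0.0614]
97.51616138676305
tcp [0.3999 0.0801 0.2537] ytool 90.07 j6 0.19 move mm [  0.7  -1.8 221.7] units [ 0.03 -0.09 11.09] turn deg -7.447384656553581 units -0.124
height check [[0.3996 0.0789 0.0275 0.0011]]
```

>>> apply_moves --pt "0.03 -0.06 1 -0.06" --pt "0 0 1 -0.055" --pt "0 0 1 0" --pt "0 0 1 0" --pt "0 0 1 0"

```text
clock: 86.82
eef_pos: [0.3992, 0.0794, 0.153]
tool_rot: [-0.061, 0.998, 0.002, -0.001]
ft_force: [0.2, 0.0, 0.0]
grip_width: 0.0851
grasp_force: 0.0
```

>>> apply_moves --pt "0 0 1 0" --pt "0 0 1 0" --pt "0 0 1 0" --pt "0 0 1 0" --pt "0 0 0.8 0"

```text
clock: 87.23
eef_pos: [0.3985, 0.0798, 0.0565]
tool_rot: [-0.061, 0.998, 0.002, -0.001]
ft_force: [-0.2, -0.9, -0.6]
grip_width: 0.0854
grasp_force: 0.0
```

>>> apply_moves --pt "0 0 0.6 0" --pt "0 0 0.5 0" --pt "0 0 0.2 0" --pt "0 0 0 0" --pt "0 0 0 0"

```text
clock: 87.65
eef_pos: [0.399, 0.08, 0.0319]
tool_rot: [-0.061, 0.998, 0.002, -0.001]
ft_force: [-0.8, -0.8, 1.0]
grip_width: 0.0852
grasp_force: 0.0
```

>>> apply_moves --pt "0 0 0 0" --pt "0 0 0 0" --pt "0 0 0 0" --pt "0 0 0 0" --pt "0 0 0 0" --claw 1

```text
clock: 88.07
eef_pos: [0.3997, 0.0799, 0.0328]
tool_rot: [-0.061, 0.998, 0.002, 0.0]
ft_force: [-0.2, -0.3, 4.9]
grip_width: 0.057
grasp_force: 64.4
```

>>> apply_moves --pt "0 0 0 0" --pt "0 0 -0.5 0" --pt "0 0 -1 0" --pt "0 0 -1 0" --pt "0 0 -1 0"

```text
clock: 88.48
eef_pos: [0.3983, 0.0795, 0.1024]
tool_rot: [-0.061, 0.998, 0.002, -0.002]
ft_force: [0.0, 0.3, -2.3]
grip_width: 0.0568
grasp_force: 64.9
```

>>> apply_moves --pt "0 0 -1 0" --pt "0 0 -1 0" --pt "0 0 -1 0" --pt "0 0 0 0" --pt "0 0 0 0"

```text
clock: 88.9
eef_pos: [0.3998, 0.0795, 0.1624]
tool_rot: [-0.061, 0.998, 0.003, 0.0]
ft_force: [0.5, -0.4, -2.9]
grip_width: 0.0571
grasp_force: 65.2
```

Run:
```python
from h import *
rep(); f=np.array([.987,-.161]); y=np.array([.161,.987]); ax=np.array([.463,.3875])
p=ax+.104*f+.003*y; print(p); go([*p,.15],80.75)
```

```text
t 88.9 tcp [0.3998 0.0795 0.1624] F [ 0.4804 -0.4401 -2.887 ] w 0.057134296027389626 g 65.18124461174011
[0.5661 0.3737]
tcp [0.3998 0.0795 0.1624] ytool 96.95 j6 0.07 move mm [-200.7  271.9   14. ] units [-10.04  13.59   0.7 ] turn deg 16.19788024616858 units 0.27
```

>>> apply_moves --pt "-1 0 0 0" --pt "-1 0 0 0" --pt "-1 0 0 0" --pt "-1 0 0 0" --pt "-1 0 0 0"

```text
clock: 89.32
eef_pos: [0.4979, 0.0913, 0.1593]
tool_rot: [-0.061, 0.998, 0.002, -0.003]
ft_force: [-0.2, 0.6, -1.2]
grip_width: 0.0569
grasp_force: 65.1
```

>>> apply_moves --pt "-1 0 0 0" --pt "-1 0 0 0" --pt "-1 0 0 0" --pt "-1 0 0 0" --pt "-1 0 0 0"

```text
clock: 89.73
eef_pos: [0.5972, 0.1034, 0.1585]
tool_rot: [-0.061, 0.998, 0.002, -0.003]
ft_force: [1.7, 0.0, -2.6]
grip_width: 0.0569
grasp_force: 65.1
```

>>> apply_moves --pt "0 0.97 0 0" --pt "0 0.97 0 0" --pt "0 0.97 0 0" --pt "0 0.97 0 0" --pt "0 0.97 0 0"

```text
clock: 90.15
eef_pos: [0.5845, 0.2002, 0.1588]
tool_rot: [-0.06, 0.998, 0.002, -0.003]
ft_force: [0.3, 0.7, -2.9]
grip_width: 0.0569
grasp_force: 65.0
```

>>> apply_moves --pt "0 0.97 0 0" --pt "0 0.97 0 0" --pt "0 0.97 0 0" --pt "0 0.97 0 0" --pt "0 0.97 0 0"

```text
clock: 90.57
eef_pos: [0.5728, 0.2964, 0.1592]
tool_rot: [-0.061, 0.998, 0.001, -0.003]
ft_force: [-0.2, 0.1, -2.5]
grip_width: 0.0569
grasp_force: 65.0
```

>>> apply_moves --pt "0 0.97 0 0" --pt "0 0.97 0 0" --pt "0 0.97 0 0" --pt "0 0.97 0 0.09" --pt "0 0 0 0.09"

```text
clock: 90.98
eef_pos: [0.5627, 0.3765, 0.1592]
tool_rot: [0.034, 0.999, 0.002, -0.003]
ft_force: [-0.0, 0.0, -1.8]
grip_width: 0.0566
grasp_force: 65.1
```

>>> apply_moves --pt "0 0 0 0.09" --pt "0 0 0 0" --pt "0 0 0 0" --pt "0 0 0 0" --pt "0 0 0 0"

```text
clock: 91.4
eef_pos: [0.5646, 0.3727, 0.1619]
tool_rot: [0.08, 0.997, 0.002, -0.002]
ft_force: [0.5, -0.1, -3.1]
grip_width: 0.0569
grasp_force: 65.1
```

Run:
```python
from h import *
rep(); go([.5661,.3737,.034],80.75); w=shot("wrist","wr21")
h=cv2.cvtColor(w["image"],cv2.COLOR_BGR2HSV); print("yellow px",int((cv2.inRange(h,(18,110,90),(38,255,255))>0).sum()))
```

```text
t 91.4 tcp [0.5646 0.3727 0.1619] F [ 0.5311 -0.0851 -3.1469] w 0.05694606572072573 g 65.14412641525269
tcp [0.5646 0.3727 0.1619] ytool 80.8 j6 0.74 move mm [ -1.8   0.8 127.9] units [-0.09  0.04  6.39] turn deg 0.0455406334708357 units 0.001
yellow px 17176
```

>>> apply_moves --pt "-0.09 0.04 0.8 0" --pt "0 0 0.8 0" --pt "0 0 0.8 0" --pt "0 0 0.8 0" --pt "0 0 0.8 0"

```text
clock: 91.87
eef_pos: [0.5667, 0.3737, 0.0822]
tool_rot: [0.081, 0.997, 0.002, -0.001]
ft_force: [-0.5, -1.2, -3.2]
grip_width: 0.0567
grasp_force: 65.3
```

>>> apply_moves --pt "0 0 0.8 0" --pt "0 0 0.6 0" --pt "0 0 0.5 0" --pt "0 0 0.3 0" --pt "0 0 0 0"

```text
clock: 92.28
eef_pos: [0.5657, 0.3736, 0.0371]
tool_rot: [0.081, 0.997, 0.001, -0.002]
ft_force: [-0.6, -0.6, -3.1]
grip_width: 0.0569
grasp_force: 65.2
```

>>> apply_moves --pt "0 0 0 0" --pt "0 0 0 0" --pt "0 0 0.1 0" --pt "0 0 0 0" --pt "0 0 0 0"

```text
clock: 92.7
eef_pos: [0.5666, 0.3744, 0.0372]
tool_rot: [0.081, 0.997, 0.002, -0.001]
ft_force: [-0.8, -0.3, -2.6]
grip_width: 0.0572
grasp_force: 65.2
```

Run:
```python
from h import *
rep(); go([.5661,.3737,.033],80.75)
```

```text
t 92.7 tcp [0.5666 0.3744 0.0372] F [-0.8159 -0.3161 -2.6266] w 0.05718664453168404 g 65.22295117378235
tcp [0.5666 0.3744 0.0372] ytool 80.75 j6 0.74 move mm [ 0.4 -0.8  4.2] units [ 0.02 -0.04  0.21] turn deg -7.364709829005278e-05 units -0.0
```

>>> apply_moves --pt "0 0 0.1 0" --pt "0 0 0.1 0" --pt "0 0 0 0" --pt "0 0 0 0" --pt "0 0 0 0"

```text
clock: 93.12
eef_pos: [0.5666, 0.3744, 0.0329]
tool_rot: [0.081, 0.997, 0.002, -0.001]
ft_force: [-0.2, -0.2, -1.2]
grip_width: 0.0564
grasp_force: 65.2
```

>>> apply_moves --pt "0 0 0 0" --pt "0 0 0 0" --pt "0 0 0 0" --pt "0 0 0 0" --pt "0 0 0 0" --claw 0.1

```text
clock: 93.53
eef_pos: [0.5665, 0.3742, 0.0328]
tool_rot: [0.081, 0.997, 0.002, -0.001]
ft_force: [-0.3, 0.5, 0.0]
grip_width: 0.077
grasp_force: 0.0
```

>>> apply_moves --pt "0 0 -0.5 0" --pt "0 0 -0.8 0" --pt "0 0 -1 0" --pt "0 0 -1 0" --pt "0 0 -1 0"

```text
clock: 93.95
eef_pos: [0.5666, 0.3738, 0.1204]
tool_rot: [0.081, 0.997, 0.002, -0.001]
ft_force: [-0.4, 0.2, 0.9]
grip_width: 0.0772
grasp_force: 0.0
```

>>> apply_moves --pt "0 0 -1 0" --pt "0 0 -1 0" --pt "0 0 -1 0" --pt "0 0 -1 0" --pt "0 0 -1 0"

```text
clock: 94.37
eef_pos: [0.5667, 0.3733, 0.2208]
tool_rot: [0.081, 0.997, 0.002, -0.001]
ft_force: [-0.2, -1.3, -0.2]
grip_width: 0.077
grasp_force: 0.0
```

>>> apply_moves --pt "0 0 -1 0" --pt "0 0 -1 0" --pt "0 0 -1 0" --pt "0 0 -1 0" --pt "0 0 -1 0"

```text
clock: 94.78
eef_pos: [0.5667, 0.3727, 0.3208]
tool_rot: [0.081, 0.997, 0.002, -0.001]
ft_force: [-0.2, 0.5, -0.5]
grip_width: 0.0769
grasp_force: 0.0
```

>>> apply_moves --pt "0 -0.9 0 0" --pt "0 -0.9 0 0" --pt "0 -0.9 0 0" --pt "0 -0.9 0 0" --pt "0 -0.9 0 0"

```text
clock: 95.2
eef_pos: [0.5522, 0.2833, 0.3193]
tool_rot: [0.081, 0.997, 0.002, -0.001]
ft_force: [0.4, -0.1, 0.3]
grip_width: 0.0772
grasp_force: 0.0
```

>>> apply_moves --pt "0.5 0 0 0" --pt "0 0 0 0" --pt "0 0 0 0" --pt "0 0 0 0" --pt "0 0 0 0"

```text
clock: 95.62
eef_pos: [0.543, 0.2862, 0.3184]
tool_rot: [0.08, 0.997, 0.002, -0.001]
ft_force: [0.4, -0.6, 0.0]
grip_width: 0.0769
grasp_force: 0.0
```

Run:
```python
from h import *
from scipy.optimize import brentq
rep(); w=shot("wrist","wr22"); h=cv2.cvtColor(w["image"],cv2.COLOR_BGR2HSV)
f=np.array([.987,-.161]); yv=np.array([.161,.987]); ax=np.array([.463,.3875])
y=cv2.inRange(h,(18,110,90),(38,255,255)); k=max(cv2.findContours(y,0,2)[0],key=cv2.contourArea); r=cv2.minAreaRect(k)
P=on(w,[r[0]],.036)[0,:2]; print("measure px",r,"world",P,"foot frame",(P-ax)@f,(P-ax)@yv)
t=shot("top","top3"); s=shot("side","sd3"); hh=cv2.cvtColor(t["image"],cv2.COLOR_BGR2HSV)
yy=cv2.inRange(hh,(18,130,120),(35,255,255)); yy[:,250:]=0; yy[:140]=0
ks=[k for k in cv2.findContours(yy,0,2)[0] if cv2.contourArea(k)>80]
for k in ks: r=cv2.minAreaRect(k); P=on(t,[r[0]],.036)[0,:2]; print("top",r,(P-ax)@f,(P-ax)@yv)
a=cv2.resize(w["image"],(400,300)); b=cv2.resize(t["image"][120:285,100:450],(400,300)); 
cv2.imwrite("pics/fin.png",np.hstack([a,b]))
# side-view top-back corners vs tilt
for tt in (.424,.524,.624):
    Q=[[*(ax+f*(-.110*np.sin(tt)+.005*np.cos(tt))+yv*l),.092+.110*np.cos(tt)+.005*np.sin(tt)] for l in (-.075,.075)]
    print(tt,"side",proj(s,Q).round(1).tolist(),"wrist",proj(w,Q).round(1).tolist())
```

```text
t 95.62 tcp [0.543  0.2862 0.3184] F [ 0.4158 -0.6128  0.0319] w 0.07694593788582323 g 0.0
measure px ((358.5, 179.5), (53.0, 53.0), 90.0) world [0.5648 0.374 ] foot frame 0.1026552754573301 0.0030186451363985005
0.424 side [[290.3, 318.4], [247.3, 398.4]] wrist [[300.3, 0.0], [542.9, 0.4]]
0.524 side [[295.7, 322.1], [253.6, 402.9]] wrist [[300.1, -16.1], [541.0, -15.7]]
0.624 side [[300.8, 326.1], [259.6, 407.5]] wrist [[299.8, -30.4], [537.9, -29.9]]
```

View pics/fin.png

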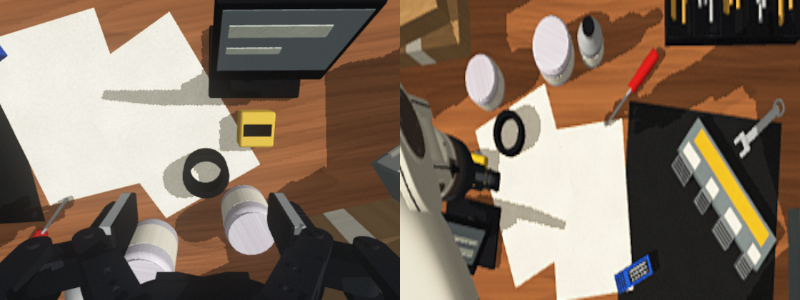

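The left half shows the measure squarely in front of the foot. The right half shows four ribbed ends sticking out of the rack, with the bystanders in place. One last check of the tilt from the side view.

Run:
```python
from h import *
for n in ("sd2","sd3"):
    s=load(n); g=cv2.cvtColor(s["image"],cv2.COLOR_BGR2GRAY)
    for r in (322,326,330,336,342): d=g[r,262:312]<60; i=np.flatnonzero(d); print(n,r,(i.min()+262,i.max()+262) if len(i) else None)
f=np.array([.987,-.161]); yv=np.array([.161,.987]); ax=np.array([.463,.3875]); s=load("sd3")
for tt in (.424,.474,.524,.574,.624):
    Q=lambda l:[*(ax+f*(-.110*np.sin(tt)+.005*np.cos(tt))+yv*l),.092+.110*np.cos(tt)+.005*np.sin(tt)]
    P=proj(s,[Q(-.075),Q(.075)]); a=lambda r:P[0,0]+(r-P[0,1])*(P[1,0]-P[0,0])/(P[1,1]-P[0,1]); print(tt,"edge col at rows 330,336,342",a(330),a(336),a(342))
rep()
```

```text
sd2 322 (np.int64(283), np.int64(291))
sd2 326 (np.int64(281), np.int64(289))
sd2 330 (np.int64(279), np.int64(287))
sd2 336 (np.int64(276), np.int64(284))
sd2 342 (np.int64(273), np.int64(281))
sd3 322 (np.int64(286), np.int64(293))
sd3 326 (np.int64(284), np.int64(292))
sd3 330 (np.int64(282), np.int64(290))
sd3 336 (np.int64(279), np.int64(287))
sd3 342 (np.int64(276), np.int64(284))
0.424 edge col at rows 330,336,342 284.09513953252923 280.8685257084463 277.64191188436337
0.474 edge col at rows 330,336,342 287.87026116076936 284.6924891307875 281.51471710080574
0.524 edge col at rows 330,336,342 291.5871505518053 288.45746691849274 285.32778328518026
0.574 edge col at rows 330,336,342 295.23262302110885 292.1501038061333 289.0675845911577
0.624 edge col at rows 330,336,342 298.7941391671939 295.7576981598696 292.72125715254526
t 95.77 tcp [0.5429 0.2861 0.318 ] F [ 0.4805 -0.3892 -0.562 ] w 0.07681826898982218 g 0.0
```

Tilt is about 0.51 rad and everything else is in place, so I hand in.

```bash
python3 -c "
from workcell import bot
print(bot.job_done())"
```

```text
the job is handed in; nothing more can be done
None
```

I handed the job in at about 96 s of the 210 s allowed. All four cassettes are home in tunnels of their own width, the screen is square within about 1° at about 0.51 rad tilt, and the tape measure is centred about 103 mm before the foot's centre; the hand-in gave no verdict.

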